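Set the squeeze gaps of a tube pump with a feeler gauge

ROBOT

A 7-joint arm with a two-finger parallel gripper is mounted at the origin on a cart in front of the work surface, level with it; the furniture and walls round the work are solid. World frame = base frame: x ahead of the robot, y to its left, z up, the work surface at z = 0. Lengths are in m, angles in rad, forces in N, time in s.
With the tool pointing down it reaches from about 0.4 to 0.85 m from the base axis. Payload 10.4 kg.
Tool frame: the origin (TCP) lies midway between the tips of the shut fingers; the grasp point (between the pads) lies 19 mm behind it (manip.tcp_to_grasp is the distance from the TCP to the grasp point, in m); x points along the fingers, y is the direction in which the jaws open and shut, and the axes are right-handed (so a half turn about x gives the same grasp; the last joint's range is limited). The gripper opens to 85 mm and grips with 20 to 120 N. Pads are 22 mm wide; open, the fingers measure 114 mm over their backs; the gripper's body (76 mm by 85 mm) begins 54 mm behind the grasp point. The pads swing forward as they close: fully open they stand 13 mm farther back than shut.
Start: joints at [-1.238, 0.332, -0.065, 1.46, 0.022, 1.35, -0.088], TCP at [0.218, 0.586, 0.231] pointing down, gripper open.
Joint ranges: [-2.6, 2.6], [-0.5, 2.12], [-1.47, 1.34], [0.16, 2.42], [-1.27, 4.41], [0.06, 2.06], [-2.6, 2.6]. Speed limits (rad/s): [2.22, 2.22, 2.79, 2.79, 3.14, 3.14, 3.14].

INTERFACE

Orientations are given as a unit quaternion [x, y, z, w].
In Python, from workcell import monitor, viewer, manip gives the robot as it stands. The module is installed in compiled form; this text tells all that it offers.
- The arm moves only by the tool send_rows, never from a script. Its arguments are lists of equal length, an entry for each row: "grip": the closure in counts, from 0 (fully open) to 255 (shut); "offset": the shift along the tool's x, y, z in mm, a list of three; "twist": the turn about the tool's x in degrees. In form: {"grip": [grip, ...], "offset": [[tx, ty, tz], ...], "twist": [twist, ...]}. A call has exactly 5 rows; each row is the pose to reach, as a shift and turn from the pose commanded when the call began, along the tool's axes at that moment; what a row does not reach only later rows make up. A row lasts 1/12 s, in which the tool goes at most 41.7 mm and 7.16 degrees, less where a joint would pass 70% of its speed; a pose out of reach is approached as far as the arm can. A call with a gripper value outside its range is refused whole. The fingers move at their own pace and stop on an object; "newtons" is the grip in N (left out, the last holds). Time passes only in rows, so rows that repeat a pose let the fingers close, or fill a call up. It gives the time, the measured TCP pose, the force and the opening at its end, in the units of the state.
- monitor.get_obs(): the state, without advancing time (a new reading comes with each control period).
- viewer.camera(name): name is "side" or "top" or "wrist"; returns (picture, depth): 400x640x3 uint8, blue, green, red; 400x640 float32, m along the optical axis (not along the pixel's ray), 0 where there is no reading.
- viewer.camera_model(name): a dict with "camera_matrix" (3x3 intrinsics, pixels), "R" (3x3) and "t" (3): a world point X has camera coordinates R X + t; the wrist camera has in their place "mount" (4x4, takes a point from camera to tool coordinates, whose origin is the TCP and whose axes are the tool frame's). Camera axes: x right, y down, z forward; pixel columns grow to the right and rows downward; lengths in m; the calibration is good to about 2 mm. A picture is of the moment at which its call begins: read the wrist's pose just before it. camera_model takes no time and is no camera call.
- manip.hand_in(): hands the job in, once; it reports no verdict.
Trained networks look in the newest picture that a camera, given by its name, has taken for a name from the list of things; names that differ only in an ending like _2 or _b are one class to them, and where a whole thing is asked for, a point or a joint stands for the part that bears it (a point fixed in the world has none). Each returns a list of dicts, best first, with "score" (0 to 1); they miss things now and then, are a little off and sometimes report something else, mostly with a low value. They report only what shows in the picture. A call takes as long as a camera call. They do not tell look-alikes from the thing itself.
- viewer.recognise(target, camera): "box" ([left, top, width, height] in pixels, round what is visible of it).
- viewer.regions_of(target, camera): "region" (400x640 bool, what is visible of it) and "box" ([left, top, width, height] in pixels, round what is visible of it).
- viewer.spot_point(target, camera): "position" ([column, row] in pixels: a listed point, or the origin of a listed thing).
The state is a dict: "clock": time; "joint_pos": joint angles; "joint_velocities": joint speeds; "tau": joint torques, N m; "position": TCP position; "ee_rot": TCP orientation; "ft_force": force on the tool from outside, world axes, zero at the start; "torque": the same for the moment, N m; "grip_width": opening from 0.0 (shut) to 1.0 (fully open).
Only numpy, scipy, OpenCV 4.12 (cv2) and the standard library are available. Lean on these libraries where they do the work, as an engineer would, in place of code of your own. Each camera call takes 0.05 s, during which the arm holds its last target.

TASK

Set the roller gap of every cartridge fitted to the tube pump: open the clear guard until it stays up, then for each cartridge slide the feeler gauge's blade down into the gap until its collar rests on the cheeks, push the plunger in gently until the shoe nips the blade, and draw the gauge out again, feeling for its drag. Never push a plunger home without the gauge in that gap, and do not force or crush anything. When all are set, hang the gauge by its eye back on the stand's hook and ease the spring guard down until it is shut, without letting it snap; leave the other things on the bench alone.

Things in the scene. Friction and masses are not known exactly. Their poses are not given: they have to be found in the camera images.
- pump: fixed bench tube pump, base 150 x 236 mm, steel rollers along y, white drive unit (92 mm high) at its +y end, clear guard on top. Origin on the bench below the rollers' front tangent, mid of the three bays (y = -49, 0, 49 mm). x points from the plungers over the rollers to the hinge, z up. Cartridge tops at z = 95, hinge posts (x = 58 to 72) to 121 mm
- guard (a joint): clear hinged guard, a hood: 0 shut over the gaps (starts so; its top then at z = 145 mm), 1.9 rad fully open, leaning back on its stop. Beyond about 1.65 it stays up by itself; below that its spring and weight snap it shut (about 2 N at the tab when nearly shut, less higher up)
- guard_tab (a point): grip point on the guard's black tab, a bar 12 mm wide (pump y) and 12 thick that sticks 46 mm out of the middle of the free edge; 18 mm from its end, 28 from the edge, 134 from the hinge line. Pinched from above across its width it pivots between the pads as the guard swings, so the tool may keep pointing down
- guard_hinge (a point): middle of the guard's hinge line, which runs along pump y at pump x = 64, z = 115 mm; the tab swings about it, up and back
- gauge: feeler gauge, 70 g: steel blade 6 mm thick (x), 22 wide (y), 55 down, last 8 mm thinned to 3; collar 20 x 50 x 4; above it a grey grip 16 (x) by 34 (y), 4 to 44 mm above the origin; flat steel eye on top to 71 mm, hole along x. Origin: underside of the collar, mid blade; z up. Starts hung on the hook. Pinch the grip along y, 28 mm above the origin: the fingers straddle the eye and leave its hole free
- gauge_eye (a point): middle of the inside top of the gauge's eye, 66 mm above the gauge's origin: it rests on the hook; after a knock the gauge swings for a few seconds. The hole is 21 mm wide and 22 mm high, the eye 8 mm thick along x, 5 mm at the top
- hook_stand: loose weighted stand (1.5 kg, can be knocked aside), base 105 x 96 x 16 mm, rod 12 mm thick, 280 mm high; a hook of 7 mm round wire reaches out along the stand's -x at z = 265 mm. Origin under the rod, on the bench
- hook (a point): top of the hook's level wire (z = 268.5 mm), 50 mm in front of the rod: the gauge's eye hangs here, gauge x and y along the stand's. The wire is level to 24 mm farther out (-x), then turns up; its tip is 34 mm out and its top 9 mm higher than this point. The gauge comes off by lifting it 10 to 13 mm, then moving 45 mm along -x
- cart_a: clip-on cartridge in one of the bays (two or three are fitted; None if absent), grey frame 40 mm wide, two cheeks 32 mm apart inside, tops at z = 95 mm. Axes as the pump's; origin under its gap at z = 14 mm
- shoe_a (a joint): how far (m) the shoe of cartridge a is pushed in along +x; the gap between its face and the rollers is 16 mm minus this (0.010 = the gauge's 6 mm). Slides with 3 N of friction, stays where it is left, travel 0 to 0.013, starts at 0 to 0.005. A nipped gauge draws out with 3 to 9 N of drag, a loose one with none
- nip_a (a point): mouth of gap a: on the rollers' front tangent, mid width, level with the cheek tops; the gap opens upward and runs from here along -x to the shoe. Rollers and shoe begin 14 mm below. The collar rests on the cheeks (they reach 14 mm to +x) and the gauge stands by itself; nipped, its origin is at x = -3 mm, z = 0 from here, blade thickness along x
- pad_a (a point): middle of the front face of plunger a's black thumb pad, a disc 26 mm across facing -x, centre at z = 58 mm; pushing it along +x drives the shoe
- cart_b: clip-on cartridge in one of the bays (two or three are fitted; None if absent), grey frame 40 mm wide, two cheeks 32 mm apart inside, tops at z = 95 mm. Axes as the pump's; origin under its gap at z = 14 mm
- shoe_b (a joint): how far (m) the shoe of cartridge b is pushed in along +x; the gap between its face and the rollers is 16 mm minus this (0.010 = the gauge's 6 mm). Slides with 3 N of friction, stays where it is left, travel 0 to 0.013, starts at 0 to 0.005. A nipped gauge draws out with 3 to 9 N of drag, a loose one with none
- nip_b (a point): mouth of gap b: on the rollers' front tangent, mid width, level with the cheek tops; the gap opens upward and runs from here along -x to the shoe. Rollers and shoe begin 14 mm below. The collar rests on the cheeks (they reach 14 mm to +x) and the gauge stands by itself; nipped, its origin is at x = -3 mm, z = 0 from here, blade thickness along x
- pad_b (a point): middle of the front face of plunger b's black thumb pad, a disc 26 mm across facing -x, centre at z = 58 mm; pushing it along +x drives the shoe
- cart_c: clip-on cartridge in one of the bays (two or three are fitted; None if absent), grey frame 40 mm wide, two cheeks 32 mm apart inside, tops at z = 95 mm. Axes as the pump's; origin under its gap at z = 14 mm
- shoe_c (a joint): how far (m) the shoe of cartridge c is pushed in along +x; the gap between its face and the rollers is 16 mm minus this (0.010 = the gauge's 6 mm). Slides with 3 N of friction, stays where it is left, travel 0 to 0.013, starts at 0 to 0.005. A nipped gauge draws out with 3 to 9 N of drag, a loose one with none
- nip_c (a point): mouth of gap c: on the rollers' front tangent, mid width, level with the cheek tops; the gap opens upward and runs from here along -x to the shoe. Rollers and shoe begin 14 mm below. The collar rests on the cheeks (they reach 14 mm to +x) and the gauge stands by itself; nipped, its origin is at x = -3 mm, z = 0 from here, blade thickness along x
- pad_c (a point): middle of the front face of plunger c's black thumb pad, a disc 26 mm across facing -x, centre at z = 58 mm; pushing it along +x drives the shoe
- lab_timer: white bench timer, 24 x 70 x 66 mm; to be left alone
- petri: covered dish, 90 mm across, 12 mm high; to be left alone
Not all that is in view belongs to the job. What is shaped like the gauge but green is not meant.

How it is judged:
On the way, in this order (a step that is already met when the one before it is completed fails the run):
1. the guard is open and past its balance point (value of joint guard above 1.65 rad), for 0.3 s.
2. the gauge stands in the gap of a fitted cartridge, its collar on the cheeks, and that shoe has closed on the blade (gap under 7.4 mm) (((z of gauge in the frame of nip_a between -0.008 and 0.006 m and x of gauge in the frame of nip_a between -0.013 and 0.005 m and y of gauge in the frame of nip_a between -0.009 and 0.009 m and value of joint shoe_a above 0.0086 m) or (z of gauge in the frame of nip_b between -0.008 and 0.006 m and x of gauge in the frame of nip_b between -0.013 and 0.005 m and y of gauge in the frame of nip_b between -0.009 and 0.009 m and value of joint shoe_b above 0.0086 m) or (z of gauge in the frame of nip_c between -0.008 and 0.006 m and x of gauge in the frame of nip_c between -0.013 and 0.005 m and y of gauge in the frame of nip_c between -0.009 and 0.009 m and value of joint shoe_c above 0.0086 m))), for 0.3 s.
3. every fitted cartridge's gap is set to the gauge and the gauge has been drawn out, the guard still open (value of joint shoe_a between 0.0086 and 0.0114 m and value of joint shoe_b between 0.0086 and 0.0114 m and value of joint shoe_c between 0.0086 and 0.0114 m and height (world z) of gauge above 0.152 m and value of joint guard above 1.5 rad), for 0.2 s.
At the end, for the whole second after the job is handed in: the guard is shut (under 0.03 rad); the gap of every fitted cartridge is 4.6 to 7.4 mm (gauge 6 mm); the gauge hangs at rest by its eye on the hook's level wire (eye within 30 mm of the hook point along the wire, 9 mm sideways and 8 mm in height; tilt under 0.2 rad) and the stand is upright (value of joint guard below 0.03 rad and value of joint shoe_a between 0.0086 and 0.0114 m and value of joint shoe_b between 0.0086 and 0.0114 m and value of joint shoe_c between 0.0086 and 0.0114 m and x of gauge_eye in the frame of hook between -0.03 and 0.03 m and y of gauge_eye in the frame of hook between -0.009 and 0.009 m and z of gauge_eye in the frame of hook between -0.008 and 0.008 m and angle between gauge's own z axis and vertical below 0.2 rad and linear speed of gauge below 0.05 m/s and angle between hook_stand's own z axis and vertical below 0.06 rad); the robot touches nothing.
It fails at once if the guard snaps shut: it falls faster than 2.5 rad/s while more than 0.12 rad open (velocity of joint guard below -2.5 rad/s and value of joint guard above 0.12 rad).
It fails at once if a shoe is pushed past the gauge setting, to a gap under 4.4 mm (value of joint any of shoe_a, shoe_b, shoe_c above 0.0116 m).
It fails at once if a cartridge whose gap is already under 8.2 mm is pressed by the fingers (over 2 N) while the gauge is not in it ((contact force between the fingers and cart_a above 2 N and value of joint shoe_a above 0.0078 m and distance between gauge and nip_a above 0.03 m) or (contact force between the fingers and cart_b above 2 N and value of joint shoe_b above 0.0078 m and distance between gauge and nip_b above 0.03 m) or (contact force between the fingers and cart_c above 2 N and value of joint shoe_c above 0.0078 m and distance between gauge and nip_c above 0.03 m)).
It fails at once if the gauge is forced or crushed in a cartridge (over 45 N) (contact force between gauge and cart_a above 45 N or contact force between gauge and cart_b above 45 N or contact force between gauge and cart_c above 45 N).
It fails at once if the timer or the dish is pushed about (over 5 cm) (distance of any of lab_timer, petri from where it was at the start of the episode above 0.05 m).
Of cart_a, cart_b, cart_c only 2 to 3 are there at a start; the rules pass over those that are not, and their reading is None.
At some moment in a run one of hook_stand may be knocked a few centimetres aside while the robot is not near it.
It also fails if it takes over 210 s, if anything falls off the work surface, if the arm or the gripper's body presses on something with over 40 N, if the wrist force passes 120 N, or if a joint passes its speed limit or range.

## Working session

There is one attempt and no reset: what is moved stays moved. The work goes in short steps, Python scripts to look and compute and a tool call to move; the robot and the scene stay as the last step left them, time stands still between calls to the robot, and variables do not carry over. Pictures are saved under pics/ and viewed, and the job is handed in when it is done.

Besides the shell and the picture viewer there is one more tool, called after "Emit:" as name([rows], argument=value, ...), one row to a line, values as JSON. send_rows: Moves the arm, as the interface text tells. Its arguments: {"type":"object","properties":{"grip":{"type":"array","items":{"type":"number"}},"offset":{"type":"array","items":{"type":"array","items":{"type":"number"}}},"twist":{"type":"array","items":{"type":"number"}},"newtons":{"type":"number"}},"required":["grip","offset","twist"]}

```bash
mkdir -p pics; ls
cat > h.py <<'E'
import numpy as np, cv2, json
from scipy.spatial.transform import Rotation as Rn
from workcell import monitor, viewer, manip
def shot(n,f=None):
    o=monitor.get_obs(); p,d=viewer.camera(n)
    if f: cv2.imwrite('pics/'+f,p)
    return o,p,d
def cam(n,o=None):
    m=viewer.camera_model(n); K=np.array(m['camera_matrix'])
    if 'R' in m: return K,np.array(m['R']),np.array(m['t']).ravel()
    M=np.array(m['mount']); T=np.eye(4); T[:3,:3]=Rn.from_quat(o['ee_rot']).as_matrix(); T[:3,3]=o['position']
    W=T@M; R=W[:3,:3].T; return K,R,-R@W[:3,3]
def proj(c,X):
    K,R,t=c; q=K@(R@np.array(X)+t); return q[:2]/q[2]
def back(c,px,depth):
    K,R,t=c; r=np.linalg.inv(K)@np.array([px[0],px[1],1.]); return R.T@(r*depth-t)
def ray(c,px):
    K,R,t=c; r=np.linalg.inv(K)@np.array([px[0],px[1],1.]); d=R.T@r; return -R.T@t,d/np.linalg.norm(d)
def atz(c,px,z):
    o,d=ray(c,px); return o+d*(z-o[2])/d[2]
def tri(*cp):
    A=np.zeros((3,3));b=np.zeros(3)
    for c,px in cp:
        o,d=ray(c,px);P=np.eye(3)-np.outer(d,d);A+=P;b+=P@o
    X=np.linalg.solve(A,b); return X,[np.round(proj(c,X)-np.array(px),1).tolist() for c,px in cp]
def st():
    o=monitor.get_obs(); print({k:np.round(o[k],4).tolist() for k in ['clock','position','ee_rot','ft_force','grip_width','joint_pos']})
E
python3 - <<'E'
from h import *
st(); print(manip.tcp_to_grasp)
for n in ['side','top','wrist']:
    o,p,d=shot(n,n+'0.png'); c=cam(n,o); print(n,'pos',(-c[1].T@c[2]).round(3),c[0].round(1).tolist(),'fwd',c[1][2].round(2))
E
```

```text
pics
{'clock': 0.0, 'position': [0.2176, 0.5855, 0.2305], 'ee_rot': [0.1246, 0.696, -0.1256, 0.6959], 'ft_force': [-0.3229, 0.4305, 0.3572], 'grip_width': 1.0067, 'joint_pos': [-1.2376, 0.3329, -0.0647, 1.4609, 0.0216, 1.3499, -0.0885]}
0.0187
side pos [ 0.028 -1.115  0.72 ] [[450.2, 0.0, 318.9], [0.0, 450.2, 203.1], [0.0, 0.0, 1.0]] fwd [ 0.36  0.85 -0.38]
top pos [0.338 0.109 1.711] [[425.4, 0.0, 322.6], [0.0, 425.4, 201.9], [0.0, 0.0, 1.0]] fwd [ 0.11  0.   -0.99]
wrist pos [0.15  0.611 0.373] [[297.1, 0.0, 319.2], [0.0, 297.1, 194.9], [0.0, 0.0, 1.0]] fwd [ 0.27 -0.1  -0.96]
```

View pics/side0.png

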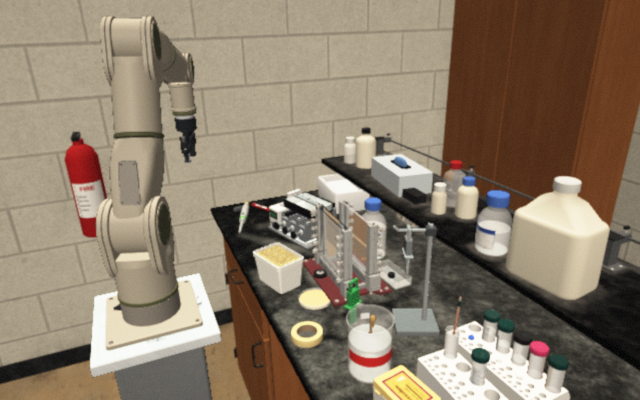

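View pics/top0.png

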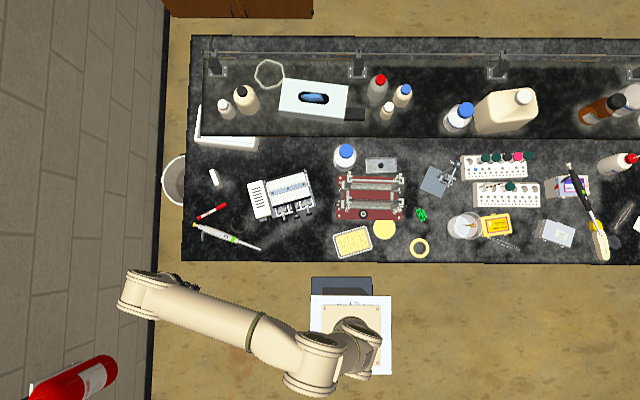

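View pics/wrist0.png

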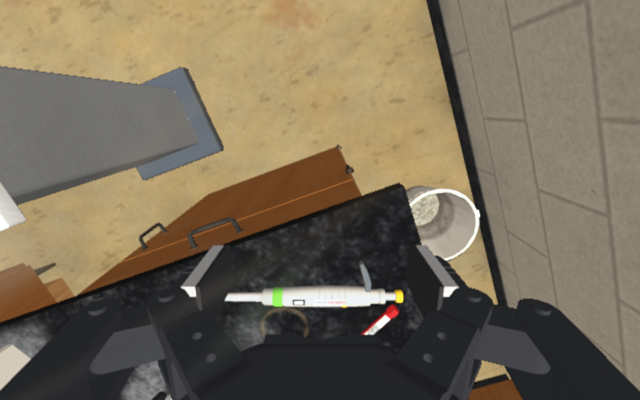

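Run:
```python
from h import *
for n in ['side','top']:
    o,p,d=shot(n); c=cam(n,o)
    for t in ['pump','guard_tab','guard_hinge','gauge','gauge_eye','hook_stand','hook','cart_a','nip_a','pad_a','lab_timer','petri']:
        r=viewer.spot_point(t,n)
        for q in r[:4]:
            px=q['position']; dd=d[int(px[1]),int(px[0])]
            print(n,t,round(q['score'],2),np.round(px,1).tolist(),back(c,px,dd).round(3))
    if n=='side': cv2.imwrite('pics/side1.png',cv2.resize(p[160:360,230:450],None,fx=3.6,fy=3,interpolation=cv2.INTER_CUBIC))
    else: cv2.imwrite('pics/top1.png',cv2.resize(p[130:270,230:480],None,fx=3.2,fy=3.2,interpolation=cv2.INTER_CUBIC))
st()
```

```text
side pump 0.7 [306.5, 237.7] [0.511 0.155 0.043]
side guard_tab 0.75 [290.5, 212.9] [0.478 0.21  0.119]
side guard_tab 0.65 [313.2, 219.4] [0.482 0.018 0.171]
side guard_tab 0.56 [306.7, 236.7] [0.511 0.154 0.047]
side guard_hinge 0.83 [317.7, 202.5] [0.576 0.204 0.141]
side gauge 0.84 [406.7, 253.0] [ 0.571 -0.339  0.212]
side gauge 0.63 [312.9, 240.1] [0.535 0.158 0.027]
side gauge 0.53 [354.0, 304.3] [ 0.467 -0.276  0.061]
side gauge_eye 0.83 [410.9, 227.3] [0.917 0.137 0.004]
side gauge_eye 0.34 [281.4, 227.8] [0.466 0.286 0.034]
side hook_stand 0.58 [424.0, 323.7] [ 0.614 -0.367  0.017]
side hook 0.8 [412.6, 228.9] [0.918 0.129 0.001]
side hook 0.52 [290.0, 237.8] [0.477 0.228 0.017]
side cart_a 0.79 [315.7, 236.6] [0.489 0.019 0.113]
side cart_a 0.68 [298.2, 226.6] [0.498 0.197 0.069]
side cart_a 0.6 [306.0, 235.0] [0.513 0.163 0.049]
side nip_a 0.93 [312.4, 218.8] [0.537 0.16  0.105]
side nip_a 0.68 [305.2, 212.3] [0.518 0.177 0.126]
side nip_a 0.58 [295.9, 207.3] [0.506 0.231 0.126]
side pad_a 0.59 [288.3, 234.8] [0.478 0.248 0.02 ]
side pad_a 0.51 [275.4, 223.3] [0.436 0.257
[... 964 characters left out ...]
 0.14 ]
top cart_a 0.27 [444.2, 179.4] [ 0.581 -0.315  0.226]
top nip_a 0.73 [438.5, 176.6] [ 0.623 -0.346  0.041]
top nip_a 0.68 [301.9, 189.7] [0.551 0.191 0.141]
top nip_a 0.66 [274.0, 197.3] [0.522 0.294 0.14 ]
top nip_a 0.6 [286.7, 193.4] [0.537 0.247 0.142]
top pad_a 0.49 [308.3, 215.2] [0.463 0.169 0.05 ]
top pad_a 0.4 [281.2, 223.7] [0.432 0.279 0.   ]
top lab_timer 0.6 [217.9, 180.7] [0.594 0.524 0.065]
top petri 0.81 [379.9, 225.2] [ 0.429 -0.117  0.005]
{'clock': 1.45, 'position': [0.2177, 0.5859, 0.2313], 'ee_rot': [0.1251, 0.6959, -0.1251, 0.696], 'ft_force': [0.8265, 0.5826, 0.1411], 'grip_width': 1.0009, 'joint_pos': [-1.2376, 0.3322, -0.0647, 1.4601, 0.0216, 1.3499, -0.0885]}
```

View pics/side1.png

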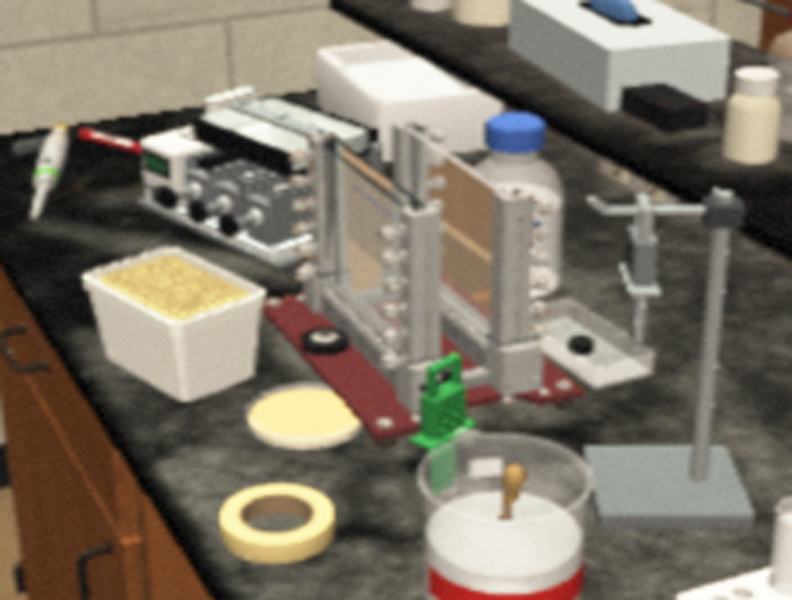

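View pics/top1.png

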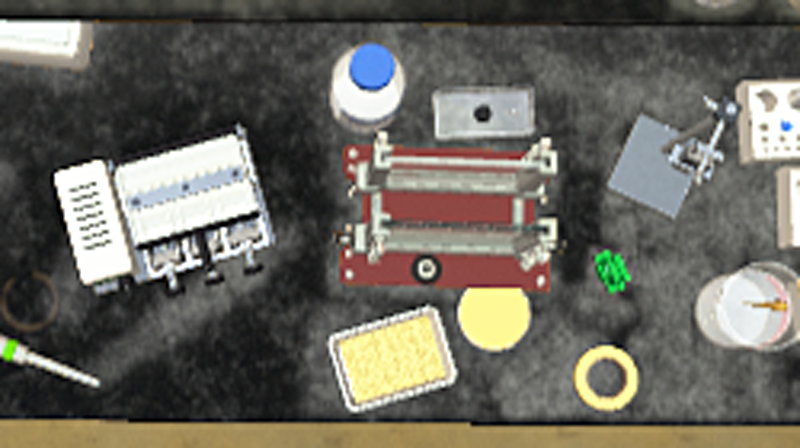

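```bash
cat >> h.py <<'E'
def plan(target,yaw=None,o=None):
    """offset (mm) in tool axes & twist deg; yaw = world yaw (deg) of desired tool y axis mod 180"""
    o=o or monitor.get_obs(); R=Rn.from_quat(o['ee_rot']).as_matrix()
    off=R.T@(np.array(target)-o['position'])*1000
    y=R[:,1]; cur=np.degrees(np.arctan2(y[1],y[0]))
    print('off mm',off.round(1).tolist(),'cur tool-y yaw',round(cur,2), 'toolz',R[:,2].round(3),'toolx',R[:,0].round(3))
    if yaw is not None:
        dl=(yaw-cur+90)%180-90
        print('twist deg (about tool x; x down => -):',round(-dl*np.sign(-R[2,0]),2))
E
python3 - <<'E'
from h import *
plan([0.47,0.22,0.36],105)
E
```

```text
off mm [-128.7, -255.1, 364.0] cur tool-y yaw 69.62 toolz [ 0.937 -0.348  0.   ] toolx [ 0.  0. -1.]
twist deg (about tool x; x down => -): -35.38
```

Emit:
send_rows([
  [-40,0,0],
  [-80,0,0],
  [-120,-20,30],
  [-128,-50,65],
  [-128,-75,100],
], grip=[0,0,0,0,0], twist=[-7,-14,-21,-28,-35])

```text
clock: 1.87
position: [0.2762, 0.4949, 0.3613]
ee_rot: [-0.091, 0.7, 0.094, 0.702]
ft_force: [1.3, -0.7, 0.4]
grip_width: 1.001
```

Run:
```python
from h import *
st();plan([0.47,0.22,0.36],105)
```

```text
{'clock': 1.8667, 'position': [0.2762, 0.4949, 0.3613], 'ee_rot': [-0.0908, 0.7002, 0.0939, 0.7019], 'ft_force': [1.3063, -0.6567, 0.3884], 'grip_width': 1.0005, 'joint_pos': [-1.0691, 0.1675, -0.0854, 1.3953, 0.014, 1.5744, 0.6795]}
off mm [0.4, -315.7, 116.0] cur tool-y yaw 105.01 toolz [0.966 0.259 0.003] toolx [ 0.002  0.005 -1.   ]
twist deg (about tool x; x down => -): 0.01
```

Emit:
send_rows([
  [0,-39,14],
  [0,-78,28],
  [0,-117,43],
  [0,-156,57],
  [0,-195,72],
], grip=[0,0,0,0,0], twist=[0,0,0,0,0])

```text
clock: 2.28
position: [0.3955, 0.322, 0.3584]
ee_rot: [-0.089, 0.701, 0.09, 0.702]
ft_force: [0.7, 0.9, 0.6]
grip_width: 0.999
```

Emit:
send_rows([
  [0,-39,14],
  [0,-78,28],
  [0,-115,43],
  [0,-120,44],
  [0,-120,44],
], grip=[0,0,0,0,0], twist=[0,0,0,0,0])

```text
clock: 2.7
position: [0.4689, 0.2159, 0.3582]
ee_rot: [-0.087, 0.702, 0.087, 0.702]
ft_force: [0.5, 0.7, 0.3]
grip_width: 0.999
```

Run:
```python
from h import *
n='wrist'
o,p,d=shot(n,'w1.png');c=cam(n,o);st()
for t in ['pump','guard_tab','guard_hinge','cart_a','nip_a','pad_a']:
        r=viewer.spot_point(t,n)
        for q in r[:4]:
            px=q['position']; dd=d[int(px[1]),int(px[0])]
            print(n,t,round(q['score'],2),np.round(px,1).tolist(),back(c,px,dd).round(3))
```

```text
{'clock': 2.75, 'position': [0.4677, 0.2183, 0.3581], 'ee_rot': [-0.0885, 0.7015, 0.0887, 0.7016], 'ft_force': [0.2896, 1.3731, -0.512], 'grip_width': 1.0043, 'joint_pos': [-0.7112, 0.046, 0.1948, 1.5366, -0.0092, 1.5597, 1.3056]}
wrist pump 0.85 [325.3, 197.2] [0.505 0.233 0.136]
wrist guard_tab 0.59 [320.9, 165.8] [0.469 0.218 0.121]
wrist guard_hinge 0.62 [110.2, 61.1] [ 0.412 -0.128  0.008]
wrist guard_hinge 0.61 [324.7, 262.8] [0.595 0.255 0.138]
wrist cart_a 0.92 [350.1, 197.8] [0.497 0.264 0.137]
wrist cart_a 0.87 [324.5, 204.2] [0.514 0.234 0.136]
wrist cart_a 0.73 [293.9, 204.3] [0.524 0.196 0.135]
wrist nip_a 0.47 [355.5, 144.5] [0.436 0.262 0.07 ]
wrist pad_a 0.73 [351.5, 141.2] [ 0.439  0.264 -0.001]
wrist pad_a 0.67 [287.9, 142.9] [ 0.468  0.161 -0.   ]
```

View pics/w1.png

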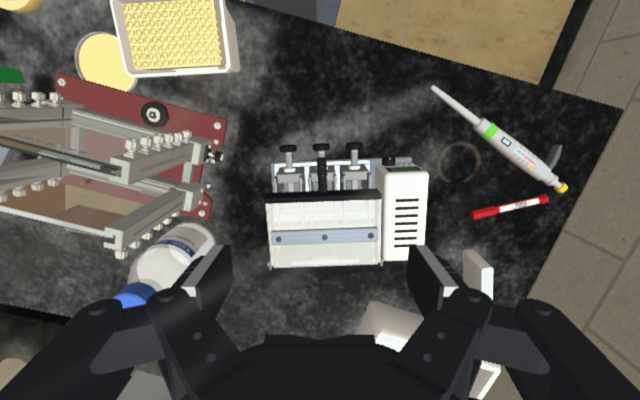

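Run:
```python
import cv2
p=cv2.imread('pics/w1.png'); cv2.imwrite('pics/w1c.png',cv2.resize(p[125:285,250:450],None,fx=4,fy=3.75,interpolation=cv2.INTER_CUBIC))
```

```text
(no output)
```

View pics/w1c.png

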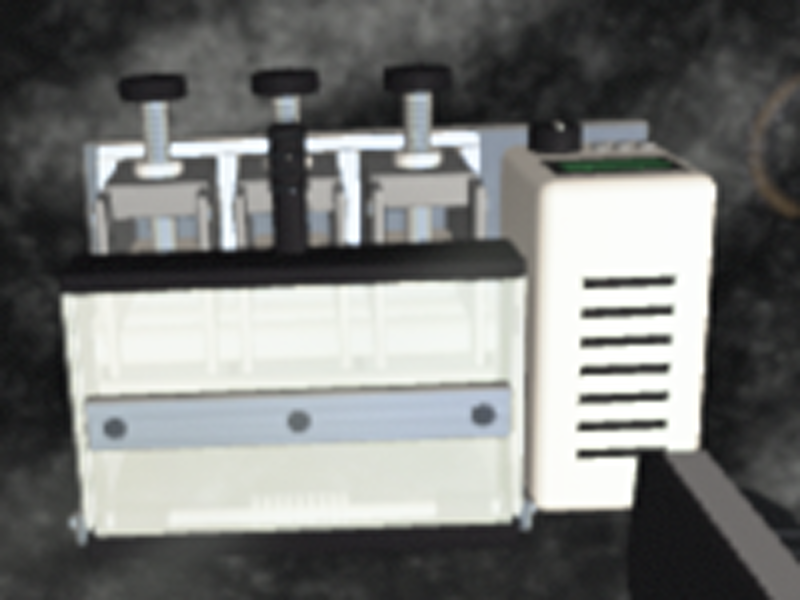

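Run:
```python
from h import *
n='wrist'
o,p,d=shot(n);c=cam(n,o)
import numpy as np
def cr(x,y): return (250+x/4,125+y/3.75)
for nm,a,b,z in [('free top',(62,293),(526,270),.145),('strip',(88,445),(510,432),.145),('hinge',(95,535),(515,525),.14),('pads',(153,75),(418,67),.071),('padmid',(153,75),(285,70),.071)]:
    A=atz(c,cr(*a),z);B=atz(c,cr(*b),z);v=B-A; print(nm,A.round(4),B.round(4),np.linalg.norm(v).round(4),'yaw of y',np.degrees(np.arctan2(v[1],v[0])).round(2))
# depth map samples
for px in [(290,240),(325,240),(370,240),(322,165),(322,175),(322,160),(289,147),(354,145),(321,145),(400,200)]:
    print(px,back(c,px,d[px[1],px[0]]).round(4))
```

```text
free top [0.5261 0.1657 0.145 ] [0.4816 0.3044 0.145 ] 0.1456 yaw of y 107.77
strip [0.5787 0.1853 0.145 ] [0.5391 0.3176 0.145 ] 0.1381 yaw of y 106.66
hinge [0.6158 0.1948 0.14  ] [0.5758 0.3321 0.14  ] 0.143 yaw of y 106.24
pads [0.4587 0.172  0.071 ] [0.4318 0.2632 0.071 ] 0.0951 yaw of y 106.43
padmid [0.4587 0.172  0.071 ] [0.4449 0.2174 0.071 ] 0.0474 yaw of y 106.89
(290, 240) [0.5689 0.207  0.1424]
(325, 240) [0.5565 0.2513 0.1442]
(370, 240) [0.5413 0.308  0.1451]
(322, 165) [0.4657 0.2236 0.1201]
(322, 175) [0.4782 0.2268 0.1215]
(322, 160) [0.4598 0.222  0.1179]
(289, 147) [0.4615 0.1736 0.069 ]
(354, 145) [0.435  0.2635 0.07  ]
(321, 145) [0.4472 0.2176 0.068 ]
(400, 200) [0.4919 0.347  0.0918]
```

Run:
```python
from h import *
n='wrist'
o,p,d=shot(n);c=cam(n,o); cs=cam('side')
X,e=tri((c,(320.9,165.8)),(cs,(290.5,212.9)),(cam('top'),(294.8,208))); print(X.round(4),e)
E_=atz(c,(322,158.5),.121); print('tab end',E_.round(4))
u=np.array([np.cos(np.radians(16.8)),np.sin(np.radians(16.8)),0]); v=np.array([-u[1],u[0],0])
g=E_+u*.018; g[2]=.115; H=g+u*.134; print('grip',g.round(4),'hinge',H.round(4),'origin',(H-u*.064).round(4))
O=H-u*.064
for y in (-.049,0,.049): P=O+v*y; print(y,P.round(4), 'nip px',proj(c,[P[0],P[1],.095]).round(1))
K=H.copy();K[2]=.115
print('hinge px',proj(c,K).round(1),'strip/edge')
plan([g[0],g[1],.2],106.8)
# drive unit corners: base y extents
```

```text
[0.4783 0.2201 0.1133] [[-3.6, 6.6], [-0.8, 0.4], [-0.6, 1.8]]
tab end [0.4575 0.2211 0.121 ]
grip [0.4748 0.2263 0.115 ] hinge [0.6031 0.265  0.115 ] origin [0.5418 0.2465 0.115 ]
-0.049 [0.556  0.1996 0.115 ] nip px [290.4 216.9]
0 [0.5418 0.2465 0.115 ] nip px [324.  215.7]
0.049 [0.5276 0.2934 0.115 ] nip px [357.8 214.4]
hinge px [325.8 261.9] strip/edge
off mm [158.0, 4.6, 9.1] cur tool-y yaw 104.59 toolz [0.968 0.252 0.   ] toolx [ 0.  0. -1.]
twist deg (about tool x; x down => -): -2.21
```

Emit:
send_rows([
  [40,2,5],
  [80,5,9],
  [120,5,9],
  [158,5,9],
  [158,5,9],
], grip=[120,120,120,120,120], twist=[-2.2,-2.2,-2.2,-2.2,-2.2], newtons=40)

```text
clock: 3.57
position: [0.4713, 0.2243, 0.193]
ee_rot: [-0.105, 0.703, 0.101, 0.696]
ft_force: [-0.9, -0.3, -0.9]
grip_width: 0.528
```

Run:
```python
from h import *
n='wrist'
o,p,d=shot(n,'w2.png');c=cam(n,o);st()
plan([.4748,.2263,.098],106.8)
for t in ['guard_tab','pad_a','hook']:
    print(t,[(np.round(q['position'],1).tolist(),round(q['score'],2)) for q in viewer.spot_point(t,n)[:4]])
```

```text
{'clock': 3.6167, 'position': [0.4729, 0.2251, 0.1973], 'ee_rot': [-0.1039, 0.7017, 0.1019, 0.6974], 'ft_force': [-0.503, -0.6489, 0.6584], 'grip_width': 0.5321, 'joint_pos': [-0.7039, 0.1332, 0.1878, 1.7792, -0.0258, 1.2384, 1.3539]}
off mm [99.3, 0.8, 2.8] cur tool-y yaw 106.74 toolz [ 0.958  0.288 -0.006] toolx [-0.006 -0.004 -1.   ]
twist deg (about tool x; x down => -): -0.06
guard_tab [([311.6, 208.6], 0.68)]
pad_a [([316.3, 158.0], 0.94), ([365.7, 160.9], 0.73), ([262.6, 160.6], 0.67)]
hook []
```

View pics/w2.png

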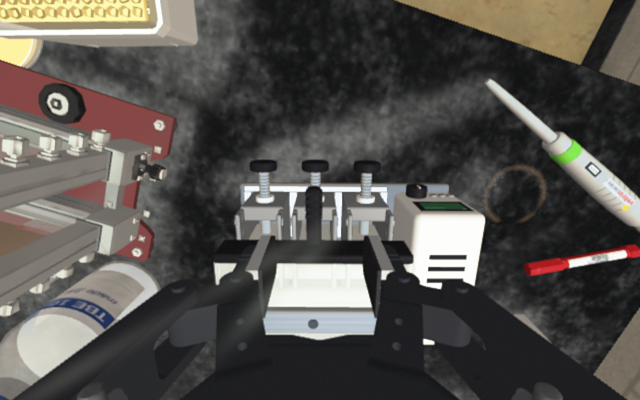

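Run:
```python
from h import *
n='wrist'
o,p,d=shot(n);c=cam(n,o)
R=Rn.from_quat(o['ee_rot']).as_matrix()
for z in (.2,.18,.115): print(z,proj(c,[o['position'][0],o['position'][1],z]).round(1))
for px in [(313,195),(314,205),(314,215),(314,225),(314,235)]:
    print(px,back(c,px,d[px[1],px[0]]).round(4), atz(c,px,.121).round(4))
# tab left/right edges in row 210
row=p[210,295:335].astype(int).sum(1); print(row.tolist())
row=p[225,295:335].astype(int).sum(1); print(row.tolist())
row=p[195,295:335].astype(int).sum(1); print(row.tolist())
```

```text
0.2 [318.8 246.9]
0.18 [318.9 231.8]
0.115 [318.9 199.3]
(313, 195) [0.4725 0.2207 0.1203] [0.4723 0.2207 0.121 ]
(314, 205) [0.4807 0.224  0.119 ] [0.48   0.2238 0.121 ]
(314, 215) [0.4885 0.2263 0.1201] [0.4882 0.2262 0.121 ]
(314, 225) [0.4971 0.2288 0.1195] [0.4965 0.2286 0.121 ]
(314, 235) [0.502  0.2304 0.1276] [0.5049 0.2311 0.121 ]
[335, 264, 277, 279, 279, 318, 406, 438, 455, 411, 240, 94, 89, 102, 112, 117, 119, 121, 126, 133, 138, 136, 115, 110, 219, 385, 448, 448, 449, 445, 448, 445, 426, 336, 263, 249, 339, 472, 543, 542]
[419, 286, 271, 304, 381, 433, 431, 430, 434, 411, 303, 138, 125, 139, 149, 154, 161, 167, 170, 176, 182, 188, 174, 175, 243, 375, 434, 438, 436, 434, 436, 434, 418, 370, 267, 300, 411, 499, 538, 535]
[242, 249, 253, 253, 250, 250, 252, 255, 242, 180, 79, 71, 89, 98, 102, 107, 110, 115, 117, 120, 126, 126, 108, 82, 81, 148, 251, 248, 245, 245, 247, 248, 247, 245, 248, 243, 241, 243, 375, 652]
```

Run:
```python
from h import *
import cv2
n='wrist'
o,p,d=shot(n);c=cam(n,o)
cv2.imwrite('pics/w2c.png',cv2.resize(p[140:280,225:415],None,fx=4,fy=4,interpolation=cv2.INTER_CUBIC))
E_=atz(c,(313,187),.121);E2=atz(c,(312.3,225),.121);print(E_,E2,np.degrees(np.arctan2(*(E2-E_)[1::-1])))
for px in [(263,163),(316,163),(367,163)]: print(px,back(c,px,d[px[1],px[0]]).round(4),atz(c,px,.07).round(4))
```

```text
[0.46619036 0.21892514 0.121     ] [0.49704152 0.22737179 0.121     ] 15.311613753349992
(263, 163) [0.4727 0.1695 0.0622] [0.4708 0.1705 0.07  ]
(316, 163) [0.4579 0.2183 0.0629] [0.4566 0.218  0.07  ]
(367, 163) [0.4439 0.2654 0.0623] [0.4429 0.2638 0.07  ]
```

View pics/w2c.png

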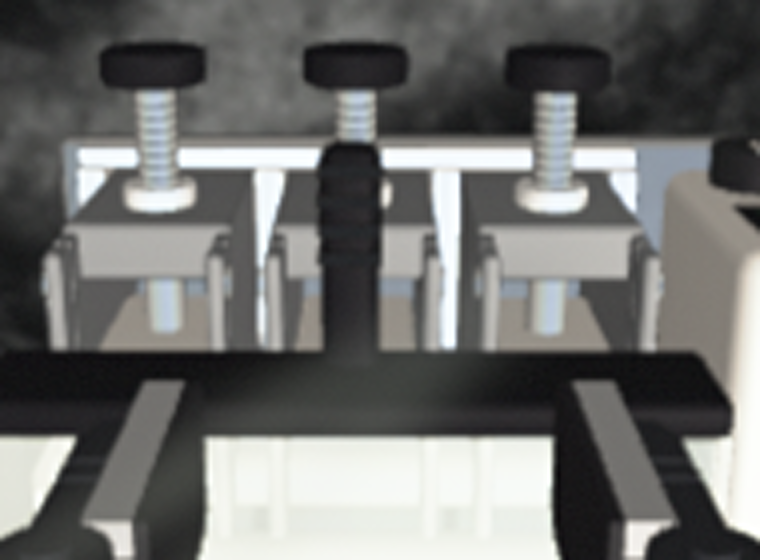

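Run:
```python
from h import *
n='wrist'
o,p,d=shot(n);c=cam(n,o)
E_=atz(c,(312.2,177),.121);E2=atz(c,(312.5,228.5),.121);print(E_.round(4),E2.round(4),np.linalg.norm(E2-E_),np.degrees(np.arctan2(*(E2-E_)[1::-1])))
g=E_+(E2-E_)/np.linalg.norm(E2-E_)*.018;print(g)
plan([g[0],g[1],.098])
```

```text
[0.4586 0.216  0.121 ] [0.4998 0.2283 0.121 ] 0.04302113101480755 16.60798994904291
[0.47580027 0.22113218 0.121     ]
off mm [104.3, -5.3, -2.1] cur tool-y yaw 106.72 toolz [0.958 0.288 0.004] toolx [ 0.003  0.002 -1.   ]
```

Run:
```python
from h import *
for i in range(6):
    o,p,d=shot('wrist'); print(o['position'].round(4) if hasattr(o['position'],'round') else o['position'], np.round(o['ee_rot'],4))
c=cam('wrist',o)
E_=atz(c,(312.2,177),.121);E2=atz(c,(312.5,228.5),.121);print(E_,E2)
```

```text
[0.476  0.2266 0.2024] [-0.1022  0.6984  0.1034  0.7008]
[0.4758 0.2264 0.2019] [-0.1023  0.6986  0.1033  0.7006]
[0.4756 0.2263 0.2014] [-0.1024  0.6989  0.1031  0.7003]
[0.4754 0.2262 0.2011] [-0.1025  0.6991  0.103   0.7001]
[0.4752 0.2261 0.2007] [-0.1025  0.6992  0.103   0.7   ]
[0.4751 0.226  0.2005] [-0.1026  0.6994  0.1029  0.6998]
[0.45664983 0.21508594 0.121     ] [0.49740115 0.22724479 0.121     ]
```

Emit:
send_rows([
  [0,-5,-2],
  [30,-5,-2],
  [65,-5,-2],
  [95,-5,-2],
  [102,-5,-2],
], grip=[120,120,120,120,120], twist=[0,0,0,0,0])

```text
clock: 4.63
position: [0.472, 0.2188, 0.0936]
ee_rot: [-0.104, 0.702, 0.102, 0.697]
ft_force: [-0.4, -0.2, -0.4]
grip_width: 0.533
```

Run:
```python
from h import *
for i in range(5):o,p,d=shot('wrist','w3.png')
st()
```

```text
{'clock': 4.8833, 'position': [0.4757, 0.2211, 0.1001], 'ee_rot': [-0.1023, 0.6986, 0.1032, 0.7006], 'ft_force': [-0.1185, -0.6476, 0.9866], 'grip_width': 0.5335, 'joint_pos': [-0.6888, 0.2259, 0.1867, 1.8922, -0.0489, 1.0248, 1.381]}
```

View pics/w3.png

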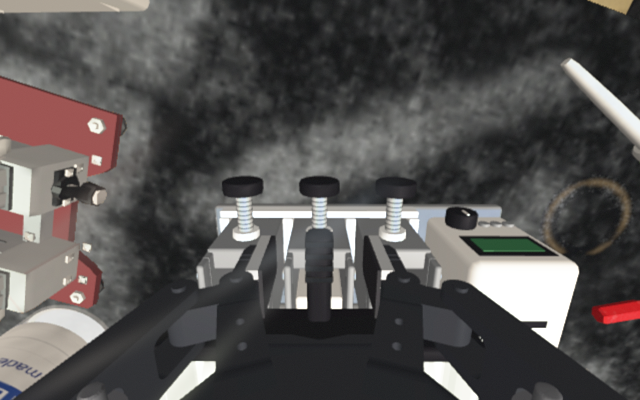

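Tab is centred between the fingers (col 319, rows 230–320). Close on it.

Emit:
send_rows([
  [0,0,0],
  [0,0,0],
  [0,0,0],
  [0,0,0],
  [0,0,0],
], grip=[235,235,235,235,235], twist=[0,0,0,0,0], newtons=40)

```text
clock: 5.3
position: [0.4751, 0.2205, 0.0986]
ee_rot: [-0.102, 0.699, 0.103, 0.7]
ft_force: [2.1, -0.9, 1.7]
grip_width: 0.129
```

Emit:
send_rows([
  [0,0,0],
  [0,0,0],
  [0,0,0],
  [0,0,0],
  [0,0,0],
], grip=[235,235,235,235,235], twist=[0,0,0,0,0], newtons=40)

```text
clock: 5.72
position: [0.4751, 0.2205, 0.0983]
ee_rot: [-0.103, 0.699, 0.103, 0.7]
ft_force: [5.9, -1.1, 1.9]
grip_width: 0.131
```

Emit:
send_rows([
  [-13.4,0,0.7],
  [-26.6,0,2.7],
  [-39.6,0,6],
  [-52.2,0,10.6],
  [-64.2,0,16.4],
], grip=[235,235,235,235,235], twist=[0,0,0,0,0])

```text
clock: 6.13
position: [0.4888, 0.2246, 0.1614]
ee_rot: [-0.103, 0.701, 0.102, 0.698]
ft_force: [2.9, -1.8, -6.3]
grip_width: 0.13
```

Emit:
send_rows([
  [-11.5,0,7],
  [-22.1,0,15.1],
  [-31.9,0,24.2],
  [-40.8,0,34.3],
  [-48.6,0,45.2],
], grip=[235,235,235,235,235], twist=[0,0,0,0,0])

```text
clock: 6.55
position: [0.5317, 0.2373, 0.2097]
ee_rot: [-0.103, 0.702, 0.102, 0.698]
ft_force: [-2.5, -3.4, -2.5]
grip_width: 0.127
```

Emit:
send_rows([
  [-6.6,0,11.6],
  [-12.1,0,23.8],
  [-16.3,0,36.6],
  [-19.2,0,49.6],
  [-20.9,0,62.9],
], grip=[235,235,235,235,235], twist=[0,0,0,0,0])

```text
clock: 6.97
position: [0.5929, 0.2555, 0.2312]
ee_rot: [-0.103, 0.701, 0.102, 0.698]
ft_force: [-3.6, -4.5, 1.8]
grip_width: 0.129
```

Emit:
send_rows([
  [-0.2,0,13.4],
  [0.8,0,26.8],
  [3.2,0,39.9],
  [3.2,0,39.9],
  [3.2,0,39.9],
], grip=[235,235,235,235,235], twist=[0,0,0,0,0])

```text
clock: 7.38
position: [0.6323, 0.2672, 0.2279]
ee_rot: [-0.103, 0.7, 0.102, 0.699]
ft_force: [3.9, -3.0, 1.8]
grip_width: 0.129
```

Run:
```python
from h import *
o,p,d=shot('wrist','w4.png'); o,p,d=shot('side');cv2.imwrite('pics/s4.png',cv2.resize(p[120:320,230:450],None,fx=3.6,fy=3,interpolation=cv2.INTER_CUBIC))
st()
```

```text
{'clock': 7.4833, 'position': [0.6319, 0.2671, 0.228], 'ee_rot': [-0.1029, 0.6999, 0.1022, 0.6994], 'ft_force': [4.0692, -3.6582, 0.0949], 'grip_width': 0.133, 'joint_pos': [-0.6218, 0.4728, 0.2266, 1.2919, -0.1035, 1.3892, 1.4613]}
```

View pics/s4.png

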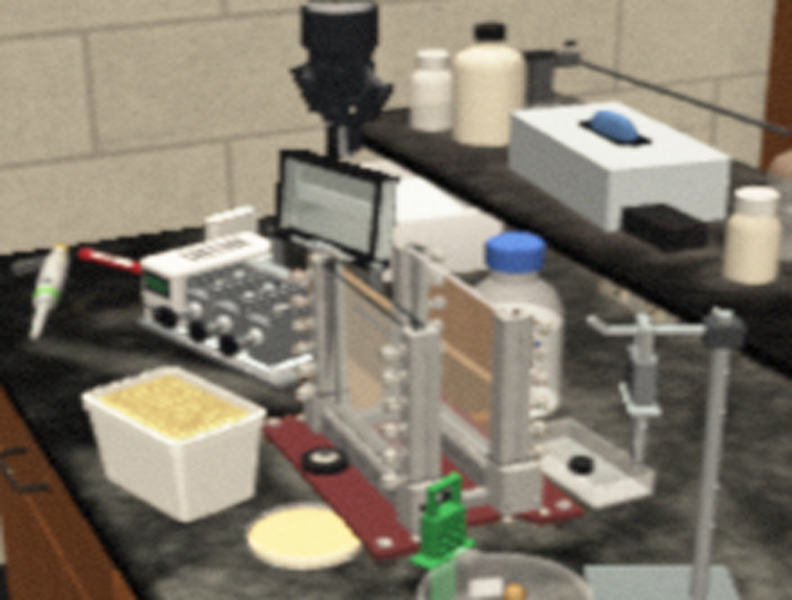

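View pics/w4.png

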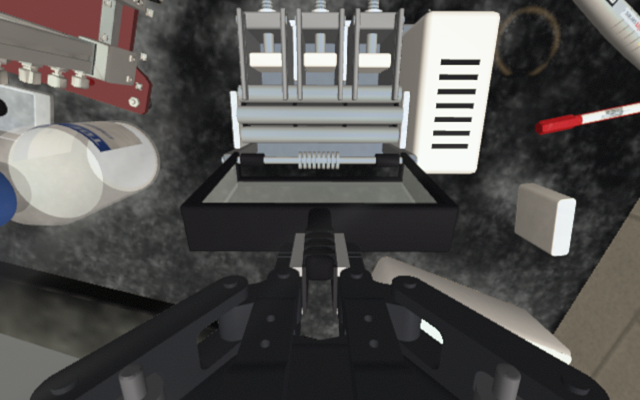

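Emit:
send_rows([
  [0,0,0],
  [0,0,0],
  [0,0,0],
  [-25,0,0],
  [-60,0,0],
], grip=[180,150,140,140,140], twist=[0,0,0,0,0])

```text
clock: 7.9
position: [0.6298, 0.268, 0.2854]
ee_rot: [-0.104, 0.702, 0.103, 0.697]
ft_force: [1.4, 0.4, 0.7]
grip_width: 0.452
```

Emit:
send_rows([
  [-30,0,-20],
  [-30,0,-60],
  [-30,0,-100],
  [-30,0,-135],
  [-30,0,-135],
], grip=[140,140,140,140,140], twist=[0,0,0,0,0])

```text
clock: 8.32
position: [0.4972, 0.228, 0.3189]
ee_rot: [-0.103, 0.7, 0.104, 0.699]
ft_force: [1.0, 0.5, 0.0]
grip_width: 0.452
```

Run:
```python
from h import *
n='wrist'
for i in range(8): shot(n)
o,p,d=shot(n,'w5.png');c=cam(n,o);st()
for t in ['pump','guard_tab','guard_hinge','nip_a','pad_a']:
        for q in viewer.spot_point(t,n)[:4]:
            px=q['position']; dd=d[int(px[1]),int(px[0])]
            print(n,t,round(q['score'],2),np.round(px,1).tolist(),back(c,px,dd).round(3))
u=np.array([np.cos(np.radians(16.8)),np.sin(np.radians(16.8)),0]); v=np.array([-u[1],u[0],0])
O=np.array([.5418,.2400,0])
for y in (-.049,0,.049):
    P=O+v*y; print('nip',proj(c,P+[0,0,.095]).round(1),'cart rollers hinge',proj(c,O+u*.064+v*y+[0,0,.115]).round(1))
st()
```

```text
{'clock': 8.7667, 'position': [0.5032, 0.2291, 0.318], 'ee_rot': [-0.1028, 0.6998, 0.1025, 0.6994], 'ft_force': [-0.0111, -0.936, 0.4439], 'grip_width': 0.4498, 'joint_pos': [-0.6994, 0.1357, 0.213, 1.5243, -0.0285, 1.4853, 1.3763]}
wrist pump 0.62 [280.9, 119.3] [0.463 0.166 0.067]
wrist pump 0.56 [319.3, 182.5] [0.526 0.236 0.079]
wrist guard_hinge 0.66 [316.5, 254.8] [0.606 0.256 0.123]
wrist nip_a 0.98 [317.5, 196.0] [0.544 0.239 0.078]
wrist nip_a 0.76 [354.2, 202.6] [0.538 0.289 0.081]
wrist nip_a 0.71 [283.1, 199.5] [0.562 0.196 0.081]
wrist pad_a 0.94 [355.0, 119.2] [0.435 0.259 0.05 ]
wrist pad_a 0.69 [280.7, 114.6] [ 0.461  0.156 -0.001]
wrist pad_a 0.59 [320.8, 117.5] [ 0.448  0.215 -0.   ]
wrist pad_a 0.36 [288.6, 184.5] [0.54  0.198 0.079]
nip [280.6 198.1] cart rollers hinge [280.6 250.4]
nip [318.7 198.1] cart rollers hinge [318.8 250.3]
nip [356.7 198. ] cart rollers hinge [357.  250.3]
{'clock': 9.0167, 'position': [0.5028, 0.229, 0.3184], 'ee_rot': [-0.1028, 0.6997, 0.1027, 0.6995], 'ft_force': [0.1981, 1.5899, 0.6794], 'grip_width': 0.4511, 'joint_pos': [-0.6996, 0.1343, 0.2129, 1.5253, -0.0284, 1.4853, 1.3763]}
```

View pics/w5.png

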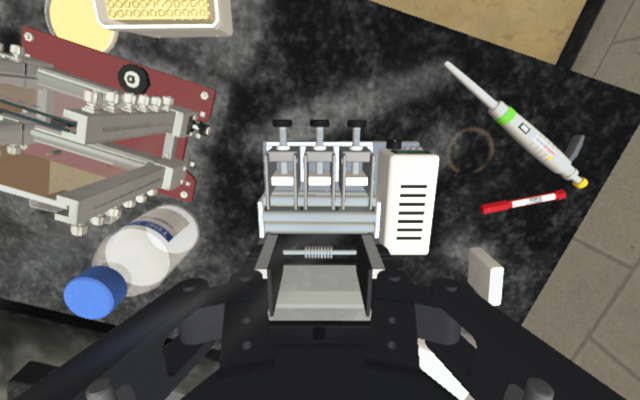

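Run:
```python
from h import *
n='wrist'
o,p,d=shot(n);c=cam(n,o);st()
x0,y0,s=245,105,5
im=cv2.resize(p[y0:y0+120,x0:x0+150],None,fx=s,fy=s,interpolation=cv2.INTER_CUBIC)
th=np.radians(16.8);u=np.array([np.cos(th),np.sin(th),0]); v=np.array([-u[1],u[0],0]);O=np.array([.5418,.2400,0])
def dr(P,col):
    q=(proj(c,P)-[x0,y0]+.5)*s; cv2.circle(im,tuple(int(a) for a in q),3,col,-1)
for y in (-.049,0,.049):
    dr(O+v*y+[0,0,.095],(0,0,255))
    for e in (-.016,.016): dr(O+v*(y+e)+[0,0,.095],(0,255,0)); dr(O+v*(y+e)+u*.014+[0,0,.095],(255,0,0))
for e in (-.118,.118): 
  for xx in (0,): dr(O+v*e+[0,0,.0],(255,0,255))
cv2.imwrite('pics/w5c.png',im)
```

```text
{'clock': 9.0667, 'position': [0.5027, 0.229, 0.3185], 'ee_rot': [-0.1027, 0.6996, 0.1027, 0.6996], 'ft_force': [0.0143, -0.4944, 0.2186], 'grip_width': 0.4516, 'joint_pos': [-0.6996, 0.134, 0.2129, 1.5253, -0.0283, 1.4853, 1.3762]}
```

View pics/w5c.png

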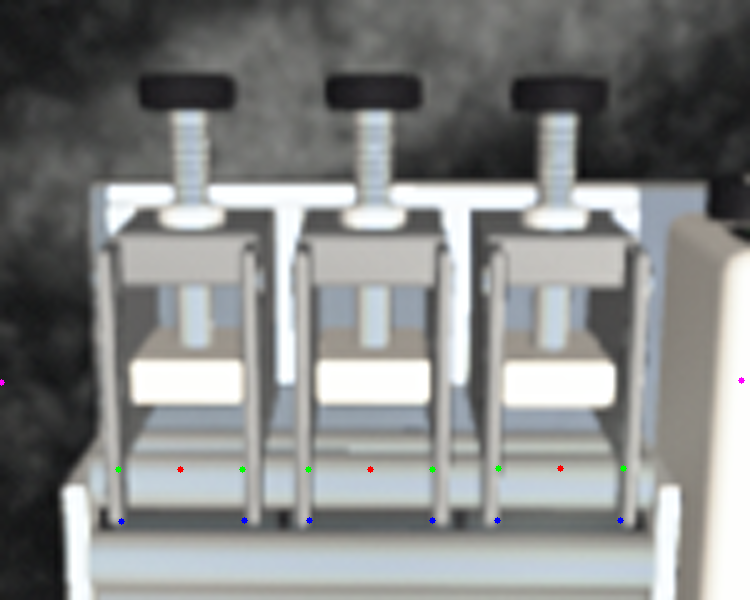

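Run:
```python
from h import *
cs,ct=cam('side'),cam('top')
o,p,d=shot('side'); s=p; o,p,t=shot('top')
a=cv2.resize(s[205:335,380:450],None,fx=6,fy=4.5*1,interpolation=cv2.INTER_CUBIC); b=cv2.resize(p[150:220,410:480],None,fx=6,fy=6,interpolation=cv2.INTER_CUBIC)
cv2.imwrite('pics/st1.png',a); cv2.imwrite('pics/st2.png',b)
for X in [tri((cs,(412.6,228.9)),(ct,(449.8,179.1))),tri((cs,(430.5,226.7)),(ct,(455.6,161.9)))]: print(X[0].round(4),X[1])
pumppad=None
```

```text
[ 0.5829 -0.3276  0.2644] [[-3.2, 0.8], [1.1, -1.9]]
[ 0.6335 -0.3424  0.2684] [[1.0, -0.3], [-0.4, 0.6]]
```

View pics/st1.png

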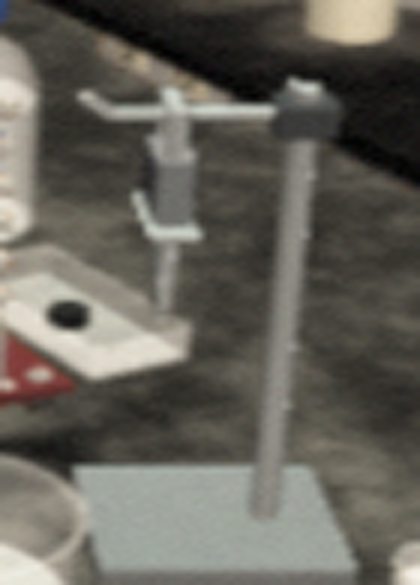

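View pics/st2.png

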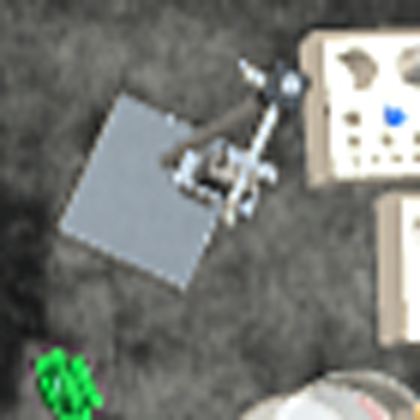

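Run:
```python
from h import *
plan([.56,-.32,.44],66)
```

```text
off mm [-121.5, -542.3, -102.9] cur tool-y yaw 106.71 toolz [0.958 0.287 0.   ] toolx [ 0.  0. -1.]
twist deg (about tool x; x down => -): 40.71
```

Emit:
send_rows([
  [-15,-37,-7],
  [-30,-74,-14],
  [-45,-111,-21],
  [-60,-148,-28],
  [-75,-185,-35],
], grip=[75,75,75,75,75], twist=[4,8,12,16,20])

```text
clock: 9.58
position: [0.5221, 0.0399, 0.3945]
ee_rot: [0.022, 0.707, -0.021, 0.707]
ft_force: [0.1, -0.7, 0.2]
grip_width: 0.708
```

Run:
```python
from h import *
st();plan([.56,-.32,.44],66)
```

```text
{'clock': 9.5833, 'position': [0.5221, 0.0399, 0.3945], 'ee_rot': [0.0216, 0.7066, -0.0213, 0.707], 'ft_force': [0.1051, -0.6983, 0.2201], 'grip_width': 0.7079, 'joint_pos': [-0.5213, 0.0605, 0.3824, 1.4511, -0.023, 1.6337, 1.3691]}
off mm [-45.6, -356.9, 59.7] cur tool-y yaw 86.52 toolz [ 0.998 -0.061  0.001] toolx [ 0.001  0.    -1.   ]
twist deg (about tool x; x down => -): 20.52
```

Emit:
send_rows([
  [-5,-39,6],
  [-10,-78,12],
  [-15,-117,19],
  [-20,-156,26],
  [-25,-195,33],
], grip=[75,75,75,75,75], twist=[2.3,4.6,6.9,9.2,11.5])

```text
clock: 10.0
position: [0.5438, -0.1567, 0.4192]
ee_rot: [0.092, 0.701, -0.091, 0.701]
ft_force: [1.1, 0.6, -0.3]
grip_width: 0.706
```

Emit:
send_rows([
  [-5,-39,-2],
  [-10,-78,-4],
  [-15,-117,-6],
  [-20,-155,-8],
  [-20,-163,-8],
], grip=[75,75,75,75,75], twist=[2,4,6,8,9])

```text
clock: 10.42
position: [0.4909, -0.3169, 0.4398]
ee_rot: [0.148, 0.691, -0.15, 0.692]
ft_force: [-0.9, 0.0, 0.5]
grip_width: 0.706
```

Run:
```python
from h import *
n='wrist'
for i in range(8): shot(n)
o,p,d=shot(n,'w6.png');c=cam(n,o);st();plan([.56,-.32,.44],66)
for t in ['gauge','gauge_eye','hook','hook_stand']:
        for q in viewer.spot_point(t,n)[:4]:
            px=q['position']; dd=d[int(px[1]),int(px[0])]
            print(n,t,round(q['score'],2),np.round(px,1).tolist(),back(c,px,dd).round(3))
```

```text
{'clock': 10.8667, 'position': [0.4953, -0.3093, 0.4384], 'ee_rot': [0.1451, 0.6921, -0.1448, 0.6921], 'ft_force': [0.0648, 0.5745, 0.5814], 'grip_width': 0.7006, 'joint_pos': [-0.0536, 0.2511, 0.7034, 1.201, -0.1643, 1.7454, 1.7632]}
off mm [-1.6, 16.1, 63.5] cur tool-y yaw 66.34 toolz [ 0.916 -0.401 -0.   ] toolx [ 0.  0. -1.]
twist deg (about tool x; x down => -): 0.34
wrist gauge 0.77 [339.7, 124.5] [ 0.466 -0.261  0.1  ]
wrist gauge_eye 0.62 [342.5, 124.7] [ 0.469 -0.257  0.096]
wrist gauge_eye 0.27 [326.9, 210.6] [ 0.618 -0.346  0.017]
wrist hook 0.8 [332.6, 251.0] [ 0.58  -0.329  0.274]
wrist hook_stand 0.92 [329.4, 212.0] [ 0.578 -0.328  0.149]
wrist hook_stand 0.62 [333.2, 250.8] [ 0.58  -0.328  0.274]
```

View pics/w6.png

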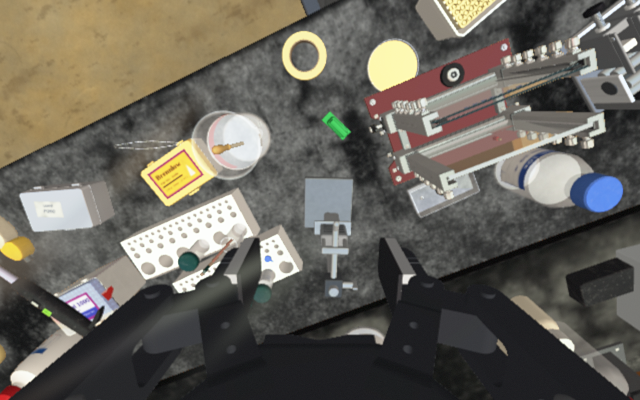

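Run:
```python
from h import *
n='wrist'
o,p,d=shot(n);c=cam(n,o)
x0,y0,s=290,170,6
im=cv2.resize(p[y0:y0+135,x0:x0+90],None,fx=s,fy=s*.73,interpolation=cv2.INTER_CUBIC);cv2.imwrite('pics/w6c.png',cv2.resize(p[y0:y0+135,x0:x0+100],None,fx=4.4,fy=4.4,interpolation=cv2.INTER_CUBIC))
```

```text
(no output)
```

View pics/w6c.png

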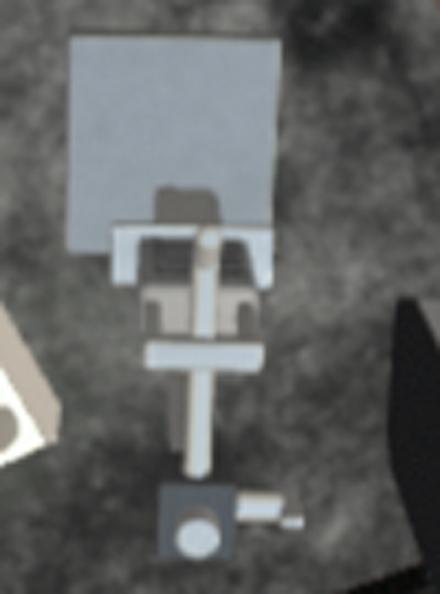

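Run:
```python
from h import *
n='wrist'
o,p,d=shot(n);c=cam(n,o);st()
def cr(x,y): return (290+x/4.4,170+y/4.4)
E=atz(c,cr(204,355),.2735); print('eye',E.round(4), 'depth', back(c,cr(204,355),d[250,336]).round(4))
W=atz(c,cr(199,440),.2685); T=atz(c,cr(205,300),.2685); Rr=atz(c,cr(199,538),.280); C=atz(c,cr(192,256),.2065)
print('wire near rod',W,'wire',T,'rod',Rr,'collar',C)
for a,b in [(E,Rr),(T,W),(C,Rr)]: print(np.degrees(np.arctan2(*(b-a)[1::-1])), np.linalg.norm((b-a)[:2]))
A=atz(c,cr(145,357),.2735);B=atz(c,cr(263,355),.2735);print('eye bar yaw',np.degrees(np.arctan2(*(B-A)[1::-1])),np.linalg.norm(B-A))
A=atz(c,cr(113,235),.2065);B=atz(c,cr(272,236),.2065);print('collar yaw',np.degrees(np.arctan2(*(B-A)[1::-1])),np.linalg.norm(B-A))
for a,b in [((70,36),(281,40)),((70,36),(66,252)),((281,40),(273,250))]:
    A=atz(c,cr(*a),.016);B=atz(c,cr(*b),.016);print('base',np.degrees(np.arctan2(*(B-A)[1::-1])),np.linalg.norm(B-A))
```

```text
{'clock': 11.1667, 'position': [0.4948, -0.3103, 0.4385], 'ee_rot': [0.1457, 0.6919, -0.1456, 0.692], 'ft_force': [0.698, 0.6922, -0.1362], 'grip_width': 0.7062, 'joint_pos': [-0.0524, 0.2512, 0.7043, 1.2008, -0.1643, 1.7454, 1.7633]}
eye [ 0.5806 -0.3265  0.2735] depth [ 0.5804 -0.3264  0.274 ]
wire near rod [ 0.605853  -0.3382564  0.2685   ] wire [ 0.56862213 -0.32081532  0.2685    ] rod [ 0.62638287 -0.34758397  0.28      ] collar [ 0.58111344 -0.32666064  0.2065    ]
-24.781249999299327 0.05039971705716263
-25.101093701702222 0.04111360988811454
-24.806164853411264 0.04987090407148078
eye bar yaw 67.27174553875946 0.030646716693691418
collar yaw 65.8128970378025 0.048895244380208876
base 65.08637834121556 0.09361806729306922
base -25.56105765033875 0.1032314379599409
base -24.028877889055448 0.10036149925366086
```

Run:
```python
from h import *
plan([.5807,-.3265,.32],65.1)
```

```text
off mm [118.5, 19.8, 85.2] cur tool-y yaw 66.23 toolz [ 0.915 -0.403  0.   ] toolx [ 0.  0. -1.]
twist deg (about tool x; x down => -): 1.13
```

Emit:
send_rows([
  [10,10,35],
  [30,20,70],
  [60,20,85],
  [95,20,85],
  [118,20,85],
], grip=[75,75,75,75,75], twist=[1,1,1,1,1])

```text
clock: 11.58
position: [0.5807, -0.3261, 0.3161]
ee_rot: [0.152, 0.692, -0.152, 0.689]
ft_force: [-1.3, -0.8, -0.3]
grip_width: 0.708
```

Run:
```python
from h import *
n='wrist'
for i in range(7): shot(n)
o,p,d=shot(n,'w7.png');c=cam(n,o);st()
plan([.5807,-.3265,.214],65.1)
print(proj(c,[.5807,-.3265,.2735]),proj(c,[.5807,-.3265,.2465]))
```

```text
{'clock': 11.9833, 'position': [0.581, -0.3269, 0.3227], 'ee_rot': [0.1516, 0.6895, -0.152, 0.6917], 'ft_force': [-0.6501, 0.2101, -0.2295], 'grip_width': 0.7024, 'joint_pos': [-0.004, 0.4522, 0.679, 1.2144, -0.2787, 1.5629, 1.7634]}
off mm [108.7, 0.2, -0.7] cur tool-y yaw 65.21 toolz [ 0.908 -0.419  0.003] toolx [ 0.003 -0.001 -1.   ]
twist deg (about tool x; x down => -): 0.11
[319.38384084 215.70590931] [319.36292918 203.3749352 ]
```

View pics/w7.png

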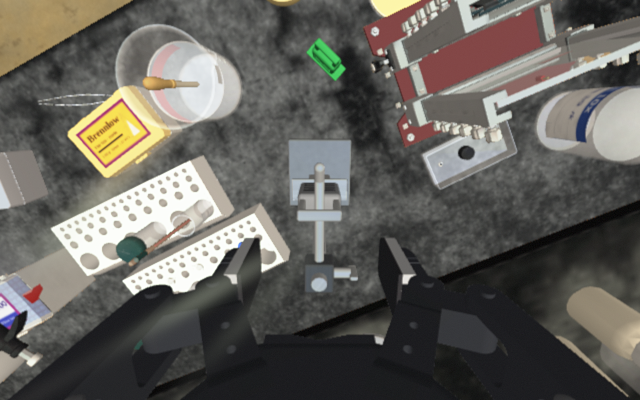

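Emit:
send_rows([
  [30,0,0],
  [60,0,0],
  [85,0,0],
  [100,0,0],
  [106,0,0],
], grip=[75,75,75,75,75], twist=[0,0,0,0,0])

```text
clock: 12.4
position: [0.5802, -0.3259, 0.2129]
ee_rot: [0.152, 0.691, -0.151, 0.69]
ft_force: [-0.0, -0.4, -0.1]
grip_width: 0.704
```

Run:
```python
from h import *
n='wrist'
for i in range(6): shot(n)
o,p,d=shot(n,'w8.png');c=cam(n,o);st()
o,p,d=shot('side');cv2.imwrite('pics/s8.png',cv2.resize(p[160:310,350:480],None,fx=4,fy=4,interpolation=cv2.INTER_CUBIC))
```

```text
{'clock': 12.75, 'position': [0.5811, -0.3268, 0.216], 'ee_rot': [0.1516, 0.6899, -0.1519, 0.6914], 'ft_force': [0.236, -0.1075, 0.6623], 'grip_width': 0.7114, 'joint_pos': [-0.0142, 0.4875, 0.6557, 1.3922, -0.2969, 1.3587, 1.7846]}
```

View pics/w8.png

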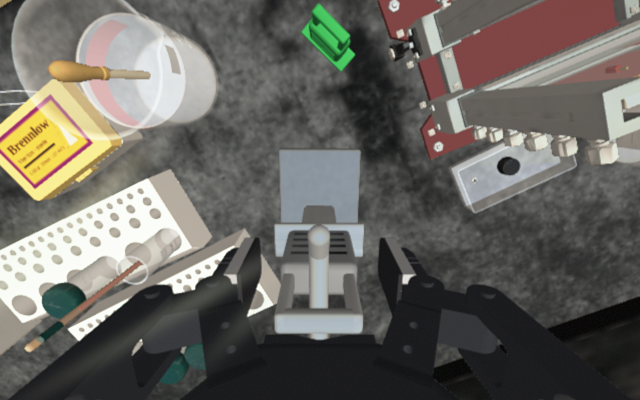

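View pics/s8.png

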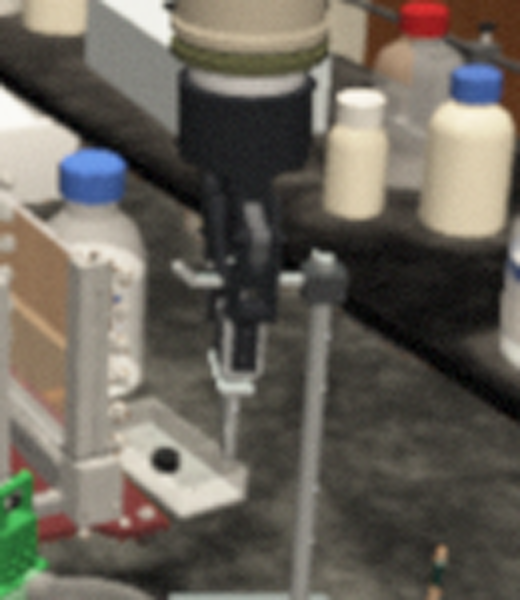

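Emit:
send_rows([
  [0,0,0],
  [0,0,0],
  [0,0,0],
  [0,0,0],
  [0,0,0],
], grip=[170,170,170,170,170], twist=[0,0,0,0,0], newtons=60)

```text
clock: 13.22
position: [0.5808, -0.3265, 0.2149]
ee_rot: [0.152, 0.69, -0.152, 0.691]
ft_force: [0.6, -0.6, 3.9]
grip_width: 0.392
```

Emit:
send_rows([
  [0,0,0],
  [0,0,0],
  [0,0,0],
  [0,0,0],
  [0,0,0],
], grip=[190,190,190,190,190], twist=[0,0,0,0,0], newtons=60)

```text
clock: 13.63
position: [0.5808, -0.3265, 0.2148]
ee_rot: [0.152, 0.69, -0.152, 0.691]
ft_force: [0.9, -0.2, 5.9]
grip_width: 0.388
```

Run:
```python
from h import *
n='wrist'
o,p,d=shot(n,'w9.png');st()
```

```text
{'clock': 13.6833, 'position': [0.5808, -0.3265, 0.2148], 'ee_rot': [0.1517, 0.6904, -0.1518, 0.6909], 'ft_force': [0.5614, -0.107, 4.8526], 'grip_width': 0.3869, 'joint_pos': [-0.0143, 0.4884, 0.6554, 1.3936, -0.2971, 1.358, 1.7847]}
```

View pics/w9.png

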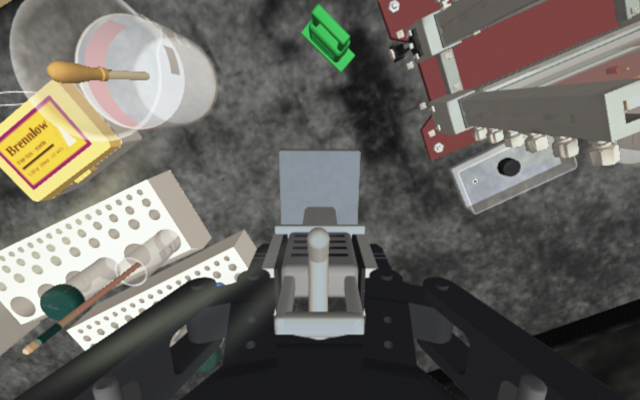

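Emit:
send_rows([
  [-4,0,0],
  [-8,0,0],
  [-12,0,0],
  [-12,0,0],
  [-12,0,0],
], grip=[190,190,190,190,190], twist=[0,0,0,0,0])

```text
clock: 14.1
position: [0.5806, -0.3264, 0.2265]
ee_rot: [0.152, 0.691, -0.152, 0.691]
ft_force: [0.7, 0.5, -1.1]
grip_width: 0.39
```

Emit:
send_rows([
  [0,0,-10],
  [0,0,-20],
  [0,0,-35],
  [0,0,-50],
  [0,0,-65],
], grip=[190,190,190,190,190], twist=[0,0,0,0,0])

```text
clock: 14.52
position: [0.5208, -0.2988, 0.226]
ee_rot: [0.152, 0.691, -0.152, 0.69]
ft_force: [-0.5, 0.3, 0.2]
grip_width: 0.392
```

Run:
```python
from h import *
n='wrist'
o,p,d=shot(n,'w10.png');st()
o,p,d=shot('side');cv2.imwrite('pics/s10.png',cv2.resize(p[160:310,350:480],None,fx=4,fy=4,interpolation=cv2.INTER_CUBIC))
```

```text
{'clock': 14.5667, 'position': [0.5188, -0.2985, 0.2263], 'ee_rot': [0.1525, 0.691, -0.1518, 0.69], 'ft_force': [0.6264, -3.0205, 0.2399], 'grip_width': 0.3905, 'joint_pos': [-0.1005, 0.3174, 0.6828, 1.5728, -0.2048, 1.3259, 1.745]}
```

View pics/s10.png

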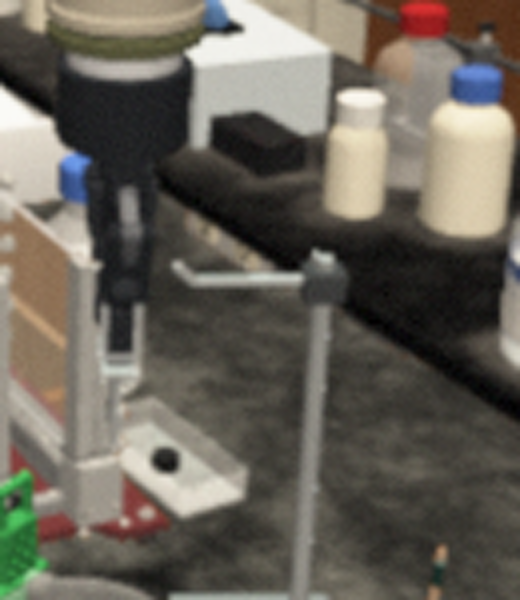

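```bash
cat >> h.py <<'E'
TH=np.radians(16.8);U=np.array([np.cos(TH),np.sin(TH),0]);V=np.array([-U[1],U[0],0]);O=np.array([.5417,.2405,0])
def pp(x,y,z): return O+U*x+V*y+np.array([0,0,z])
def inp(P): P=np.array(P)-O; return np.array([P@U,P@V,P[2]])
E
python3 - <<'E'
from h import *
print(pp(-.005,-.049,0).round(4)); plan(pp(-.005,-.049,.33),106.8)
E
```

```text
[0.5511 0.1921 0.    ]
off mm [-102.9, 458.7, -178.0] cur tool-y yaw 65.17 toolz [ 0.908 -0.42  -0.001] toolx [-0.     0.001 -1.   ]
twist deg (about tool x; x down => -): -41.63
```

Emit:
send_rows([
  [-30,0,-3],
  [-60,3,-3],
  [-90,10,0],
  [-105,45,5],
  [-105,82,10],
], grip=[190,190,190,190,190], twist=[0,0,0,-4,-8])

```text
clock: 15.03
position: [0.5659, -0.231, 0.336]
ee_rot: [0.103, 0.697, -0.104, 0.702]
ft_force: [1.4, -0.3, -1.8]
grip_width: 0.389
```

Run:
```python
from h import *
st(); plan(pp(-.005,-.049,.33),106.8)
```

```text
{'clock': 15.0333, 'position': [0.5659, -0.231, 0.336], 'ee_rot': [0.1034, 0.6972, -0.1043, 0.7017], 'ft_force': [1.4187, -0.3136, -1.8221], 'grip_width': 0.3892, 'joint_pos': [-0.1832, 0.2941, 0.6454, 1.3594, -0.176, 1.5387, 1.7219]}
off mm [4.9, 400.6, -137.1] cur tool-y yaw 73.11 toolz [ 0.957 -0.291  0.007] toolx [ 0.006 -0.002 -1.   ]
twist deg (about tool x; x down => -): -33.69
```

Emit:
send_rows([
  [0,38,-13],
  [0,76,-26],
  [0,114,-39],
  [0,152,-52],
  [0,190,-65],
], grip=[190,190,190,190,190], twist=[-3.2,-6.4,-9.6,-12.8,-16])

```text
clock: 15.45
position: [0.5576, -0.0262, 0.3315]
ee_rot: [0.004, 0.707, -0.004, 0.707]
ft_force: [1.0, 0.3, -0.6]
grip_width: 0.388
```

Run:
```python
from h import *
st(); plan(pp(-.005,-.049,.33),106.8)
```

```text
{'clock': 15.45, 'position': [0.5576, -0.0262, 0.3315], 'ee_rot': [0.0039, 0.707, -0.0038, 0.7072], 'ft_force': [0.9628, 0.3427, -0.605], 'grip_width': 0.3877, 'joint_pos': [-0.4628, 0.1482, 0.4888, 1.4988, -0.0698, 1.5116, 1.5855]}
off mm [1.6, 218.2, -8.9] cur tool-y yaw 89.38 toolz [ 1.    -0.011  0.   ] toolx [ 0.  0. -1.]
twist deg (about tool x; x down => -): -17.42
```

Emit:
send_rows([
  [0,38,-2],
  [0,76,-3],
  [0,114,-5],
  [0,152,-6],
  [0,190,-8],
], grip=[190,190,190,190,190], twist=[-3.5,-7,-10.5,-14,-17.4])

```text
clock: 15.87
position: [0.5523, 0.164, 0.3315]
ee_rot: [-0.103, 0.699, 0.103, 0.7]
ft_force: [1.2, -0.3, 0.1]
grip_width: 0.387
```

Run:
```python
from h import *
for i in range(8): shot('wrist')
st(); plan(pp(-.005,-.049,.26),106.8)
```

```text
{'clock': 16.2667, 'position': [0.5527, 0.1603, 0.3316], 'ee_rot': [-0.1013, 0.6997, 0.1011, 0.6999], 'ft_force': [0.1451, -0.3125, -0.8117], 'grip_width': 0.3875, 'joint_pos': [-0.6472, 0.1866, 0.3374, 1.4471, -0.0613, 1.5181, 1.546]}
off mm [71.6, 31.0, 7.4] cur tool-y yaw 106.45 toolz [0.959 0.283 0.   ] toolx [ 0. -0. -1.]
twist deg (about tool x; x down => -): -0.35
```

Emit:
send_rows([
  [5,15,4],
  [20,31,7.4],
  [40,31,7.4],
  [65,31,7.4],
  [72,31,7.4],
], grip=[190,190,190,190,190], twist=[-0.3,-0.3,-0.3,-0.3,-0.3])

```text
clock: 16.68
position: [0.5491, 0.1936, 0.2558]
ee_rot: [-0.104, 0.701, 0.104, 0.698]
ft_force: [-0.3, 0.1, -1.6]
grip_width: 0.386
```

Run:
```python
from h import *
for i in range(8): shot('wrist')
o,p,d=shot('wrist','w11.png');c=cam('wrist',o)
st(); plan(pp(-.005,-.049,.200),106.8); print(inp(o['position']))
o,p,d=shot('side');cv2.imwrite('pics/s11.png',cv2.resize(p[130:280,250:370],None,fx=5,fy=4,interpolation=cv2.INTER_CUBIC))
```

```text
{'clock': 17.1333, 'position': [0.5509, 0.1938, 0.2605], 'ee_rot': [-0.1037, 0.6989, 0.1041, 0.6999], 'ft_force': [-0.1799, 0.8493, -1.0804], 'grip_width': 0.3881, 'joint_pos': [-0.6772, 0.2252, 0.3103, 1.5483, -0.0698, 1.3774, 1.5048]}
off mm [60.5, -1.7, -0.4] cur tool-y yaw 106.9 toolz [0.957 0.291 0.001] toolx [ 0.001  0.001 -1.   ]
twist deg (about tool x; x down => -): 0.1
[-0.00457637 -0.04739147  0.2607411 ]
```

View pics/w11.png

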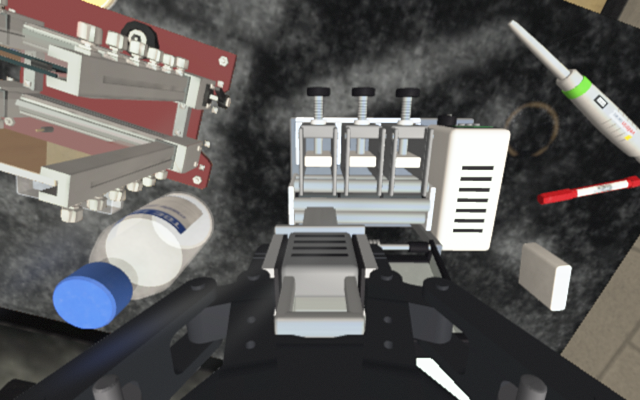

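View pics/s11.png

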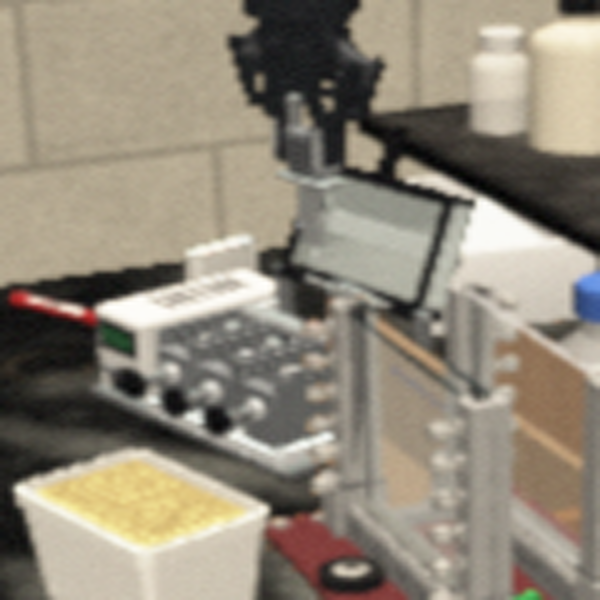

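Emit:
send_rows([
  [15,-1.6,-0.4],
  [35,-1.6,-0.4],
  [55,-1.6,-0.4],
  [70,-1.6,-0.4],
  [76,-1.6,-0.4],
], grip=[190,190,190,190,190], twist=[0,0,0,0,0])

```text
clock: 17.6
position: [0.5497, 0.1918, 0.1815]
ee_rot: [-0.104, 0.7, 0.104, 0.698]
ft_force: [0.2, 0.5, -0.9]
grip_width: 0.386
```

Run:
```python
from h import *
for i in range(8): shot('wrist')
o,p,d=shot('wrist','w12.png');c=cam('wrist',o)
st(); print(inp(o['position']))
x0,y0,s=250,100,5
im=cv2.resize(p[y0:y0+120,x0:x0+160],None,fx=s,fy=s,interpolation=cv2.INTER_CUBIC)
def dr(P,col):
    q=(proj(c,P)-[x0,y0]+.5)*s; cv2.circle(im,tuple(int(a) for a in q),3,col,-1)
for y in (-.049,0,.049):
    dr(pp(0,y,.095),(0,0,255))
    for e in (-.016,.016): dr(pp(0,y+e,.095),(0,255,0)); dr(pp(.014,y+e,.095),(255,0,0))
P=inp(o['position'])
z=P[2]-.0123-.055
for e in (-.011,.011): dr(pp(P[0],P[1]+e,z),(255,255,0))
cv2.imwrite('pics/w12c.png',im)
```

```text
{'clock': 18.05, 'position': [0.5509, 0.1922, 0.1843], 'ee_rot': [-0.1038, 0.699, 0.1042, 0.6998], 'ft_force': [-0.8638, -0.1347, -1.0453], 'grip_width': 0.384, 'joint_pos': [-0.6686, 0.2713, 0.3037, 1.6557, -0.0855, 1.2264, 1.5195]}
[-0.00500126 -0.04889175  0.18450163]
```

View pics/w12c.png

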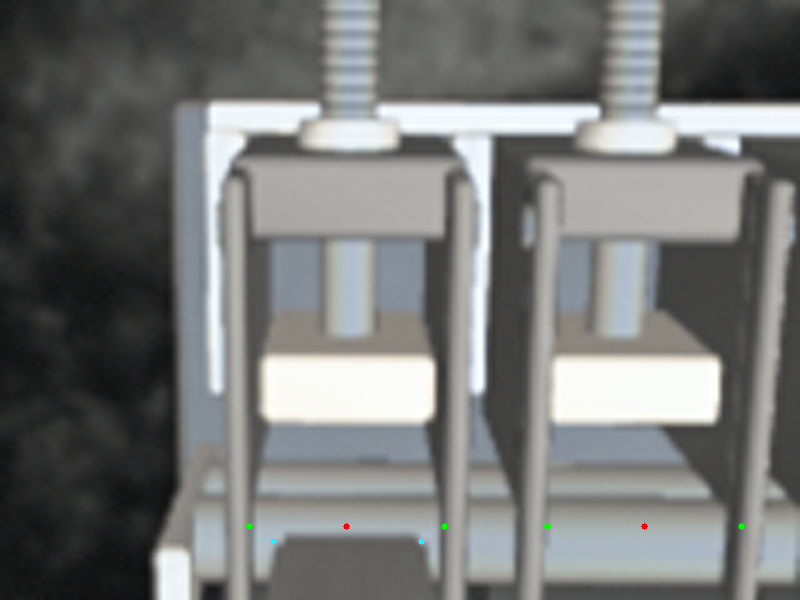

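Emit:
send_rows([
  [12,0,0],
  [24,0,0],
  [36,0,0],
  [48,0,0],
  [60,0,0],
], grip=[190,190,190,190,190], twist=[0,0,0,0,0])

```text
clock: 18.47
position: [0.5501, 0.1919, 0.1215]
ee_rot: [-0.104, 0.7, 0.104, 0.699]
ft_force: [-1.1, 0.2, -1.5]
grip_width: 0.386
```

Run:
```python
from h import *
for i in range(6): shot('wrist')
o,p,d=shot('wrist','w13.png');c=cam('wrist',o)
st(); print(inp(o['position']))
```

```text
{'clock': 18.8167, 'position': [0.5511, 0.1922, 0.1243], 'ee_rot': [-0.1038, 0.699, 0.1041, 0.6999], 'ft_force': [-1.7258, 0.3739, -0.5085], 'grip_width': 0.3908, 'joint_pos': [-0.6596, 0.3265, 0.2956, 1.7206, -0.1047, 1.1086, 1.5338]}
[-0.00501563 -0.04892186  0.1241146 ]
```

View pics/w13.png

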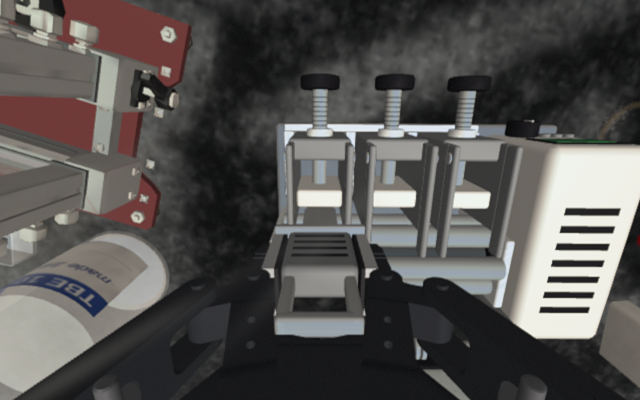

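Emit:
send_rows([
  [4,0,0],
  [8,0,0],
  [11,0,0],
  [13,0,0],
  [14,0,0],
], grip=[190,190,190,190,190], twist=[0,0,0,0,0])

```text
clock: 19.23
position: [0.5504, 0.192, 0.109]
ee_rot: [-0.104, 0.7, 0.104, 0.699]
ft_force: [0.1, -0.6, 0.2]
grip_width: 0.391
```

Emit:
send_rows([
  [0.5,0,0],
  [1,0,0],
  [1.5,0,0],
  [2,0,0],
  [2,0,0],
], grip=[190,190,190,190,190], twist=[0,0,0,0,0])

```text
clock: 19.65
position: [0.5507, 0.1921, 0.1076]
ee_rot: [-0.104, 0.699, 0.104, 0.7]
ft_force: [-0.2, 0.5, -0.2]
grip_width: 0.387
```

Emit:
send_rows([
  [0.5,0,0],
  [1,0,0],
  [1.5,0,0],
  [1.5,0,0],
  [1.5,0,0],
], grip=[190,190,190,190,190], twist=[0,0,0,0,0])

```text
clock: 20.07
position: [0.5513, 0.1922, 0.1074]
ee_rot: [-0.104, 0.699, 0.104, 0.7]
ft_force: [-2.2, -0.7, 10.0]
grip_width: 0.392
```

Emit:
send_rows([
  [0.5,0,0],
  [1,0,0],
  [1,0,0],
  [1,0,0],
  [1,0,0],
], grip=[190,190,190,190,190], twist=[0,0,0,0,0])

```text
clock: 20.48
position: [0.5517, 0.1923, 0.1073]
ee_rot: [-0.104, 0.698, 0.104, 0.7]
ft_force: [-4.1, -1.8, 16.7]
grip_width: 0.386
```

Emit:
send_rows([
  [-1,0,0],
  [-1.5,0,0],
  [-1.5,0,0],
  [-1.5,0,0],
  [-1.5,0,0],
], grip=[190,190,190,130,100], twist=[0,0,0,0,0])

```text
clock: 20.9
position: [0.5504, 0.192, 0.1062]
ee_rot: [-0.104, 0.7, 0.104, 0.699]
ft_force: [-0.6, 0.3, -0.7]
grip_width: 0.601
```

Emit:
send_rows([
  [0,0,0],
  [0,0,0],
  [-10,0,0],
  [-30,0,0],
  [-60,0,0],
], grip=[100,100,100,100,100], twist=[0,0,0,0,0])

```text
clock: 21.32
position: [0.5492, 0.1915, 0.1655]
ee_rot: [-0.104, 0.701, 0.103, 0.698]
ft_force: [0.7, 1.1, 0.2]
grip_width: 0.61
```

Run:
```python
from h import *
for i in range(6): shot('wrist')
o,p,d=shot('wrist','w14.png');c=cam('wrist',o)
st(); print(inp(o['position']))
o,p,d=shot('side');cv2.imwrite('pics/s14.png',cv2.resize(p[130:280,250:370],None,fx=5,fy=4,interpolation=cv2.INTER_CUBIC))
```

```text
{'clock': 21.6667, 'position': [0.55, 0.1919, 0.1657], 'ee_rot': [-0.1041, 0.6999, 0.1039, 0.6989], 'ft_force': [-0.2079, -0.203, 0.5748], 'grip_width': 0.6121, 'joint_pos': [-0.6667, 0.2866, 0.302, 1.6777, -0.0906, 1.1925, 1.5233]}
[-0.00591982 -0.04890579  0.16599628]
```

View pics/w14.png

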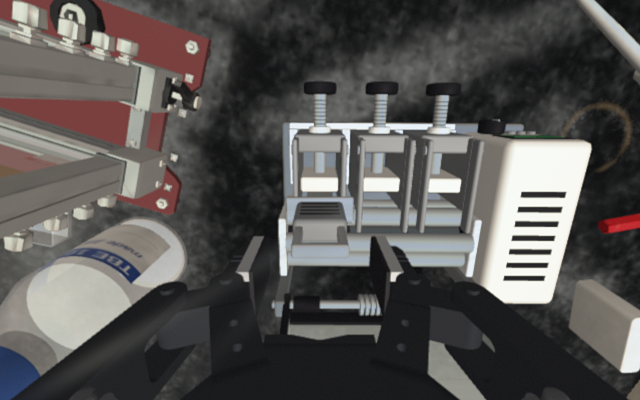

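View pics/s14.png

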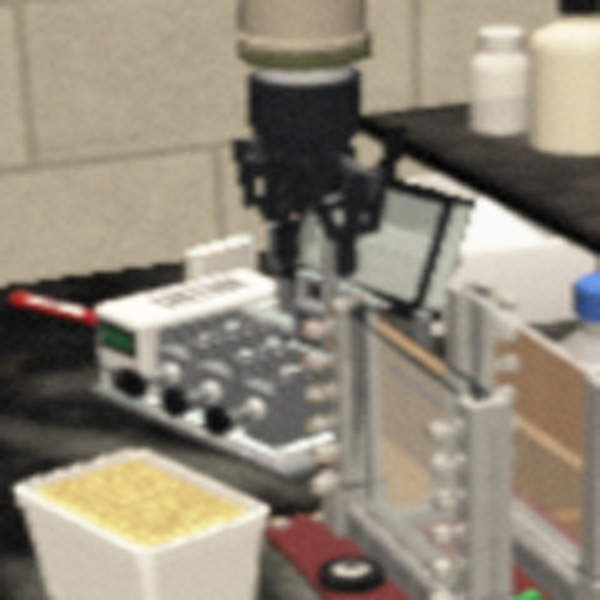

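Run:
```python
from h import *
o,p,d=shot('wrist');c=cam('wrist',o)
cv2.imwrite('pics/w14c.png',cv2.resize(p[70:270,275:475],None,fx=4,fy=3,interpolation=cv2.INTER_CUBIC))
for nm,px in [('padA',(320,82)),('padB',(382,82)),('padC',(444,83))]:
    print(nm,inp(atz(c,px,.071)).round(4), [ (inp(back(c,(px[0],r),d[r,px[0]]))*1000).round(1).tolist() for r in (83,86,89,92,95,97)])
```

```text
padA [-0.0964 -0.0483  0.071 ] [[-95.7, -48.3, 71.1], [-93.6, -48.3, 71.0], [-91.5, -48.3, 70.0], [-89.3, -48.3, 70.6], [-87.5, -48.3, 62.9], [-86.0, -48.3, 62.6]]
padB [-0.0964 -0.0019  0.071 ] [[-95.8, -1.8, 70.6], [-93.6, -1.7, 70.9], [-91.6, -1.4, 70.0], [-89.4, -1.2, 69.6], [-87.5, 0.1, 63.4], [-86.0, 0.1, 64.3]]
padC [-0.0958  0.0445  0.071 ] [[-96.0, 45.5, 68.7], [-93.8, 45.6, 69.0], [-91.7, 46.3, 67.8], [-89.5, 46.2, 68.8], [-87.7, 49.5, 61.1], [-86.1, 49.4, 61.9]]
```

View pics/w14c.png

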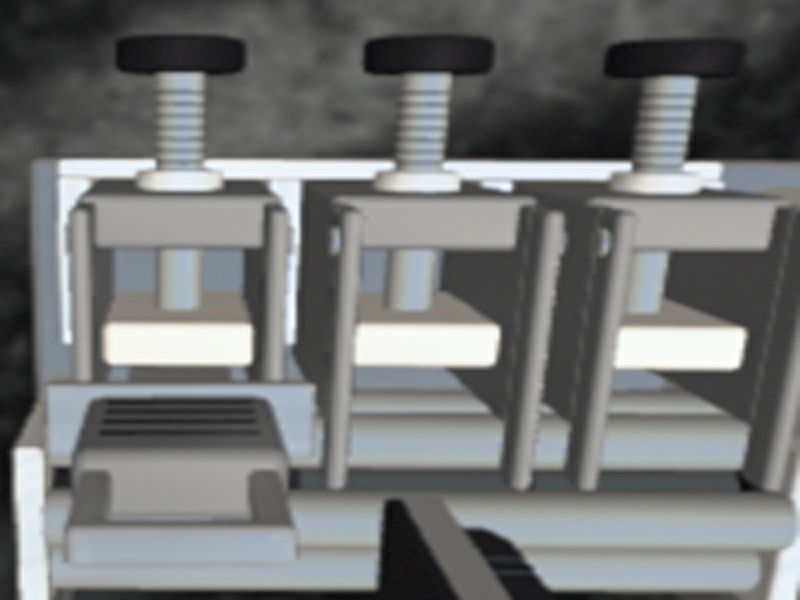

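Run:
```python
from h import *
plan(pp(-.118,-.049,.22),106.8)
plan(pp(-.118,-.049,.046),106.8)
```

```text
off mm [-54.2, 0.1, -112.1] cur tool-y yaw 106.92 toolz [ 0.957  0.291 -0.002] toolx [-0.001 -0.001 -1.   ]
twist deg (about tool x; x down => -): 0.12
off mm [119.8, 0.2, -111.8] cur tool-y yaw 106.92 toolz [ 0.957  0.291 -0.002] toolx [-0.001 -0.001 -1.   ]
twist deg (about tool x; x down => -): 0.12
```

Emit:
send_rows([
  [-30,0,0],
  [-54,0,-5],
  [-54,0,-45],
  [-54,0,-85],
  [-54,0,-112],
], grip=[100,100,200,255,255], twist=[0,0,0,0,0], newtons=40)

```text
clock: 22.18
position: [0.441, 0.1585, 0.2199]
ee_rot: [-0.104, 0.7, 0.104, 0.699]
ft_force: [-0.6, 0.3, 0.8]
grip_width: 0.187
```

Emit:
send_rows([
  [25,0,0],
  [60,0,0],
  [95,0,0],
  [115,0,0],
  [115,0,0],
], grip=[255,255,255,255,255], twist=[0,0,0,0,0])

```text
clock: 22.6
position: [0.4405, 0.1581, 0.1013]
ee_rot: [-0.105, 0.702, 0.103, 0.697]
ft_force: [-0.2, 0.3, -0.3]
grip_width: -0.002
```

Run:
```python
from h import *
for i in range(6): shot('wrist')
o,p,d=shot('wrist','w15.png');c=cam('wrist',o)
st(); print(inp(o['position']));plan(pp(-.118,-.049,.046),106.8)
o,p,d=shot('side');cv2.imwrite('pics/s15.png',cv2.resize(p[130:280,250:370],None,fx=5,fy=4,interpolation=cv2.INTER_CUBIC))
```

```text
{'clock': 22.95, 'position': [0.4443, 0.1599, 0.1069], 'ee_rot': [-0.1036, 0.6986, 0.1043, 0.7002], 'ft_force': [-0.3813, 0.9384, 0.3184], 'grip_width': -0.002, 'joint_pos': [-0.7117, 0.1054, 0.285, 2.0172, -0.0352, 1.021, 1.4561]}
[-0.1163708  -0.04896418  0.10707631]
off mm [60.9, -0.1, -1.6] cur tool-y yaw 106.91 toolz [0.957 0.291 0.002] toolx [ 0.002  0.001 -1.   ]
twist deg (about tool x; x down => -): 0.11
```

View pics/w15.png

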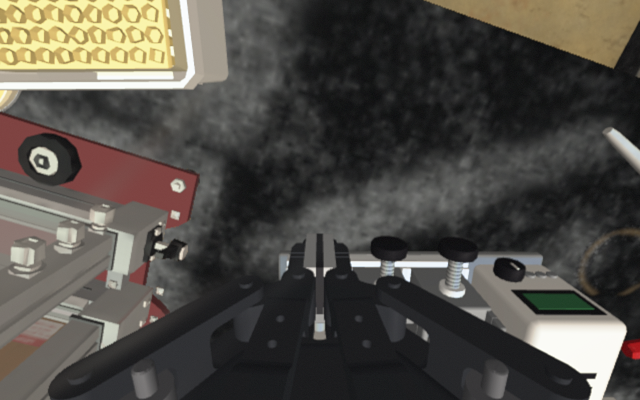

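View pics/s15.png

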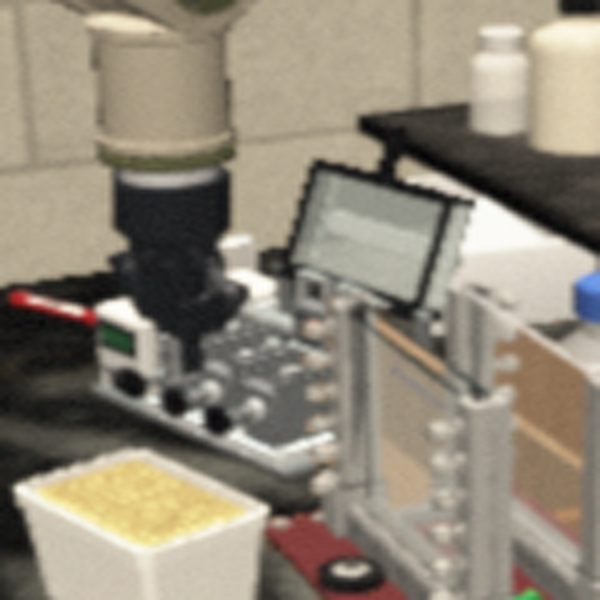

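Emit:
send_rows([
  [15,0,-3],
  [30,0,-3],
  [45,0,-3],
  [57,0,-3],
  [57,0,-3],
], grip=[255,255,255,255,255], twist=[0,0,0,0,0])

```text
clock: 23.42
position: [0.4395, 0.1582, 0.047]
ee_rot: [-0.104, 0.7, 0.104, 0.699]
ft_force: [-0.8, -0.5, 0.2]
grip_width: -0.002
```

Run:
```python
from h import *
for i in range(7): shot('wrist')
o,p,d=shot('wrist','w16.png');c=cam('wrist',o)
st(); print(inp(o['position']))
```

```text
{'clock': 23.8167, 'position': [0.4409, 0.1589, 0.0491], 'ee_rot': [-0.1038, 0.6991, 0.1042, 0.6998], 'ft_force': [-0.347, 0.3254, 0.53], 'grip_width': 0.0014, 'joint_pos': [-0.7028, 0.1865, 0.2807, 2.0721, -0.0665, 0.8901, 1.4811]}
[-0.11991995 -0.04900369  0.04930148]
```

View pics/w16.png

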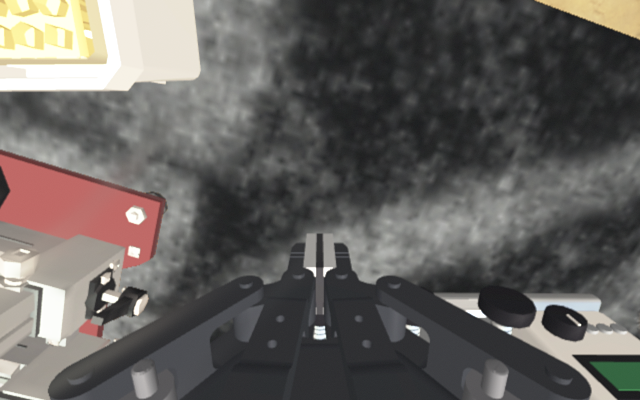

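Emit:
send_rows([
  [0,0,2],
  [0,0,4],
  [0,0,6],
  [0,0,8],
  [0,0,10],
], grip=[255,255,255,255,255], twist=[0,0,0,0,0])

```text
clock: 24.23
position: [0.4504, 0.1616, 0.0485]
ee_rot: [-0.104, 0.699, 0.104, 0.699]
ft_force: [-0.8, 0.5, -0.5]
grip_width: -0.003
```

Emit:
send_rows([
  [0,0,1],
  [0,0,2],
  [0,0,3],
  [0,0,4],
  [0,0,4],
], grip=[255,255,255,255,255], twist=[0,0,0,0,0])

```text
clock: 24.65
position: [0.4537, 0.1626, 0.0484]
ee_rot: [-0.104, 0.7, 0.104, 0.699]
ft_force: [-2.0, -1.2, 1.1]
grip_width: -0.0
```

Emit:
send_rows([
  [0,0,0.5],
  [0,0,1],
  [0,0,1.5],
  [0,0,2],
  [0,0,2],
], grip=[255,255,255,255,255], twist=[0,0,0,0,0])

```text
clock: 25.07
position: [0.4558, 0.1633, 0.0484]
ee_rot: [-0.104, 0.699, 0.104, 0.699]
ft_force: [-2.1, -1.1, -0.1]
grip_width: -0.005
```

Emit:
send_rows([
  [0,0,0.5],
  [0,0,1],
  [0,0,1.5],
  [0,0,1.5],
  [0,0,1.5],
], grip=[255,255,255,255,255], twist=[0,0,0,0,0])

```text
clock: 25.48
position: [0.4574, 0.1637, 0.0484]
ee_rot: [-0.104, 0.699, 0.104, 0.699]
ft_force: [-1.2, -1.0, -0.7]
grip_width: -0.001
```

Emit:
send_rows([
  [0,0,0.5],
  [0,0,1],
  [0,0,1],
  [0,0,1],
  [0,0,1],
], grip=[255,255,255,255,255], twist=[0,0,0,0,0])

```text
clock: 25.9
position: [0.4583, 0.164, 0.0485]
ee_rot: [-0.104, 0.699, 0.104, 0.699]
ft_force: [-2.6, -2.3, -1.0]
grip_width: -0.002
```

Emit:
send_rows([
  [0,0,0.5],
  [0,0,1],
  [0,0,1],
  [0,0,1],
  [0,0,1],
], grip=[255,255,255,255,255], twist=[0,0,0,0,0])

```text
clock: 26.32
position: [0.4593, 0.1643, 0.0485]
ee_rot: [-0.104, 0.699, 0.104, 0.699]
ft_force: [-3.0, -2.1, -1.3]
grip_width: -0.001
```

Emit:
send_rows([
  [0,0,0.5],
  [0,0,1],
  [0,0,1],
  [0,0,1],
  [0,0,1],
], grip=[255,255,255,255,255], twist=[0,0,0,0,0])

```text
clock: 26.73
position: [0.4603, 0.1646, 0.0485]
ee_rot: [-0.104, 0.699, 0.104, 0.699]
ft_force: [-2.4, -2.3, -0.8]
grip_width: -0.003
```

Run:
```python
from h import *
o=monitor.get_obs(); print(inp(o['position']),o['ft_force'])
o,p,d=shot('top');cv2.imwrite('pics/t17.png',cv2.resize(p[160:250,240:330],None,fx=6,fy=6,interpolation=cv2.INTER_CUBIC))
```

```text
[-0.09988161 -0.0491101   0.04851346] [-2.36494405 -2.27568504 -0.78340382]
```

View pics/t17.png

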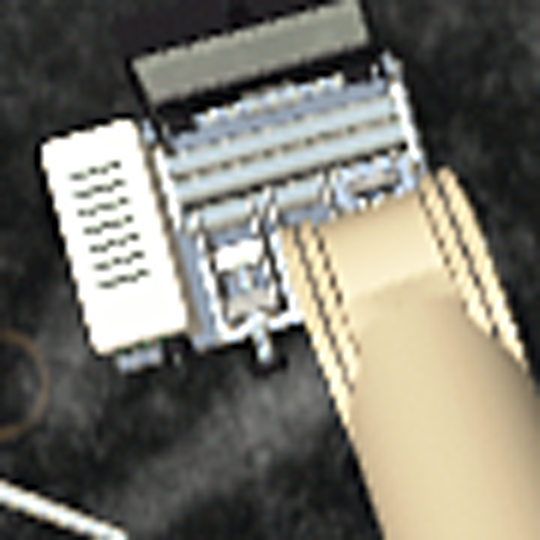

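Emit:
send_rows([
  [0,0,0.5],
  [0,0,1],
  [0,0,1],
  [0,0,1],
  [0,0,1],
], grip=[255,255,255,255,255], twist=[0,0,0,0,0])

```text
clock: 27.2
position: [0.4608, 0.1648, 0.0484]
ee_rot: [-0.104, 0.7, 0.104, 0.699]
ft_force: [-3.7, -2.7, 0.5]
grip_width: 0.002
```

Emit:
send_rows([
  [0,0,0.5],
  [0,0,1],
  [0,0,1],
  [0,0,1],
  [0,0,1],
], grip=[255,255,255,255,255], twist=[0,0,0,0,0])

```text
clock: 27.62
position: [0.4609, 0.1648, 0.0483]
ee_rot: [-0.104, 0.7, 0.104, 0.698]
ft_force: [-9.1, -3.9, 4.9]
grip_width: -0.001
```

Emit:
send_rows([
  [0,0,0.3],
  [0,0,0.5],
  [0,0,0.5],
  [0,0,0.5],
  [0,0,0.5],
], grip=[255,255,255,255,255], twist=[0,0,0,0,0])

```text
clock: 28.03
position: [0.4609, 0.1648, 0.0482]
ee_rot: [-0.104, 0.701, 0.104, 0.698]
ft_force: [-12.0, -4.5, 7.4]
grip_width: 0.002
```

Emit:
send_rows([
  [0,0,-2],
  [0,0,-5],
  [0,0,-12],
  [0,0,-20],
  [0,0,-20],
], grip=[255,255,255,255,255], twist=[0,0,0,0,0])

```text
clock: 28.45
position: [0.4421, 0.1591, 0.0484]
ee_rot: [-0.104, 0.7, 0.104, 0.699]
ft_force: [-0.8, 0.2, 0.1]
grip_width: -0.001
```

Emit:
send_rows([
  [-40,0,0],
  [-80,0,0],
  [-120,0,0],
  [-160,0,0],
  [-180,0,0],
], grip=[255,255,160,100,100], twist=[0,0,0,0,0])

```text
clock: 28.87
position: [0.4448, 0.16, 0.2336]
ee_rot: [-0.103, 0.697, 0.105, 0.702]
ft_force: [1.1, 0.7, -0.1]
grip_width: 0.419
```

Run:
```python
from h import *
for i in range(6): shot('wrist')
o,p,d=shot('wrist','w18.png')
st(); print(inp(o['position'])); plan(pp(-.003,-.049,.19),106.8); plan(pp(-.06,-.049,.26),106.8)
```

```text
{'clock': 29.2167, 'position': [0.4428, 0.1592, 0.2272], 'ee_rot': [-0.1043, 0.7001, 0.1037, 0.6987], 'ft_force': [-0.729, 0.68, 0.1211], 'grip_width': 0.6092, 'joint_pos': [-0.7289, -0.0182, 0.285, 1.8701, 0.0055, 1.2911, 1.4205]}
[-0.1181025  -0.04918409  0.22739055]
off mm [37.0, 0.0, 115.2] cur tool-y yaw 106.92 toolz [ 0.957  0.291 -0.002] toolx [-0.002 -0.001 -1.   ]
twist deg (about tool x; x down => -): 0.12
off mm [-32.9, 0.1, 58.1] cur tool-y yaw 106.92 toolz [ 0.957  0.291 -0.002] toolx [-0.002 -0.001 -1.   ]
twist deg (about tool x; x down => -): 0.12
```

View pics/w18.png

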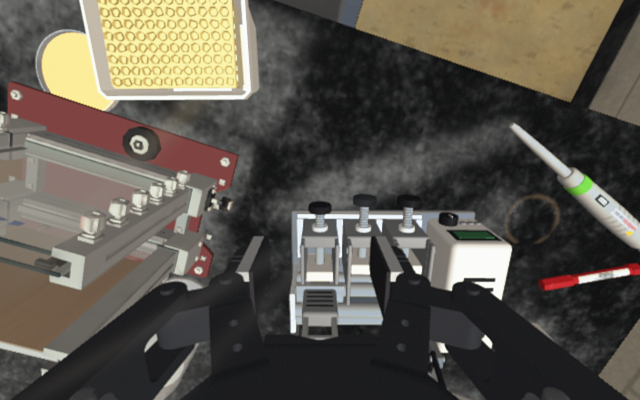

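Emit:
send_rows([
  [0,0,40],
  [0,0,80],
  [0,0,115],
  [20,0,115],
  [30,0,115],
], grip=[85,85,85,85,85], twist=[0,0,0,0,0])

```text
clock: 29.63
position: [0.5536, 0.1927, 0.1949]
ee_rot: [-0.105, 0.701, 0.103, 0.698]
ft_force: [-0.1, -0.9, -1.1]
grip_width: 0.666
```

Run:
```python
from h import *
for i in range(7): shot('wrist')
o,p,d=shot('wrist','w19.png');c=cam('wrist',o)
st(); print(inp(o['position'])); plan(pp(-.003,-.049,.1085),106.8)
print('eye top',proj(c,pp(-.003,-.049,.166)),'shoes')
```

```text
{'clock': 30.0333, 'position': [0.5534, 0.193, 0.1997], 'ee_rot': [-0.1037, 0.6989, 0.1044, 0.7], 'ft_force': [0.1285, -0.7151, -0.0989], 'grip_width': 0.6668, 'joint_pos': [-0.6859, 0.2662, 0.3262, 1.6307, -0.0894, 1.2576, 1.5232]}
[-0.00255402 -0.04887059  0.19974292]
off mm [91.2, -0.2, -0.7] cur tool-y yaw 106.92 toolz [0.957 0.291 0.002] toolx [ 0.001  0.001 -1.   ]
twist deg (about tool x; x down => -): 0.12
eye top [318.68486383 224.37702514] shoes
```

View pics/w19.png

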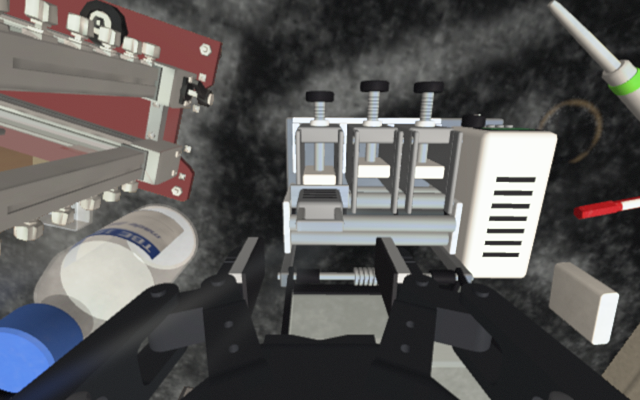

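Run:
```python
from h import *
o,p,d=shot('wrist');c=cam('wrist',o)
x0,y0,s=280,80,5
im=cv2.resize(p[y0:y0+145,x0:x0+100],None,fx=s,fy=4,interpolation=cv2.INTER_CUBIC)
def dr(P,col):
    q=(proj(c,P)-[x0,y0]+.5)*[s,4]; cv2.circle(im,tuple(int(a) for a in q),3,col,-1)
for sx in (-.007,.001):
  for e in (-.0155,.0155): dr(pp(sx,-.049+e,.166),(255,255,0))
for sx in (-.013,.007):
  for e in (-.025,.025): dr(pp(sx,-.049+e,.099),(0,0,255))
for sx in (-.011,.005):
  for e in (-.017,.017): dr(pp(sx,-.049+e,.139),(0,255,0))
cv2.imwrite('pics/w19c.png',im)
for r in (212,215,217,219,222): print(r,(inp(back(c,(320,r),d[r,320]))*1000).round(1))
```

```text
212 [ -1.7 -48.  139.5]
215 [  0.6 -48.  139.5]
217 [  2.2 -48.  139.1]
219 [ -5.8 -48.1 163.8]
222 [ -4.2 -48.1 164.9]
```

View pics/w19c.png

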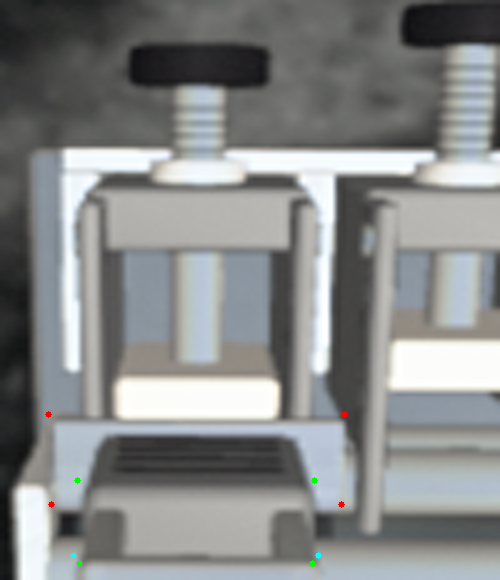

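Emit:
send_rows([
  [20,0.5,0],
  [45,0.5,0],
  [70,0.5,0],
  [85,0.5,0],
  [89,0.5,0],
], grip=[85,85,85,85,85], twist=[0,0,0,0,0])

```text
clock: 30.5
position: [0.5518, 0.193, 0.1072]
ee_rot: [-0.104, 0.701, 0.104, 0.698]
ft_force: [0.2, -0.5, 0.7]
grip_width: 0.667
```

Emit:
send_rows([
  [0,0,0],
  [0,0,0],
  [0,0,0],
  [0,0,0],
  [0,0,0],
], grip=[150,180,190,190,190], twist=[0,0,0,0,0], newtons=70)

```text
clock: 30.92
position: [0.554, 0.1936, 0.1109]
ee_rot: [-0.104, 0.699, 0.104, 0.7]
ft_force: [-2.3, -1.5, 6.5]
grip_width: 0.385
```

Emit:
send_rows([
  [0,0,0],
  [0,0,0],
  [0,0,0],
  [0,0,0],
  [0,0,0],
], grip=[190,190,190,190,190], twist=[0,0,0,0,0], newtons=70)

```text
clock: 31.33
position: [0.554, 0.1936, 0.1109]
ee_rot: [-0.104, 0.699, 0.104, 0.7]
ft_force: [-1.7, -1.0, 7.0]
grip_width: 0.385
```

Emit:
send_rows([
  [-2,0,0],
  [-4,0,0],
  [-6,0,0],
  [-8,0,0],
  [-10,0,0],
], grip=[190,190,190,190,190], twist=[0,0,0,0,0])

```text
clock: 31.75
position: [0.5536, 0.1936, 0.1198]
ee_rot: [-0.104, 0.699, 0.104, 0.7]
ft_force: [2.2, -0.0, -1.4]
grip_width: 0.385
```

Emit:
send_rows([
  [-3,0,0],
  [-6,0,0],
  [-9,0,0],
  [-12,0,0],
  [-15,0,0],
], grip=[190,190,190,190,190], twist=[0,0,0,0,0])

```text
clock: 32.17
position: [0.5534, 0.1935, 0.1349]
ee_rot: [-0.104, 0.699, 0.104, 0.699]
ft_force: [2.3, 0.8, -2.1]
grip_width: 0.387
```

Emit:
send_rows([
  [-3,0,0],
  [-6,0,0],
  [-9,0,0],
  [-12,0,0],
  [-15,0,0],
], grip=[190,190,190,190,190], twist=[0,0,0,0,0])

```text
clock: 32.58
position: [0.5529, 0.1933, 0.1497]
ee_rot: [-0.104, 0.7, 0.104, 0.699]
ft_force: [0.1, -0.6, -0.5]
grip_width: 0.383
```

Run:
```python
from h import *
o,p,d=shot('wrist','w20.png');st()
```

```text
{'clock': 32.6333, 'position': [0.5533, 0.1934, 0.1503], 'ee_rot': [-0.1039, 0.6994, 0.1041, 0.6994], 'ft_force': [0.6186, 0.9147, -0.0496], 'grip_width': 0.3856, 'joint_pos': [-0.6799, 0.3082, 0.3199, 1.6875, -0.1043, 1.1626, 1.5334]}
```

View pics/w20.png

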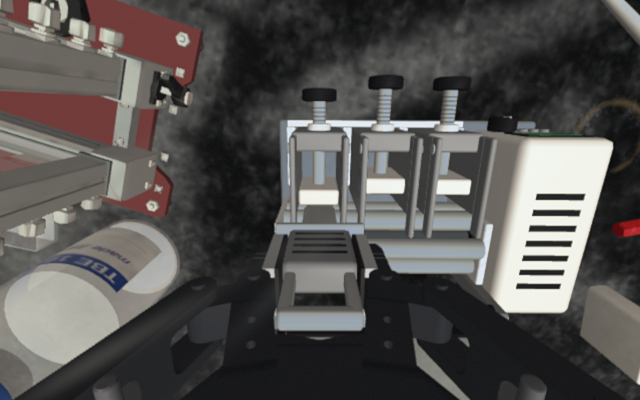

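Run:
```python
from h import *
for i in range(5): shot('wrist')
o,p,d=shot('wrist');c=cam('wrist',o)
for col in (315,318,321,324, 380,384,388,450,454):
    col_=p[150:235,col].astype(int).sum(1)
    # find bottom edge of white strip: strongest negative gradient after bright>600
    b=np.where(col_>560)[0]
    if len(b): 
        # last row of longest bright run
        runs=np.split(b,np.where(np.diff(b)>1)[0]+1); r=max(runs,key=len); e=150+r[-1]+.5+.5; f=150+r[0]
        print(col,'rows',f,e,'face x mm',(inp(atz(c,(col,e),.081))*1000).round(1),'back',(inp(atz(c,(col,f-.5),.081))*1000).round(1))
for col in (319,386,450):
    g=p[70:110,col].astype(int).sum(1); r=70+np.where(g<150)[0][0]; print('pad',col,r,(inp(atz(c,(col,r-.5),.071))*1000).round(1))
st()
```

```text
315 rows 190 204.0 face x mm [ -5.5 -51.4  81. ] back [-16.7 -51.3  81. ]
318 rows 190 204.0 face x mm [ -5.5 -49.1  81. ] back [-16.7 -49.1  81. ]
321 rows 190 204.0 face x mm [ -5.5 -46.9  81. ] back [-16.7 -46.9  81. ]
324 rows 190 204.0 face x mm [ -5.5 -44.6  81. ] back [-16.7 -44.7  81. ]
380 rows 179 193.0 face x mm [-14.1  -3.4  81. ] back [-25.1  -4.   81. ]
384 rows 179 193.0 face x mm [-14.1  -0.4  81. ] back [-25.1  -1.1  81. ]
388 rows 179 193.0 face x mm [-14.1   2.5  81. ] back [-25.1   1.8  81. ]
450 rows 180 194.0 face x mm [-13.4  48.4  81. ] back [-24.4  47.   81. ]
454 rows 180 194.0 face x mm [-13.4  51.4  81. ] back [-24.4  49.9  81. ]
pad 319 88 [-88.  -48.5  71. ]
pad 386 74 [-97.2  -2.2  71. ]
pad 450 76 [-95.9  42.2  71. ]
{'clock': 32.9333, 'position': [0.5531, 0.1934, 0.1493], 'ee_rot': [-0.1041, 0.6996, 0.104, 0.6992], 'ft_force': [0.0913, -0.5811, -1.8927], 'grip_width': 0.3847, 'joint_pos': [-0.6798, 0.3092, 0.3197, 1.6885, -0.1045, 1.1612, 1.5335]}
```

Run:
```python
from h import *
plan(pp(-.005,0,.188),106.8)
```

```text
off mm [-38.7, 48.4, -2.2] cur tool-y yaw 106.92 toolz [ 0.957  0.291 -0.001] toolx [-0. -0. -1.]
twist deg (about tool x; x down => -): 0.12
```

Emit:
send_rows([
  [-20,0,0],
  [-39,5,-1],
  [-39,30,-2],
  [-39,48.5,-2],
  [-39,48.5,-2],
], grip=[190,190,190,190,190], twist=[0,0,0,0,0])

```text
clock: 33.35
position: [0.5355, 0.2439, 0.1885]
ee_rot: [-0.105, 0.699, 0.107, 0.699]
ft_force: [0.2, 0.8, -2.1]
grip_width: 0.382
```

```bash
cat > chk.py <<'E'
from h import *
import sys
y=float(sys.argv[1]); fn=sys.argv[2]
for i in range(8): shot('wrist')
o,p,d=shot('wrist');c=cam('wrist',o)
st(); print('TCP pump',(inp(o['position'])*1000).round(1)); plan(pp(-.005,y,.108),106.8)
x0,y0,s=240,100,5
im=cv2.resize(p[y0:y0+120,x0:x0+160],None,fx=s,fy=s,interpolation=cv2.INTER_CUBIC)
def dr(P,col):
    q=(proj(c,P)-[x0,y0]+.5)*s; cv2.circle(im,tuple(int(a) for a in q),3,col,-1)
for yy in (-.049,0,.049):
    dr(pp(0,yy,.095),(0,0,255))
    for e in (-.016,.016): dr(pp(0,yy+e,.095),(0,255,0)); dr(pp(.014,yy+e,.095),(255,0,0))
P=inp(o['position']); z=P[2]-.0159-.055
for e in (-.011,.011): dr(pp(P[0],P[1]+e,z),(255,255,0))
cv2.imwrite('pics/'+fn,im)
E
python3 chk.py 0 w21c.png
```

```text
{'clock': 33.8, 'position': [0.5375, 0.2386, 0.1885], 'ee_rot': [-0.1037, 0.6995, 0.1036, 0.6995], 'ft_force': [-0.1821, 0.5206, -0.5573], 'grip_width': 0.3839, 'joint_pos': [-0.7444, 0.279, 0.2991, 1.6368, -0.0858, 1.2387, 1.4368]}
TCP pump [ -4.5  -0.8 188.4]
off mm [80.5, 0.6, -0.5] cur tool-y yaw 106.86 toolz [0.957 0.29  0.   ] toolx [ 0. -0. -1.]
twist deg (about tool x; x down => -): 0.06
```

View pics/w21c.png

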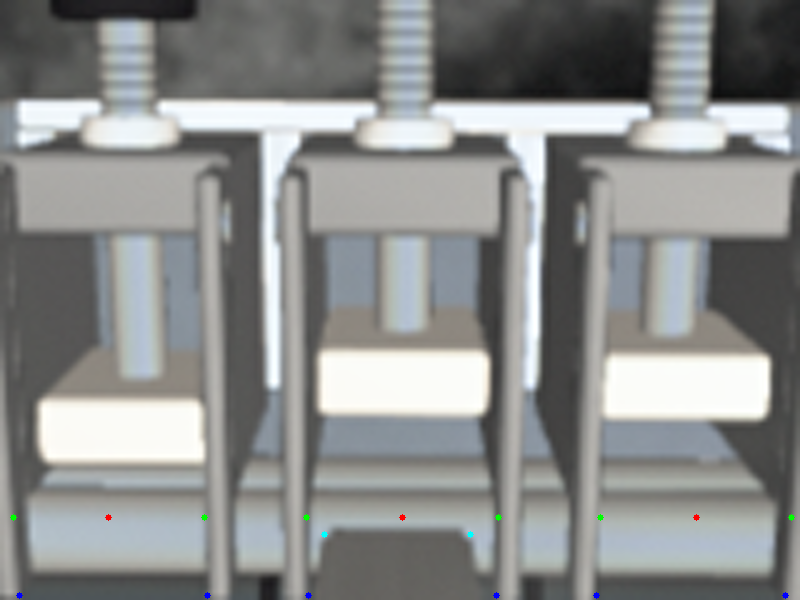

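Emit:
send_rows([
  [12,0.7,-0.5],
  [26,0.7,-0.5],
  [40,0.7,-0.5],
  [52,0.7,-0.5],
  [60,0.7,-0.5],
], grip=[190,190,190,190,190], twist=[0,0,0,0,0])

```text
clock: 34.22
position: [0.5359, 0.2393, 0.1264]
ee_rot: [-0.104, 0.7, 0.104, 0.699]
ft_force: [0.6, -0.1, -0.8]
grip_width: 0.385
```

Emit:
send_rows([
  [3,0,0],
  [6,0,0],
  [9,0,0],
  [12,0,0],
  [14,0,0],
], grip=[190,190,190,190,190], twist=[0,0,0,0,0])

```text
clock: 34.63
position: [0.5368, 0.2399, 0.1146]
ee_rot: [-0.104, 0.699, 0.104, 0.7]
ft_force: [1.1, 0.5, -1.1]
grip_width: 0.385
```

Emit:
send_rows([
  [1,0,0],
  [2,0,0],
  [2.5,0,0],
  [2.5,0,0],
  [2.5,0,0],
], grip=[190,190,190,190,190], twist=[0,0,0,0,0])

```text
clock: 35.05
position: [0.5367, 0.2398, 0.1121]
ee_rot: [-0.104, 0.699, 0.104, 0.699]
ft_force: [-0.2, 0.1, -0.2]
grip_width: 0.381
```

Emit:
send_rows([
  [0.5,0,0],
  [1,0,0],
  [1,0,0],
  [1,0,0],
  [1,0,0],
], grip=[190,190,190,190,190], twist=[0,0,0,0,0])

```text
clock: 35.47
position: [0.5366, 0.2398, 0.111]
ee_rot: [-0.104, 0.699, 0.104, 0.699]
ft_force: [-0.2, -0.8, -1.5]
grip_width: 0.383
```

Emit:
send_rows([
  [0.5,0,0],
  [0.7,0,0],
  [0.7,0,0],
  [0.7,0,0],
  [0.7,0,0],
], grip=[190,190,190,190,190], twist=[0,0,0,0,0])

```text
clock: 35.88
position: [0.5369, 0.24, 0.1109]
ee_rot: [-0.104, 0.699, 0.104, 0.7]
ft_force: [-2.0, 0.0, 5.9]
grip_width: 0.386
```

Emit:
send_rows([
  [0,0,0],
  [0,0,0],
  [0,0,0],
  [0,0,0],
  [0,0,0],
], grip=[170,130,100,90,90], twist=[0,0,0,0,0])

```text
clock: 36.3
position: [0.5365, 0.2397, 0.1101]
ee_rot: [-0.104, 0.7, 0.104, 0.699]
ft_force: [-0.1, -0.0, -0.2]
grip_width: 0.646
```

Emit:
send_rows([
  [-20,0,0],
  [-55,0,0],
  [-95,0,0],
  [-115,0,0],
  [-115,0,-30],
], grip=[90,90,90,90,90], twist=[0,0,0,0,0])

```text
clock: 36.72
position: [0.5124, 0.2325, 0.2302]
ee_rot: [-0.103, 0.696, 0.105, 0.703]
ft_force: [-1.1, -0.4, 0.1]
grip_width: 0.649
```

Run:
```python
from h import *
for i in range(7): shot('wrist')
o,p,d=shot('wrist','w22.png')
st(); print(inp(o['position'])); plan(pp(-.120,0,.22),106.8)
```

```text
{'clock': 37.1167, 'position': [0.5082, 0.2311, 0.2249], 'ee_rot': [-0.1041, 0.6996, 0.1038, 0.6993], 'ft_force': [0.3033, -0.1561, -0.5511], 'grip_width': 0.6436, 'joint_pos': [-0.7693, 0.1867, 0.2973, 1.6659, -0.0562, 1.2979, 1.4042]}
[-0.03474778  0.00067068  0.22488431]
off mm [4.9, -0.5, -85.2] cur tool-y yaw 106.9 toolz [ 0.957  0.291 -0.   ] toolx [-0. -0. -1.]
twist deg (about tool x; x down => -): 0.1
```

View pics/w22.png

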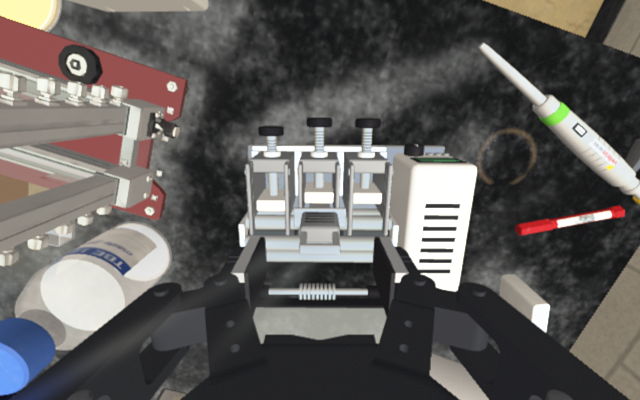

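Emit:
send_rows([
  [5,-0.5,-40],
  [5,-0.5,-80],
  [5,-0.5,-85],
  [35,-0.5,-85],
  [70,-0.5,-85],
], grip=[150,255,255,255,255], twist=[0,0,0,0,0], newtons=40)

```text
clock: 37.53
position: [0.428, 0.2069, 0.1568]
ee_rot: [-0.103, 0.698, 0.105, 0.701]
ft_force: [0.3, 1.0, -0.5]
grip_width: 0.001
```

Run:
```python
from h import *
for i in range(7): shot('wrist')
st(); plan(pp(-.120,0,.0485),106.8)
```

```text
{'clock': 37.8833, 'position': [0.4279, 0.2064, 0.1571], 'ee_rot': [-0.1035, 0.6986, 0.1043, 0.7003], 'ft_force': [0.0026, 1.1742, 0.4766], 'grip_width': -0.0022, 'joint_pos': [-0.8067, 0.0511, 0.2701, 1.956, -0.0152, 1.1337, 1.3352]}
off mm [108.6, -0.4, -1.5] cur tool-y yaw 106.9 toolz [0.957 0.291 0.002] toolx [ 0.002  0.001 -1.   ]
twist deg (about tool x; x down => -): 0.1
```

Emit:
send_rows([
  [25,0,-1.5],
  [55,0,-1.5],
  [85,0,-1.5],
  [108,0,-1.5],
  [108,0,-1.5],
], grip=[255,255,255,255,255], twist=[0,0,0,0,0])

```text
clock: 38.3
position: [0.4237, 0.2045, 0.0447]
ee_rot: [-0.105, 0.701, 0.103, 0.698]
ft_force: [-1.2, -0.3, -0.5]
grip_width: 0.005
```

Run:
```python
from h import *
for i in range(7): shot('wrist','w23.png')
o=monitor.get_obs();st(); print(inp(o['position']))
```

```text
{'clock': 38.65, 'position': [0.4263, 0.2061, 0.0489], 'ee_rot': [-0.1035, 0.6986, 0.1045, 0.7003], 'ft_force': [0.0269, -0.2643, 0.0444], 'grip_width': 0.0053, 'joint_pos': [-0.7926, 0.1955, 0.267, 2.0614, -0.0666, 0.8898, 1.3773]}
[-0.12046458  0.0004044   0.04887661]
```

View pics/w23.png

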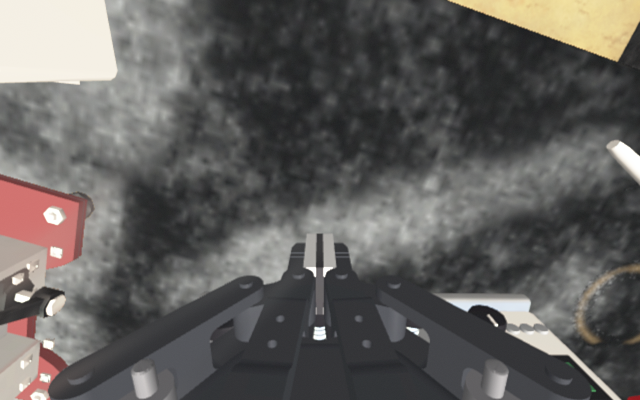

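Emit:
send_rows([
  [0,0,4],
  [0,0,8],
  [0,0,11],
  [0,0,13],
  [0,0,14],
], grip=[255,255,255,255,255], twist=[0,0,0,0,0])

```text
clock: 39.07
position: [0.4387, 0.2094, 0.0472]
ee_rot: [-0.104, 0.7, 0.104, 0.699]
ft_force: [-3.0, -0.7, 2.5]
grip_width: -0.002
```

Emit:
send_rows([
  [0,0,0.7],
  [0,0,1.4],
  [0,0,2.1],
  [0,0,2.8],
  [0,0,3.5],
], grip=[255,255,255,255,255], twist=[0,0,0,0,0])

```text
clock: 39.48
position: [0.4418, 0.2104, 0.0472]
ee_rot: [-0.104, 0.7, 0.104, 0.699]
ft_force: [-3.4, -2.0, 1.3]
grip_width: 0.003
```

Emit:
send_rows([
  [0,0,0.5],
  [0,0,1],
  [0,0,1.5],
  [0,0,2],
  [0,0,2],
], grip=[255,255,255,255,255], twist=[0,0,0,0,0])

```text
clock: 39.9
position: [0.444, 0.211, 0.0472]
ee_rot: [-0.104, 0.699, 0.104, 0.699]
ft_force: [-2.2, -0.9, -0.3]
grip_width: 0.003
```

Run:
```python
from h import *
o=monitor.get_obs();st(); print(inp(o['position']),'push',-(np.array(o['ft_force'])@U))
```

```text
{'clock': 39.9, 'position': [0.444, 0.211, 0.0472], 'ee_rot': [-0.104, 0.6994, 0.104, 0.6994], 'ft_force': [-2.1665, -0.9385, -0.2773], 'grip_width': 0.0033, 'joint_pos': [-0.781, 0.2373, 0.2699, 2.0161, -0.0802, 0.8981, 1.3977]}
[-1.02055973e-01  2.52765062e-05  4.72390928e-02] push 2.3453016097618935
```

Emit:
send_rows([
  [0,0,0.5],
  [0,0,1],
  [0,0,1.5],
  [0,0,1.5],
  [0,0,1.5],
], grip=[255,255,255,255,255], twist=[0,0,0,0,0])

```text
clock: 40.32
position: [0.4455, 0.2115, 0.0473]
ee_rot: [-0.104, 0.699, 0.104, 0.699]
ft_force: [-2.1, -1.5, -0.5]
grip_width: 0.001
```

Emit:
send_rows([
  [0,0,0.5],
  [0,0,1],
  [0,0,1],
  [0,0,1],
  [0,0,1],
], grip=[255,255,255,255,255], twist=[0,0,0,0,0])

```text
clock: 40.73
position: [0.4465, 0.2118, 0.0473]
ee_rot: [-0.104, 0.699, 0.104, 0.7]
ft_force: [-2.0, -2.1, -1.6]
grip_width: 0.001
```

Emit:
send_rows([
  [0,0,0.4],
  [0,0,0.8],
  [0,0,0.8],
  [0,0,0.8],
  [0,0,0.8],
], grip=[255,255,255,255,255], twist=[0,0,0,0,0])

```text
clock: 41.15
position: [0.4469, 0.212, 0.0472]
ee_rot: [-0.104, 0.7, 0.104, 0.699]
ft_force: [-4.2, -2.0, -0.6]
grip_width: -0.0
```

Emit:
send_rows([
  [0,0,0.4],
  [0,0,0.7],
  [0,0,0.7],
  [0,0,0.7],
  [0,0,0.7],
], grip=[255,255,255,255,255], twist=[0,0,0,0,0])

```text
clock: 41.57
position: [0.4469, 0.212, 0.0471]
ee_rot: [-0.104, 0.7, 0.104, 0.699]
ft_force: [-7.7, -3.5, 2.2]
grip_width: 0.004
```

Nipping; a little more, then back off.

Emit:
send_rows([
  [0,0,0.4],
  [0,0,0.8],
  [0,0,0.8],
  [0,0,0.8],
  [0,0,0.8],
], grip=[255,255,255,255,255], twist=[0,0,0,0,0])

```text
clock: 41.98
position: [0.4469, 0.212, 0.047]
ee_rot: [-0.104, 0.701, 0.104, 0.698]
ft_force: [-11.8, -4.9, 6.3]
grip_width: 0.001
```

Emit:
send_rows([
  [0,0,-2],
  [0,0,-5],
  [0,0,-12],
  [0,0,-20],
  [0,0,-20],
], grip=[255,255,255,255,255], twist=[0,0,0,0,0])

```text
clock: 42.4
position: [0.4282, 0.2064, 0.0473]
ee_rot: [-0.104, 0.7, 0.104, 0.699]
ft_force: [0.4, 0.3, 0.1]
grip_width: -0.002
```

Emit:
send_rows([
  [-40,0,0],
  [-80,0,0],
  [-120,0,0],
  [-160,0,0],
  [-180,0,0],
], grip=[255,255,160,85,85], twist=[0,0,0,0,0])

```text
clock: 42.82
position: [0.4307, 0.2073, 0.2325]
ee_rot: [-0.103, 0.697, 0.105, 0.701]
ft_force: [0.4, 0.7, 0.6]
grip_width: 0.42
```

Run:
```python
from h import *
for i in range(4): shot('wrist')
o=monitor.get_obs();st(); print(inp(o['position'])); plan(pp(-.003,0,.2),106.8)
```

```text
{'clock': 43.0167, 'position': [0.4295, 0.2068, 0.2276], 'ee_rot': [-0.1037, 0.699, 0.1043, 0.6998], 'ft_force': [0.1524, -1.2158, -0.4394], 'grip_width': 0.6696, 'joint_pos': [-0.8175, -0.006, 0.2737, 1.8579, 0.0013, 1.288, 1.322]}
[-1.17161520e-01  1.69898686e-04  2.27557460e-01]
off mm [27.7, -0.4, 114.1] cur tool-y yaw 106.92 toolz [0.957 0.291 0.001] toolx [ 0.001  0.001 -1.   ]
twist deg (about tool x; x down => -): 0.12
```

Emit:
send_rows([
  [0,0,40],
  [0,0,80],
  [0,0,115],
  [20,0,115],
  [28,0,115],
], grip=[85,85,85,85,85], twist=[0,0,0,0,0])

```text
clock: 43.43
position: [0.5393, 0.2395, 0.195]
ee_rot: [-0.105, 0.701, 0.103, 0.698]
ft_force: [-1.6, 0.2, -1.7]
grip_width: 0.663
```

```bash
cat > chk2.py <<'E'
from h import *
import sys
y=float(sys.argv[1]); fn=sys.argv[2]
for i in range(7): shot('wrist')
o,p,d=shot('wrist');c=cam('wrist',o)
st(); print('TCP',(inp(o['position'])*1000).round(1)); plan(pp(-.003,y,.110),106.8)
x0,y0,s=270,80,5
im=cv2.resize(p[y0:y0+145,x0:x0+100],None,fx=s,fy=4,interpolation=cv2.INTER_CUBIC)
def dr(P,col):
    q=(proj(c,P)-[x0,y0]+.5)*[s,4]; cv2.circle(im,tuple(int(a) for a in q),3,col,-1)
for sx in (-.007,.001):
  for e in (-.0155,.0155): dr(pp(sx,y+e,.166),(255,255,0))
for sx in (-.013,.007):
  for e in (-.025,.025): dr(pp(sx,y+e,.099),(0,0,255))
for sx in (-.011,.005):
  for e in (-.017,.017): dr(pp(sx,y+e,.139),(0,255,0))
cv2.imwrite('pics/'+fn,im)
E
python3 chk2.py 0 w24c.png
```

```text
{'clock': 43.8333, 'position': [0.5393, 0.2402, 0.2004], 'ee_rot': [-0.1037, 0.6989, 0.1044, 0.6999], 'ft_force': [-0.8523, -0.997, 0.487], 'grip_width': 0.6669, 'joint_pos': [-0.7628, 0.2752, 0.3213, 1.6179, -0.0909, 1.2615, 1.441]}
TCP [ -2.4   0.4 200.4]
off mm [90.4, -0.5, -0.8] cur tool-y yaw 106.92 toolz [0.957 0.291 0.001] toolx [ 0.001  0.001 -1.   ]
twist deg (about tool x; x down => -): 0.12
```

View pics/w24c.png

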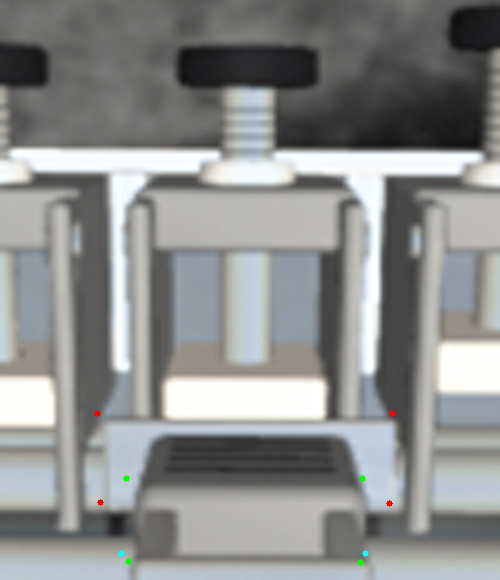

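Emit:
send_rows([
  [20,0.6,0],
  [45,0.6,0],
  [70,0.6,0],
  [84,0.6,0],
  [88,0.6,0],
], grip=[85,85,85,85,85], twist=[0,0,0,0,0])

```text
clock: 44.25
position: [0.5379, 0.2403, 0.1093]
ee_rot: [-0.104, 0.7, 0.104, 0.698]
ft_force: [-0.0, -0.1, -0.1]
grip_width: 0.669
```

Emit:
send_rows([
  [0,0,0],
  [0,0,0],
  [0,0,0],
  [0,0,0],
  [0,0,0],
], grip=[150,180,190,190,190], twist=[0,0,0,0,0], newtons=70)

```text
clock: 44.67
position: [0.5399, 0.241, 0.1128]
ee_rot: [-0.104, 0.699, 0.104, 0.7]
ft_force: [-1.7, -1.3, 7.2]
grip_width: 0.384
```

Emit:
send_rows([
  [0,0,0],
  [0,0,0],
  [0,0,0],
  [0,0,0],
  [0,0,0],
], grip=[190,190,190,190,190], twist=[0,0,0,0,0], newtons=70)

```text
clock: 45.08
position: [0.5399, 0.241, 0.1128]
ee_rot: [-0.104, 0.699, 0.104, 0.7]
ft_force: [-2.1, -1.1, 8.2]
grip_width: 0.386
```

Emit:
send_rows([
  [-2,0,0],
  [-4,0,0],
  [-6,0,0],
  [-8,0,0],
  [-10,0,0],
], grip=[190,190,190,190,190], twist=[0,0,0,0,0])

```text
clock: 45.5
position: [0.5395, 0.2408, 0.1216]
ee_rot: [-0.104, 0.699, 0.104, 0.7]
ft_force: [2.1, 1.5, -1.4]
grip_width: 0.384
```

Emit:
send_rows([
  [-3,0,0],
  [-6,0,0],
  [-9,0,0],
  [-12,0,0],
  [-15,0,0],
], grip=[190,190,190,190,190], twist=[0,0,0,0,0])

```text
clock: 45.92
position: [0.5393, 0.2407, 0.1367]
ee_rot: [-0.104, 0.699, 0.104, 0.699]
ft_force: [2.0, 1.0, -1.6]
grip_width: 0.386
```

Emit:
send_rows([
  [-3,0,0],
  [-6,0,0],
  [-9,0,0],
  [-12,0,0],
  [-15,0,0],
], grip=[190,190,190,190,190], twist=[0,0,0,0,0])

```text
clock: 46.33
position: [0.5389, 0.2406, 0.1515]
ee_rot: [-0.104, 0.7, 0.104, 0.699]
ft_force: [0.9, -0.2, -1.9]
grip_width: 0.381
```

Emit:
send_rows([
  [-20,0,0],
  [-39,5,-2],
  [-39,30,-2],
  [-39,48,-2],
  [-39,48,-2],
], grip=[190,190,190,190,190], twist=[0,0,0,0,0])

```text
clock: 46.75
position: [0.5212, 0.2906, 0.1906]
ee_rot: [-0.105, 0.699, 0.107, 0.699]
ft_force: [-0.4, -0.2, -1.0]
grip_width: 0.382
```

```bash
cat > gaps.py <<'E'
from h import *
o,p,d=shot('wrist');c=cam('wrist',o)
for y in (-.049,0,.049):
    a=proj(c,pp(-.02,y+.004,.081)); res=[]
    for dx in (0,4,8):
        col=int(round(a[0]))+dx; r0=int(a[1])-30; s=p[r0:r0+75,col].astype(int).sum(1)
        b=np.where(s>560)[0]
        if len(b):
            r=max(np.split(b,np.where(np.diff(b)>1)[0]+1),key=len)
            res.append((len(r),(-inp(atz(c,(col,r0+r[-1]+1),.081))[0]*1000).round(1)))
    print('y',y,'gap(mm)',res)
E
sed -i 's/\.0159/.0178/' chk.py; python3 chk.py 0.049 w25c.png; python3 gaps.py
```

```text
{'clock': 47.2, 'position': [0.5236, 0.2854, 0.1903], 'ee_rot': [-0.1037, 0.6995, 0.1036, 0.6995], 'ft_force': [-0.0469, -0.7175, -1.0725], 'grip_width': 0.3825, 'joint_pos': [-0.8186, 0.2958, 0.2958, 1.6121, -0.0897, 1.2471, 1.3587]}
TCP pump [ -4.3  48.  190.3]
off mm [82.3, 0.8, -0.7] cur tool-y yaw 106.86 toolz [ 0.957  0.29  -0.   ] toolx [-0. -0. -1.]
twist deg (about tool x; x down => -): 0.06
y -0.049 gap(mm) [(20, np.float64(27.1)), (28, np.float64(20.0)), (13, np.float64(4.7))]
y 0 gap(mm) [(28, np.float64(20.0)), (14, np.float64(3.8)), (14, np.float64(3.8))]
y 0.049 gap(mm) [(14, np.float64(12.0)), (14, np.float64(12.0)), (14, np.float64(12.0))]
```

View pics/w25c.png

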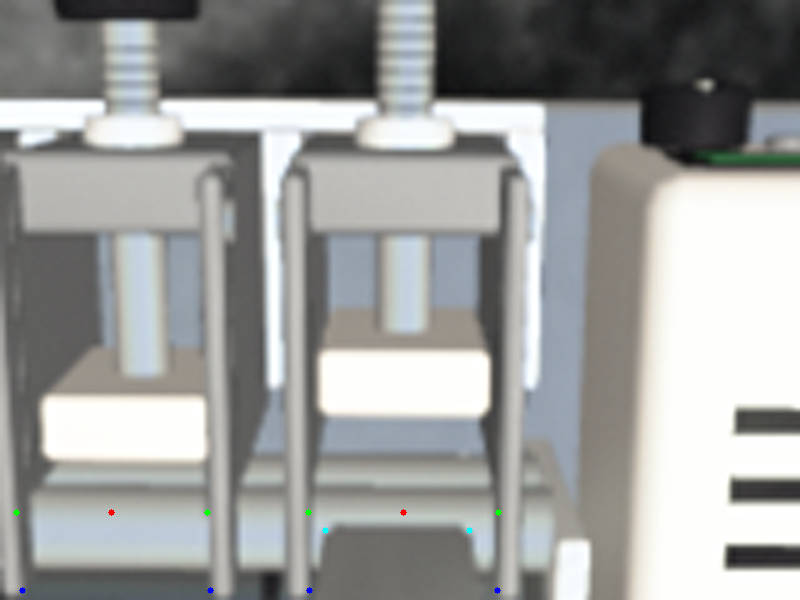

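Emit:
send_rows([
  [12,0.9,-0.7],
  [26,0.9,-0.7],
  [40,0.9,-0.7],
  [52,0.9,-0.7],
  [60,0.9,-0.7],
], grip=[190,190,190,190,190], twist=[0,0,0,0,0])

```text
clock: 47.67
position: [0.5217, 0.2863, 0.1282]
ee_rot: [-0.104, 0.7, 0.104, 0.699]
ft_force: [0.9, 0.3, 0.1]
grip_width: 0.383
```

Emit:
send_rows([
  [3,0,0],
  [6,0,0],
  [9,0,0],
  [12,0,0],
  [14,0,0],
], grip=[190,190,190,190,190], twist=[0,0,0,0,0])

```text
clock: 48.08
position: [0.5226, 0.2868, 0.1164]
ee_rot: [-0.104, 0.699, 0.104, 0.7]
ft_force: [0.1, 0.7, -1.7]
grip_width: 0.384
```

Emit:
send_rows([
  [1,0,0],
  [2,0,0],
  [2.5,0,0],
  [2.5,0,0],
  [2.5,0,0],
], grip=[190,190,190,190,190], twist=[0,0,0,0,0])

```text
clock: 48.5
position: [0.5225, 0.2867, 0.1139]
ee_rot: [-0.104, 0.699, 0.104, 0.7]
ft_force: [0.0, -0.3, -0.5]
grip_width: 0.384
```

Emit:
send_rows([
  [0.5,0,0],
  [1,0,0],
  [1,0,0],
  [1,0,0],
  [1,0,0],
], grip=[190,190,190,190,190], twist=[0,0,0,0,0])

```text
clock: 48.92
position: [0.5225, 0.2867, 0.1129]
ee_rot: [-0.104, 0.699, 0.104, 0.699]
ft_force: [0.5, -0.1, 0.1]
grip_width: 0.383
```

Emit:
send_rows([
  [0.5,0,0],
  [0.7,0,0],
  [0.7,0,0],
  [0.7,0,0],
  [0.7,0,0],
], grip=[190,190,190,190,190], twist=[0,0,0,0,0])

```text
clock: 49.33
position: [0.5227, 0.2869, 0.1128]
ee_rot: [-0.104, 0.699, 0.104, 0.7]
ft_force: [-1.4, -1.3, 5.6]
grip_width: 0.382
```

Emit:
send_rows([
  [0,0,0],
  [0,0,0],
  [0,0,0],
  [0,0,0],
  [0,0,0],
], grip=[170,130,100,90,90], twist=[0,0,0,0,0])

```text
clock: 49.75
position: [0.5224, 0.2866, 0.1119]
ee_rot: [-0.104, 0.699, 0.104, 0.699]
ft_force: [0.1, 1.1, -0.4]
grip_width: 0.644
```

Emit:
send_rows([
  [-20,0,0],
  [-55,0,0],
  [-95,0,0],
  [-115,0,0],
  [-115,0,-30],
], grip=[90,90,90,90,90], twist=[0,0,0,0,0])

```text
clock: 50.17
position: [0.4983, 0.2793, 0.2321]
ee_rot: [-0.102, 0.696, 0.104, 0.703]
ft_force: [0.8, -0.4, 1.3]
grip_width: 0.649
```

```bash
python3 - <<'E'
from h import *
for i in range(6): shot('wrist')
o,p,d=shot('wrist','w26.png')
st(); print(inp(o['position'])); plan(pp(-.1205,.049,.157),106.8)
E
python3 gaps.py
```

```text
{'clock': 50.5167, 'position': [0.4941, 0.278, 0.2267], 'ee_rot': [-0.1041, 0.6995, 0.1038, 0.6993], 'ft_force': [0.3619, -0.0733, 0.3179], 'grip_width': 0.6469, 'joint_pos': [-0.8466, 0.2051, 0.2932, 1.6411, -0.0608, 1.3049, 1.3226]}
[-0.03482172  0.04964747  0.22678117]
off mm [69.7, -0.4, -85.7] cur tool-y yaw 106.91 toolz [ 0.957  0.291 -0.   ] toolx [-0. -0. -1.]
twist deg (about tool x; x down => -): 0.11
y -0.049 gap(mm) [(30, np.float64(20.5)), (23, np.float64(21.6)), (19, np.float64(32.0))]
y 0 gap(mm) [(23, np.float64(20.6)), (14, np.float64(1.2)), (14, np.float64(1.2))]
y 0.049 gap(mm) [(15, np.float64(29.0)), (14, np.float64(-29.1)), (14, np.float64(-29.1))]
```

View pics/w26.png

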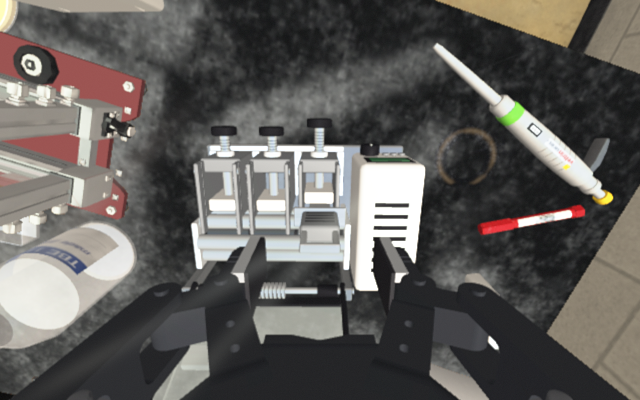

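Emit:
send_rows([
  [5,-0.4,-40],
  [5,-0.4,-80],
  [5,-0.4,-86],
  [35,-0.4,-86],
  [70,-0.4,-86],
], grip=[150,255,255,255,255], twist=[0,0,0,0,0], newtons=40)

```text
clock: 50.98
position: [0.4128, 0.2537, 0.1586]
ee_rot: [-0.103, 0.698, 0.105, 0.701]
ft_force: [0.4, 0.1, -0.5]
grip_width: 0.004
```

Run:
```python
from h import *
for i in range(8): shot('wrist','w27.png')
st(); plan(pp(-.1205,.049,.0485),106.8)
```

```text
{'clock': 51.3833, 'position': [0.4126, 0.2532, 0.1588], 'ee_rot': [-0.1034, 0.6987, 0.1044, 0.7002], 'ft_force': [0.0499, 0.6097, 0.0215], 'grip_width': 0.0041, 'joint_pos': [-0.894, 0.0704, 0.2606, 1.9327, -0.0202, 1.1384, 1.2401]}
off mm [110.3, -0.5, -0.8] cur tool-y yaw 106.89 toolz [0.957 0.291 0.002] toolx [ 0.002  0.002 -1.   ]
twist deg (about tool x; x down => -): 0.09
```

View pics/w27.png

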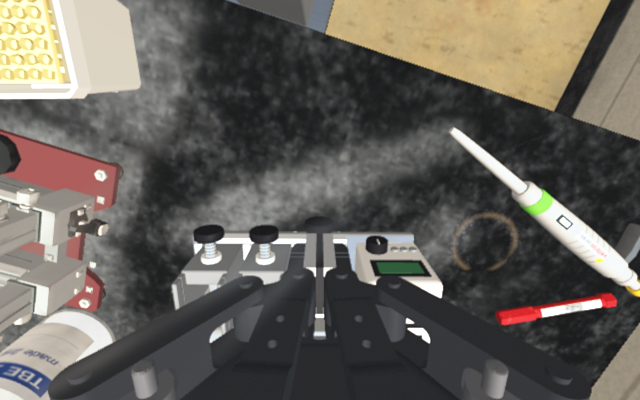

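Run:
```python
from h import *
o,p,d=shot('wrist');c=cam('wrist',o)
for px in [(400,262),(380,262),(376,245),(376,238),(395,252)]: print(px,(inp(back(c,px,d[px[1],px[0]]))*1000).round(1))
for px in [(245,283),(180,310),(300,275),(290,290)]: 
    P=back(c,px,d[px[1],px[0]])-o['position']; print('hand',px,(np.array([P@U,P@V,P[2]])*1000).round(1))
```

```text
(400, 262) [-57.1 123.1  60. ]
(380, 262) [-57.2 104.9  60.2]
(376, 245) [-66.7 103.5  45.1]
(376, 238) [-68.  105.8  32.2]
(395, 252) [-56.  123.8  38.7]
hand (245, 283) [-14.1 -25.4  52.7]
hand (180, 310) [-12.  -43.   64.3]
hand (300, 275) [-14.2  -6.8  47.9]
hand (290, 290) [-12.6  -9.8  54.7]
```

Emit:
send_rows([
  [25,-0.3,-1],
  [55,-0.3,-1],
  [85,-0.3,-1],
  [109,-0.3,-1],
  [109,-0.3,-1],
], grip=[255,255,255,255,255], twist=[0,0,0,0,0])

```text
clock: 51.85
position: [0.4087, 0.2506, 0.0448]
ee_rot: [-0.105, 0.701, 0.103, 0.698]
ft_force: [-1.4, -0.5, -0.2]
grip_width: -0.006
```

Run:
```python
from h import *
for i in range(8): shot('wrist')
o=monitor.get_obs();st(); print(inp(o['position']))
```

```text
{'clock': 52.25, 'position': [0.4114, 0.2526, 0.0494], 'ee_rot': [-0.1035, 0.6988, 0.1045, 0.7001], 'ft_force': [-0.0302, 0.4711, -0.1283], 'grip_width': -0.0003, 'joint_pos': [-0.8791, 0.2138, 0.2561, 2.0377, -0.0694, 0.8957, 1.2806]}
[-0.1212527   0.04920081  0.04936518]
```

Emit:
send_rows([
  [0,0,4],
  [0,0,8],
  [0,0,11],
  [0,0,13],
  [0,0,14],
], grip=[255,255,255,255,255], twist=[0,0,0,0,0])

```text
clock: 52.67
position: [0.4245, 0.2561, 0.0481]
ee_rot: [-0.104, 0.699, 0.104, 0.699]
ft_force: [-0.6, 0.3, -0.3]
grip_width: -0.002
```

Emit:
send_rows([
  [0,0,0.7],
  [0,0,1.4],
  [0,0,2.1],
  [0,0,2.8],
  [0,0,3.5],
], grip=[255,255,255,255,255], twist=[0,0,0,0,0])

```text
clock: 53.08
position: [0.4271, 0.2569, 0.0479]
ee_rot: [-0.104, 0.7, 0.104, 0.699]
ft_force: [-2.7, -1.4, 1.0]
grip_width: 0.003
```

Emit:
send_rows([
  [0,0,0.6],
  [0,0,1.2],
  [0,0,1.8],
  [0,0,2.5],
  [0,0,2.5],
], grip=[255,255,255,255,255], twist=[0,0,0,0,0])

```text
clock: 53.5
position: [0.4299, 0.2578, 0.048]
ee_rot: [-0.104, 0.699, 0.104, 0.699]
ft_force: [-2.3, -0.9, -0.3]
grip_width: 0.003
```

Run:
```python
from h import *
o=monitor.get_obs();st(); print(inp(o['position']),'push',-(np.array(o['ft_force'])@U))
```

```text
{'clock': 53.5, 'position': [0.4299, 0.2578, 0.048], 'ee_rot': [-0.104, 0.6995, 0.1039, 0.6994], 'ft_force': [-2.3355, -0.9384, -0.2994], 'grip_width': 0.0025, 'joint_pos': [-0.8647, 0.2553, 0.2601, 1.9912, -0.0826, 0.9052, 1.3043]}
[-0.10206525  0.04883742  0.04800522] push 2.507105618250889
```

Emit:
send_rows([
  [0,0,0.5],
  [0,0,1],
  [0,0,1.5],
  [0,0,1.5],
  [0,0,1.5],
], grip=[255,255,255,255,255], twist=[0,0,0,0,0])

```text
clock: 53.92
position: [0.4313, 0.2582, 0.0481]
ee_rot: [-0.104, 0.699, 0.104, 0.699]
ft_force: [-2.9, -1.1, -1.1]
grip_width: -0.003
```

Emit:
send_rows([
  [0,0,0.5],
  [0,0,1],
  [0,0,1],
  [0,0,1],
  [0,0,1],
], grip=[255,255,255,255,255], twist=[0,0,0,0,0])

```text
clock: 54.33
position: [0.4324, 0.2585, 0.0481]
ee_rot: [-0.104, 0.699, 0.104, 0.7]
ft_force: [-1.6, -0.8, -1.3]
grip_width: -0.0
```

Emit:
send_rows([
  [0,0,0.4],
  [0,0,0.8],
  [0,0,0.8],
  [0,0,0.8],
  [0,0,0.8],
], grip=[255,255,255,255,255], twist=[0,0,0,0,0])

```text
clock: 54.75
position: [0.433, 0.2588, 0.0481]
ee_rot: [-0.104, 0.699, 0.104, 0.699]
ft_force: [-3.6, -1.2, 0.3]
grip_width: -0.001
```

Emit:
send_rows([
  [0,0,0.4],
  [0,0,0.8],
  [0,0,0.8],
  [0,0,0.8],
  [0,0,0.8],
], grip=[255,255,255,255,255], twist=[0,0,0,0,0])

```text
clock: 55.17
position: [0.433, 0.2588, 0.0479]
ee_rot: [-0.104, 0.7, 0.104, 0.699]
ft_force: [-6.0, -2.8, 2.4]
grip_width: 0.0
```

Emit:
send_rows([
  [0,0,0.4],
  [0,0,0.7],
  [0,0,0.7],
  [0,0,0.7],
  [0,0,0.7],
], grip=[255,255,255,255,255], twist=[0,0,0,0,0])

```text
clock: 55.58
position: [0.433, 0.2587, 0.0479]
ee_rot: [-0.104, 0.7, 0.104, 0.698]
ft_force: [-9.7, -3.4, 5.0]
grip_width: 0.003
```

Nipped at about 11 N. Back off and fetch the gauge.

Emit:
send_rows([
  [0,0,0.3],
  [0,0,-2],
  [0,0,-8],
  [0,0,-18],
  [0,0,-19],
], grip=[255,255,255,255,255], twist=[0,0,0,0,0])

```text
clock: 56.0
position: [0.4151, 0.2534, 0.0481]
ee_rot: [-0.104, 0.699, 0.104, 0.699]
ft_force: [-0.1, 0.0, -0.3]
grip_width: -0.002
```

Emit:
send_rows([
  [-40,0,0],
  [-80,0,0],
  [-120,0,0],
  [-160,0,0],
  [-180,0,0],
], grip=[255,255,160,85,85], twist=[0,0,0,0,0])

```text
clock: 56.42
position: [0.4175, 0.2544, 0.2334]
ee_rot: [-0.103, 0.697, 0.105, 0.701]
ft_force: [1.1, 0.7, 0.2]
grip_width: 0.416
```

Emit:
send_rows([
  [0,0,40],
  [0,0,80],
  [0,0,114],
  [20,0,114],
  [28,0,114],
], grip=[85,85,85,85,85], twist=[0,0,0,0,0])

```text
clock: 56.83
position: [0.5259, 0.2866, 0.1978]
ee_rot: [-0.104, 0.7, 0.103, 0.699]
ft_force: [0.6, -1.1, -0.7]
grip_width: 0.669
```

```bash
python3 chk2.py 0.049 w28c.png
```

```text
{'clock': 57.2333, 'position': [0.5252, 0.2871, 0.2013], 'ee_rot': [-0.1037, 0.6989, 0.1045, 0.6999], 'ft_force': [0.3919, 0.4685, 0.1732], 'grip_width': 0.6659, 'joint_pos': [-0.8359, 0.2925, 0.3172, 1.5947, -0.095, 1.2678, 1.3632]}
TCP [ -2.3  49.3 201.5]
off mm [91.3, -0.4, -0.8] cur tool-y yaw 106.93 toolz [0.957 0.291 0.002] toolx [ 0.001  0.001 -1.   ]
twist deg (about tool x; x down => -): 0.13
```

View pics/w28c.png

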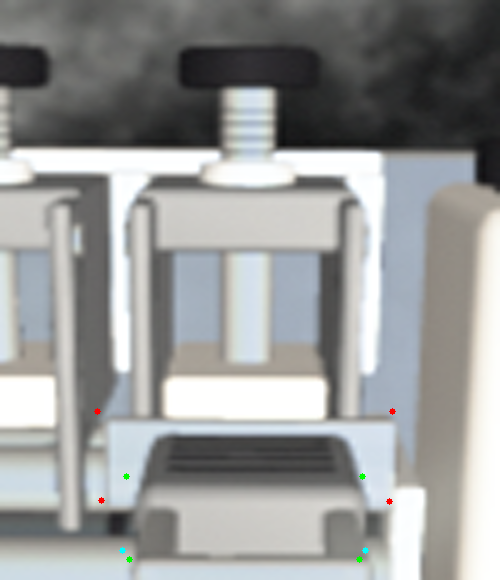

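Emit:
send_rows([
  [20,0.7,0],
  [45,0.7,0],
  [70,0.7,0],
  [84,0.7,0],
  [88,0.7,0],
], grip=[85,85,85,85,85], twist=[0,0,0,0,0])

```text
clock: 57.65
position: [0.5238, 0.2869, 0.11]
ee_rot: [-0.105, 0.7, 0.104, 0.698]
ft_force: [-0.7, 0.3, 0.4]
grip_width: 0.664
```

Emit:
send_rows([
  [0,0,0],
  [0,0,0],
  [0,0,0],
  [0,0,0],
  [0,0,0],
], grip=[150,180,190,190,190], twist=[0,0,0,0,0], newtons=70)

```text
clock: 58.07
position: [0.5258, 0.2879, 0.1136]
ee_rot: [-0.104, 0.699, 0.104, 0.7]
ft_force: [-2.4, -1.5, 6.3]
grip_width: 0.38
```

Emit:
send_rows([
  [0,0,0],
  [0,0,0],
  [0,0,0],
  [0,0,0],
  [0,0,0],
], grip=[190,190,190,190,190], twist=[0,0,0,0,0], newtons=70)

```text
clock: 58.48
position: [0.5258, 0.2878, 0.1136]
ee_rot: [-0.104, 0.699, 0.104, 0.7]
ft_force: [-2.4, -1.0, 7.2]
grip_width: 0.378
```

Emit:
send_rows([
  [-2,0,0],
  [-4,0,0],
  [-6,0,0],
  [-8,0,0],
  [-10,0,0],
], grip=[190,190,190,190,190], twist=[0,0,0,0,0])

```text
clock: 58.9
position: [0.5254, 0.2876, 0.1224]
ee_rot: [-0.104, 0.699, 0.104, 0.7]
ft_force: [1.7, 1.0, -1.1]
grip_width: 0.385
```

Emit:
send_rows([
  [-3,0,0],
  [-6,0,0],
  [-9,0,0],
  [-12,0,0],
  [-15,0,0],
], grip=[190,190,190,190,190], twist=[0,0,0,0,0])

```text
clock: 59.32
position: [0.5252, 0.2875, 0.1375]
ee_rot: [-0.104, 0.699, 0.104, 0.699]
ft_force: [1.7, 0.4, -1.5]
grip_width: 0.379
```

Emit:
send_rows([
  [-3,0,0],
  [-6,0,0],
  [-9,0,0],
  [-15,0,0],
  [-20,0,0],
], grip=[190,190,190,190,190], twist=[0,0,0,0,0])

```text
clock: 59.73
position: [0.5248, 0.2874, 0.1576]
ee_rot: [-0.104, 0.7, 0.104, 0.699]
ft_force: [-0.8, 1.0, -0.6]
grip_width: 0.382
```

Emit:
send_rows([
  [-20,0,0],
  [-45,0,0],
  [-75,0,0],
  [-110,0,0],
  [-140,0,0],
], grip=[190,190,190,190,190], twist=[0,0,0,0,0])

```text
clock: 60.15
position: [0.5248, 0.2873, 0.2997]
ee_rot: [-0.104, 0.699, 0.104, 0.7]
ft_force: [0.7, 0.3, 0.2]
grip_width: 0.379
```

```bash
python3 - <<'E'
from h import *
for i in range(8): shot('wrist')
o,p,d=shot('wrist','w29.png');c=cam('wrist',o);st(); print(inp(o['position']))
x0,y0=220,100
cv2.imwrite('pics/w29c.png',cv2.resize(p[y0:y0+120,x0:x0+160],None,fx=5,fy=5,interpolation=cv2.INTER_CUBIC))
o,p,d=shot('side','s29.png')
for t in ['hook','hook_stand','gauge']: print(t,[(np.round(q['position'],1).tolist(),round(q['score'],2)) for q in viewer.spot_point(t,'side')[:3]])
E
python3 gaps.py
```

```text
{'clock': 60.6, 'position': [0.5246, 0.2873, 0.2959], 'ee_rot': [-0.1043, 0.7001, 0.1037, 0.6987], 'ft_force': [-0.6374, 0.2997, -0.7995], 'grip_width': 0.3854, 'joint_pos': [-0.8436, 0.2492, 0.3281, 1.4488, -0.0799, 1.4588, 1.3502]}
[-0.00286994  0.04969931  0.29576075]
hook [([287.9, 230.6], 0.72), ([411.2, 228.2], 0.69)]
hook_stand [([418.9, 322.9], 0.67)]
gauge [([354.1, 304.2], 0.66), ([291.4, 160.6], 0.59)]
y -0.049 gap(mm) [(22, np.float64(17.8)), (10, np.float64(4.3)), (26, np.float64(22.7))]
y 0 gap(mm) [(22, np.float64(17.9)), (11, np.float64(3.1)), (11, np.float64(3.2))]
y 0.049 gap(mm) [(20, np.float64(19.2)), (10, np.float64(3.2)), (10, np.float64(44.1))]
```

View pics/w29c.png

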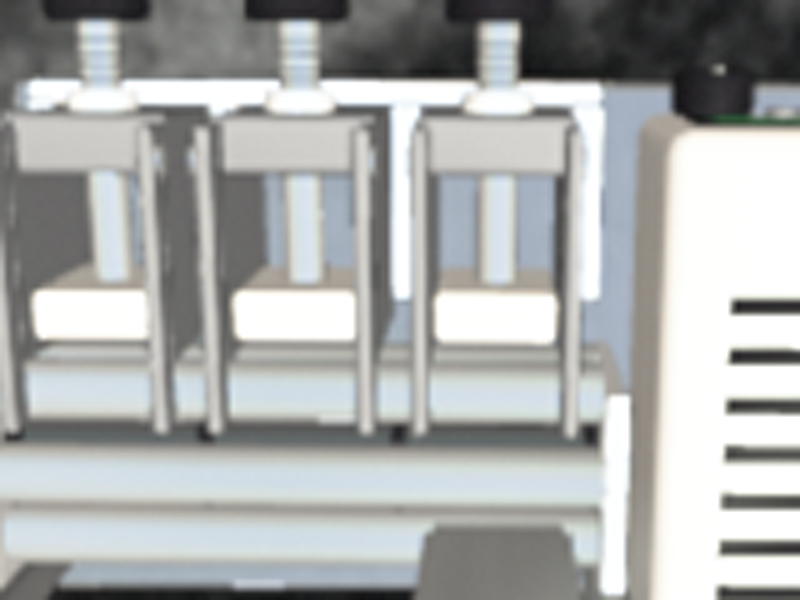

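View pics/s29.png

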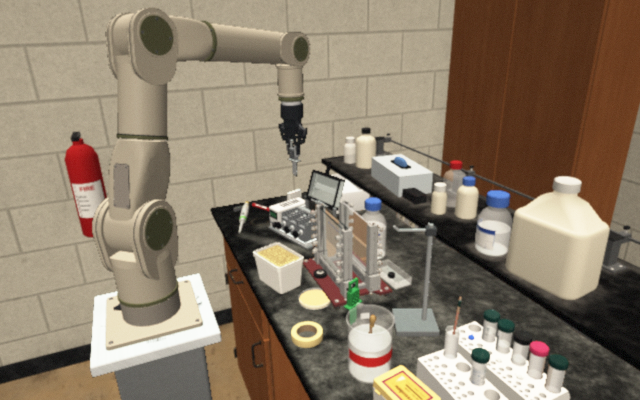

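Run:
```python
from h import *
plan([.53,-.225,.44],65.1)
```

```text
off mm [-143.1, -491.7, -144.4] cur tool-y yaw 106.91 toolz [ 0.957  0.291 -0.   ] toolx [-0. -0. -1.]
twist deg (about tool x; x down => -): 41.81
```

Emit:
send_rows([
  [-30,-20,-5],
  [-50,-52,-15],
  [-65,-88,-25],
  [-80,-124,-35],
  [-95,-160,-46],
], grip=[190,190,190,190,190], twist=[2,6,10,14,18])

```text
clock: 61.27
position: [0.5275, 0.1193, 0.3929]
ee_rot: [0.008, 0.707, -0.008, 0.707]
ft_force: [0.6, -0.4, -0.0]
grip_width: 0.384
```

Run:
```python
from h import *
st(); plan([.53,-.225,.44],65.1)
```

```text
{'clock': 61.2667, 'position': [0.5275, 0.1193, 0.3929], 'ee_rot': [0.008, 0.707, -0.0077, 0.7072], 'ft_force': [0.6055, -0.3708, -0.0174], 'grip_width': 0.3839, 'joint_pos': [-0.718, 0.1034, 0.4578, 1.4156, -0.046, 1.6328, 1.2834]}
off mm [-47.2, -344.2, 10.2] cur tool-y yaw 88.73 toolz [ 1.    -0.022  0.   ] toolx [ 0.  0. -1.]
twist deg (about tool x; x down => -): 23.63
```

Emit:
send_rows([
  [-8,-39,1],
  [-15,-78,2],
  [-22,-117,3],
  [-29,-156,4],
  [-36,-195,6],
], grip=[190,190,190,190,190], twist=[3,6,9,12,15])

```text
clock: 61.68
position: [0.5294, -0.076, 0.4288]
ee_rot: [0.1, 0.7, -0.1, 0.7]
ft_force: [0.6, 1.0, -0.6]
grip_width: 0.381
```

Run:
```python
from h import *
st(); plan([.53,-.225,.44],65.1)
```

```text
{'clock': 61.6833, 'position': [0.5294, -0.076, 0.4288], 'ee_rot': [0.1001, 0.6998, -0.0996, 0.7002], 'ft_force': [0.5599, 1.0004, -0.5649], 'grip_width': 0.3807, 'joint_pos': [-0.5115, 0.0999, 0.6365, 1.3552, -0.0605, 1.7051, 1.402]}
off mm [-11.3, -142.9, 42.2] cur tool-y yaw 73.77 toolz [ 0.96  -0.279  0.001] toolx [ 0.001  0.001 -1.   ]
twist deg (about tool x; x down => -): 8.67
```

Emit:
send_rows([
  [-4,-38,10],
  [-8,-76,20],
  [-11,-114,31],
  [-11,-143,42],
  [-11,-143,42],
], grip=[190,190,190,190,190], twist=[2.2,4.4,6.5,8.7,8.7])

```text
clock: 62.1
position: [0.5287, -0.2301, 0.4391]
ee_rot: [0.155, 0.69, -0.157, 0.69]
ft_force: [-0.5, -1.0, -0.1]
grip_width: 0.385
```

Run:
```python
from h import *
n='wrist'
for i in range(10): shot(n)
o,p,d=shot(n,'w30.png');c=cam(n,o);st()
for t in ['hook','hook_stand']:
        for q in viewer.spot_point(t,n)[:4]:
            px=q['position']; dd=d[int(px[1]),int(px[0])]
            print(n,t,round(q['score'],2),np.round(px,1).tolist(),back(c,px,dd).round(3))
print('old hook px',proj(c,[.5810,-.3265,.2685]),'rod',proj(c,[.6264,-.3476,.28]))
```

```text
{'clock': 62.65, 'position': [0.5308, -0.2225, 0.4392], 'ee_rot': [0.1515, 0.6907, -0.1513, 0.6908], 'ft_force': [-0.1751, 0.007, -0.9415], 'grip_width': 0.3834, 'joint_pos': [-0.2817, 0.2362, 0.7746, 1.2256, -0.1672, 1.7432, 1.5891]}
wrist hook 0.69 [255.2, 255.8] [ 0.512 -0.246  0.459]
wrist hook_stand 0.6 [285.6, 212.0] [ 0.622 -0.339  0.016]
old hook px [255.8818251  251.59427968] rod [256.32702163 294.69703705]
```

View pics/w30.png

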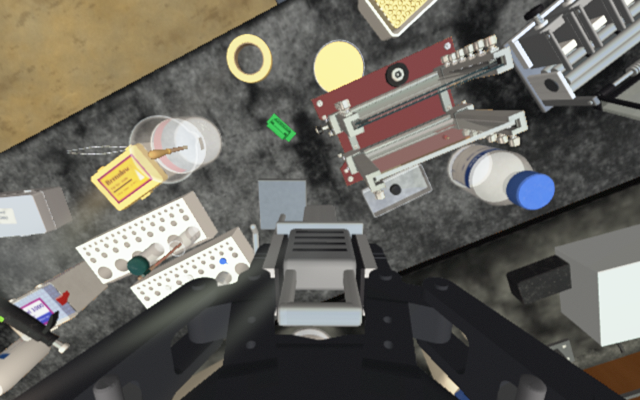

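Emit:
send_rows([
  [0,10,25],
  [0,20,50],
  [0,20,60],
  [0,20,60],
  [0,20,60],
], grip=[190,190,190,190,190], twist=[0,0,0,0,0])

```text
clock: 63.17
position: [0.5935, -0.2305, 0.4385]
ee_rot: [0.152, 0.691, -0.152, 0.69]
ft_force: [-0.6, -0.6, -0.9]
grip_width: 0.383
```

Run:
```python
from h import *
n='wrist'
for i in range(11): shot(n)
o,p,d=shot(n,'w31.png');c=cam(n,o);st()
print('old hook px',proj(c,[.5810,-.3265,.2685]),'rod',proj(c,[.6264,-.3476,.28]))
cv2.imwrite('pics/w31c.png',cv2.resize(p[150:300,200:330],None,fx=4,fy=4,interpolation=cv2.INTER_CUBIC))
```

```text
{'clock': 63.7667, 'position': [0.5935, -0.23, 0.4392], 'ee_rot': [0.1518, 0.6906, -0.1517, 0.6907], 'ft_force': [0.3053, 0.3069, -0.5286], 'grip_width': 0.385, 'joint_pos': [-0.1789, 0.4135, 0.7685, 1.0364, -0.2904, 1.7903, 1.6188]}
old hook px [235.33499218 202.6006561 ] rod [236.06017988 248.36994709]
```

View pics/w31c.png

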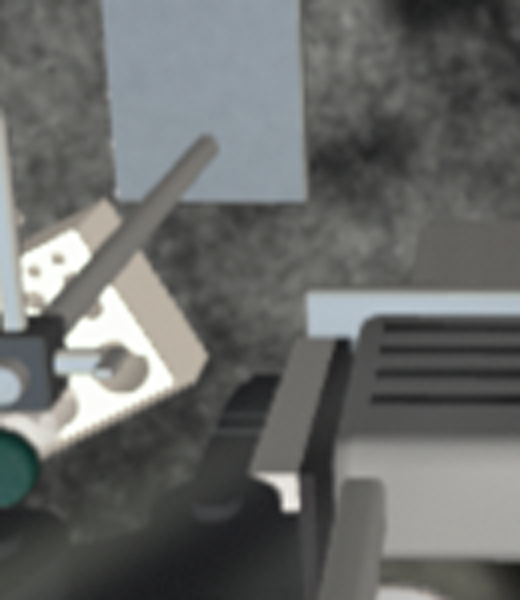

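Run:
```python
from h import *
n='wrist'
o,p,d=shot(n);c=cam(n,o)
cv2.imwrite('pics/w31d.png',cv2.resize(p[100:270,150:290],None,fx=4.5,fy=3.5,interpolation=cv2.INTER_CUBIC))
```

```text
(no output)
```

View pics/w31d.png

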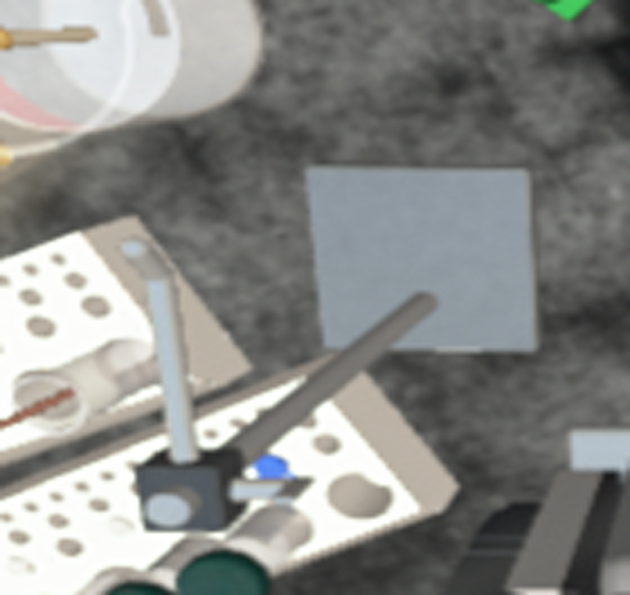

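```bash
cat > stand.py <<'E'
from h import *
def ana(c,cr,rod,w1,w2,base=None):
    Rr=atz(c,cr(*rod),.280);W1=atz(c,cr(*w1),.2685);W2=atz(c,cr(*w2),.2685)
    yaw=np.degrees(np.arctan2(*(W2-W1)[1::-1])); print('rod',Rr.round(4),'wire',W1.round(4),W2.round(4),'yaw',yaw.round(2),'yaw rod-w1',np.degrees(np.arctan2(*(Rr-W1)[1::-1])).round(2))
    if base:
        B=[atz(c,cr(*b),.016) for b in base]
        for i in range(len(B)-1): v=B[i+1]-B[i]; print('base',np.degrees(np.arctan2(v[1],v[0])).round(2),np.linalg.norm(v).round(4))
        print('base centre',np.mean(B,0).round(4))
    return Rr
E
python3 - <<'E'
from stand import *
o,p,d=shot('wrist');c=cam('wrist',o)
cr=lambda x,y:(150+x/4.5,100+y/3.5)
R=ana(c,cr,(168,510),(162,300),(181,450),[(306,168),(529,170),(538,350),(324,350)])
for px in [(187,245),(190,228),(186,186)]: print(back(c,px,d[px[1],px[0]]).round(4))
st()
E
```

```text
rod [ 0.6007 -0.3953  0.28  ] wire [ 0.5416 -0.3658  0.2685] [ 0.5866 -0.3884  0.2685] yaw -26.66 yaw rod-w1 -26.54
base 64.51 0.0939
base -25.42 0.1023
base -114.83 0.0949
base centre [ 0.5815 -0.385   0.016 ]
[ 0.5999 -0.3954  0.2797]
[ 0.5862 -0.3893  0.2667]
[ 0.542  -0.3674  0.2657]
{'clock': 63.8667, 'position': [0.5935, -0.2301, 0.4391], 'ee_rot': [0.1518, 0.6906, -0.1517, 0.6906], 'ft_force': [-0.2744, 0.2237, -0.8698], 'grip_width': 0.3858, 'joint_pos': [-0.1789, 0.4137, 0.7684, 1.0363, -0.2904, 1.7903, 1.6189]}
```

Emit:
send_rows([
  [20,-20,8],
  [45,-45,15],
  [65,-50,18],
  [65,-50,18],
  [65,-50,18],
], grip=[190,190,190,190,190], twist=[0,0,0,0,0])

```text
clock: 64.28
position: [0.5888, -0.2825, 0.3737]
ee_rot: [0.152, 0.691, -0.152, 0.69]
ft_force: [0.5, 0.6, -0.5]
grip_width: 0.376
```

Run:
```python
from h import *
n='wrist'
for i in range(11): shot(n)
o,p,d=shot(n,'w32.png');c=cam(n,o);st()
print('hook px',proj(c,[.5556,-.3735,.2685]),'rod',proj(c,[.6005,-.3954,.28]))
cv2.imwrite('pics/w32c.png',cv2.resize(p[90:270,120:300],None,fx=4,fy=3.3,interpolation=cv2.INTER_CUBIC))
```

```text
{'clock': 64.8833, 'position': [0.589, -0.283, 0.3742], 'ee_rot': [0.1518, 0.6906, -0.1517, 0.6907], 'ft_force': [0.1112, 0.2763, -1.1876], 'grip_width': 0.3814, 'joint_pos': [-0.1161, 0.4393, 0.7685, 1.1462, -0.3016, 1.665, 1.7117]}
hook px [209.42926926 202.15112642] rod [209.57720922 259.6688553 ]
```

View pics/w32c.png

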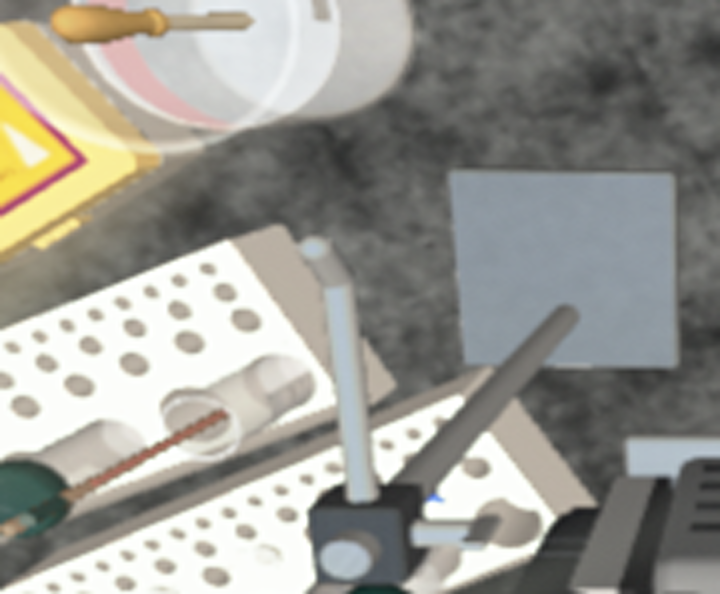

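Run:
```python
from stand import *
o,p,d=shot('wrist');c=cam('wrist',o)
cr=lambda x,y:(120+x/4,90+y/3.3)
R=ana(c,cr,(347,560),(343,320),(359,480),[(451,171),(673,175),(679,366),(466,363)])
for px in [(206,258),(209,232),(206,190)]: print(back(c,px,d[px[1],px[0]]).round(4))
st()
```

```text
rod [ 0.5994 -0.3977  0.28  ] wire [ 0.5423 -0.3693  0.2685] [ 0.5831 -0.3896  0.2685] yaw -26.47 yaw rod-w1 -26.45
base 63.94 0.0926
base -25.02 0.1015
base -115.85 0.094
base centre [ 0.5795 -0.3871  0.016 ]
[ 0.5977 -0.3975  0.28  ]
[ 0.5797 -0.3881  0.2691]
[ 0.5448 -0.3706  0.2683]
{'clock': 64.9333, 'position': [0.5889, -0.283, 0.3741], 'ee_rot': [0.1518, 0.6906, -0.1517, 0.6907], 'ft_force': [0.0945, 0.7668, -1.3008], 'grip_width': 0.3807, 'joint_pos': [-0.1161, 0.4393, 0.7685, 1.1463, -0.3016, 1.665, 1.7117]}
```

Emit:
send_rows([
  [-10,-40,0],
  [-20,-80,0],
  [-20,-120,0],
  [-10,-160,0],
  [0,-198,0],
], grip=[190,190,190,190,190], twist=[0,0,0,0,0])

```text
clock: 65.35
position: [0.5048, -0.4649, 0.3746]
ee_rot: [0.152, 0.69, -0.152, 0.691]
ft_force: [0.2, -1.0, -1.7]
grip_width: 0.38
```

Run:
```python
from h import *
n='wrist'
for i in range(12): shot(n)
o,p,d=shot(n,'w33.png');c=cam(n,o);st()
q=proj(c,[.5994,-.3977,.28]);print('rod',q,'hook',proj(c,[.5546,-.3756,.2685]))
x0=int(q[0])-90;y0=90;print(x0)
cv2.imwrite('pics/w33c.png',cv2.resize(p[y0:y0+180,x0:x0+180],None,fx=4,fy=3.3,interpolation=cv2.INTER_CUBIC))
```

```text
{'clock': 66.0, 'position': [0.5064, -0.4623, 0.3742], 'ee_rot': [0.1515, 0.6906, -0.1514, 0.6908], 'ft_force': [0.1568, 0.1661, -1.1446], 'grip_width': 0.3847, 'joint_pos': [0.2244, 0.5347, 0.7909, 1.0342, -0.3744, 1.7029, 2.0277]}
rod [428.75603061 259.34619585] hook [431.57421502 201.8340621 ]
338
```

View pics/w33c.png

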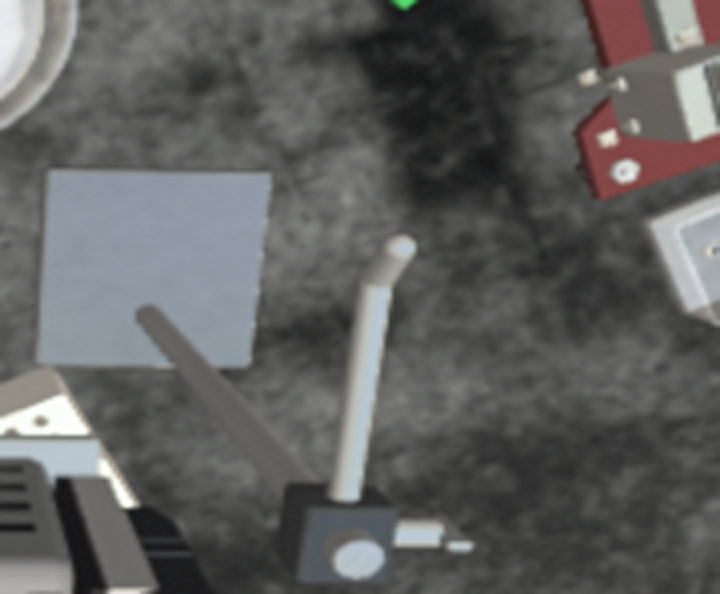

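Run:
```python
from stand import *
o,p,d=shot('wrist');c=cam('wrist',o)
cr=lambda x,y:(338+x/4,90+y/3.3)
R=ana(c,cr,(359,558),(371,320),(349,480),[(49,170),(270,175),(251,366),(37,362)])
for px in [(427,258),(425,232),(431,190)]: print(back(c,px,d[px[1],px[0]]).round(4))
st()
```

```text
rod [ 0.5986 -0.3987  0.28  ] wire [ 0.5413 -0.3721  0.2685] [ 0.5826 -0.3913  0.2685] yaw -24.95 yaw rod-w1 -24.84
base 63.67 0.0924
base -24.79 0.1015
base -116.13 0.0947
base centre [ 0.579  -0.3884  0.016 ]
[ 0.5973 -0.3989  0.28  ]
[ 0.5797 -0.3903  0.2677]
[ 0.544  -0.3728  0.2683]
{'clock': 66.05, 'position': [0.5062, -0.4624, 0.3742], 'ee_rot': [0.1515, 0.6906, -0.1515, 0.6908], 'ft_force': [0.5324, -0.0707, -0.8028], 'grip_width': 0.3822, 'joint_pos': [0.2247, 0.5347, 0.7909, 1.0343, -0.3743, 1.7029, 2.0278]}
```

Run:
```python
from h import *
plan([.4817,-.342,.2326],64.4)
```

```text
off mm [141.6, 99.1, -72.7] cur tool-y yaw 65.25 toolz [ 0.908 -0.419  0.   ] toolx [ 0. -0. -1.]
twist deg (about tool x; x down => -): 0.85
```

Emit:
send_rows([
  [0,10,-30],
  [0,35,-60],
  [0,70,-73],
  [15,99,-73],
  [50,99,-73],
], grip=[190,190,190,190,190], twist=[0.8,0.8,0.8,0.8,0.8])

```text
clock: 66.47
position: [0.4858, -0.3371, 0.3275]
ee_rot: [0.154, 0.687, -0.153, 0.693]
ft_force: [1.2, -0.0, -1.3]
grip_width: 0.381
```

Emit:
send_rows([
  [30,0,0],
  [60,0,0],
  [80,0,0],
  [91.5,0,0],
  [91.5,0,0],
], grip=[190,190,190,190,190], twist=[0,0,0,0,0])

```text
clock: 66.88
position: [0.4804, -0.3415, 0.2305]
ee_rot: [0.157, 0.691, -0.156, 0.688]
ft_force: [0.3, 0.0, -0.8]
grip_width: 0.386
```

Run:
```python
from h import *
n='wrist'
for i in range(10): shot(n)
o,p,d=shot(n,'w34.png');st();plan([.4817,-.342,.2326],64.4)
o,p,d=shot('side');cv2.imwrite('pics/s34.png',cv2.resize(p[160:310,340:480],None,fx=4.5,fy=4,interpolation=cv2.INTER_CUBIC))
```

```text
{'clock': 67.4333, 'position': [0.4812, -0.3424, 0.2328], 'ee_rot': [0.1566, 0.6894, -0.1566, 0.6897], 'ft_force': [0.2869, -0.4244, -0.4587], 'grip_width': 0.3863, 'joint_pos': [-0.0949, 0.3104, 0.7894, 1.5903, -0.2251, 1.3346, 1.8477]}
off mm [0.2, 0.5, 0.3] cur tool-y yaw 64.41 toolz [ 0.902 -0.432  0.   ] toolx [ 0. -0. -1.]
twist deg (about tool x; x down => -): 0.01
```

View pics/s34.png

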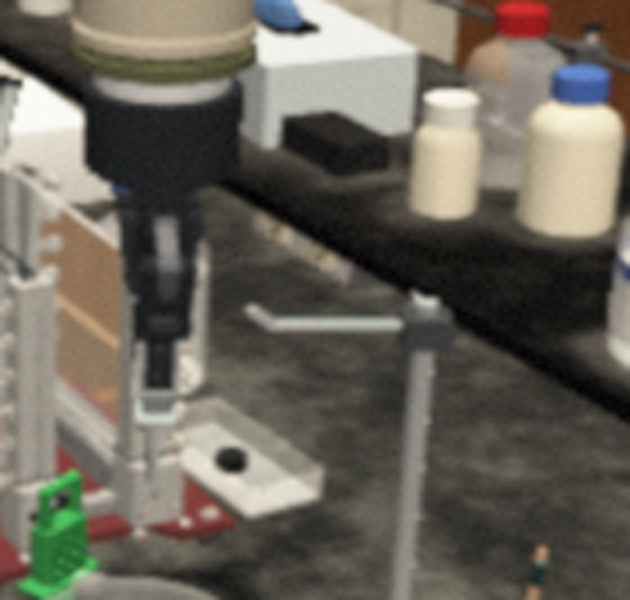

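View pics/w34.png

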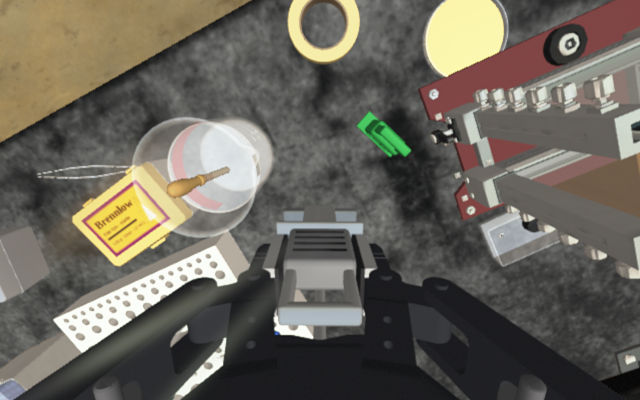

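Run:
```python
from h import *
c=cam('side'); s=np.array([np.cos(np.radians(25.6)),-np.sin(np.radians(25.6)),0]); H=np.array([.5539,-.3766,.2685])
print('tip',proj(c,H-s*.034+[0,0,.006]),'rodtop',proj(c,H+s*.05+[0,0,.0115]),'wire24',proj(c,H-s*.024))
```

```text
tip [395.45724995 236.78575644] rodtop [434.32656926 234.34710483] wire24 [399.9302895  239.21480465]
```

Emit:
send_rows([
  [0,0.5,8],
  [0,0.5,18],
  [0,0.5,28],
  [0,0.5,38],
  [0,0.5,45],
], grip=[190,190,190,190,190], twist=[0,0,0,0,0])

```text
clock: 67.9
position: [0.5232, -0.3615, 0.2323]
ee_rot: [0.156, 0.69, -0.156, 0.69]
ft_force: [0.2, -0.6, -2.0]
grip_width: 0.381
```

Run:
```python
from h import *
n='wrist'
for i in range(8): shot(n)
o,p,d=shot(n,'w35.png');st();plan([.5539,-.3766,.2326],64.4)
o,p,d=shot('side');cv2.imwrite('pics/s35.png',cv2.resize(p[190:290,360:450],None,fx=7,fy=6,interpolation=cv2.INTER_CUBIC))
```

```text
{'clock': 68.35, 'position': [0.5217, -0.3612, 0.2328], 'ee_rot': [0.1567, 0.6894, -0.1565, 0.6897], 'ft_force': [-0.9643, -0.8438, -1.3224], 'grip_width': 0.3842, 'joint_pos': [-0.0322, 0.4245, 0.7691, 1.4667, -0.2971, 1.3697, 1.8757]}
off mm [0.2, -0.0, 35.7] cur tool-y yaw 64.41 toolz [ 0.902 -0.432  0.   ] toolx [ 0.  0. -1.]
twist deg (about tool x; x down => -): 0.01
```

View pics/s35.png

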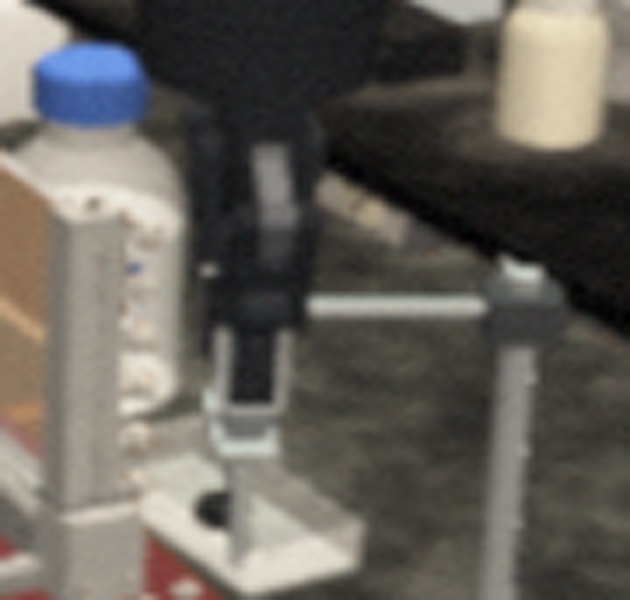

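View pics/w35.png

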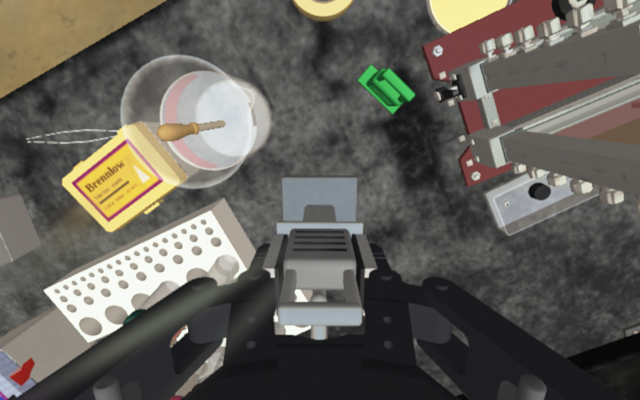

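Emit:
send_rows([
  [0,0,4],
  [0,0,8],
  [0,0,12],
  [0,0,16],
  [0,0,18],
], grip=[190,190,190,190,190], twist=[0,0,0,0,0])

```text
clock: 68.82
position: [0.5388, -0.3692, 0.2324]
ee_rot: [0.156, 0.69, -0.157, 0.69]
ft_force: [0.4, 0.5, -0.6]
grip_width: 0.382
```

Run:
```python
from h import *
n='wrist'
for i in range(6): shot(n)
o,p,d=shot(n,'w36.png');st()
cv2.imwrite('pics/w36c.png',cv2.resize(p[170:360,240:400],None,fx=4,fy=3,interpolation=cv2.INTER_CUBIC))
```

```text
{'clock': 69.1667, 'position': [0.5381, -0.369, 0.2326], 'ee_rot': [0.1567, 0.6895, -0.1566, 0.6895], 'ft_force': [0.1895, 0.3709, -0.6604], 'grip_width': 0.3858, 'joint_pos': [-0.0061, 0.4689, 0.7597, 1.4133, -0.3223, 1.3862, 1.8822]}
```

View pics/w36c.png

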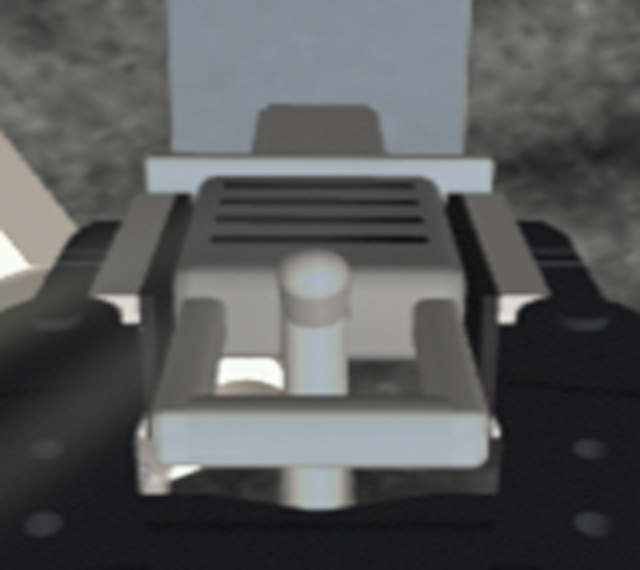

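Emit:
send_rows([
  [0,0,4],
  [0,0,8],
  [0,0,12],
  [0,0,16],
  [0,0,17],
], grip=[190,190,190,190,190], twist=[0,0,0,0,0])

```text
clock: 69.58
position: [0.5542, -0.3765, 0.2323]
ee_rot: [0.156, 0.69, -0.156, 0.69]
ft_force: [-0.2, 0.1, -0.9]
grip_width: 0.382
```

Emit:
send_rows([
  [3,0,0],
  [6,0,0],
  [9,0,0],
  [10,0,0],
  [10,0,0],
], grip=[190,190,190,190,190], twist=[0,0,0,0,0])

```text
clock: 70.0
position: [0.5533, -0.3762, 0.2221]
ee_rot: [0.157, 0.69, -0.156, 0.689]
ft_force: [-0.6, 0.7, -0.9]
grip_width: 0.379
```

Emit:
send_rows([
  [0.5,0,0],
  [1,0,0],
  [1,0,0],
  [1,0,0],
  [1,0,0],
], grip=[190,190,190,190,190], twist=[0,0,0,0,0])

```text
clock: 70.42
position: [0.5536, -0.3764, 0.2216]
ee_rot: [0.157, 0.69, -0.157, 0.69]
ft_force: [-0.3, -0.8, -0.2]
grip_width: 0.381
```

Emit:
send_rows([
  [0.5,0,0],
  [1,0,0],
  [1,0,0],
  [1,0,0],
  [1,0,0],
], grip=[190,190,190,190,190], twist=[0,0,0,0,0])

```text
clock: 70.83
position: [0.5537, -0.3765, 0.221]
ee_rot: [0.157, 0.689, -0.157, 0.69]
ft_force: [-1.5, 0.9, 4.3]
grip_width: 0.386
```

Emit:
send_rows([
  [0,0,0],
  [0,0,0],
  [0,0,0],
  [0,0,0],
  [0,0,0],
], grip=[175,160,140,110,80], twist=[0,0,0,0,0])

```text
clock: 71.25
position: [0.5534, -0.3763, 0.2201]
ee_rot: [0.157, 0.69, -0.157, 0.689]
ft_force: [0.2, -0.5, -0.4]
grip_width: 0.685
```

Emit:
send_rows([
  [-5,0,0],
  [-25,0,0],
  [-55,0,0],
  [-90,0,0],
  [-120,0,0],
], grip=[80,80,80,80,80], twist=[0,0,0,0,0])

```text
clock: 71.67
position: [0.5533, -0.3763, 0.3429]
ee_rot: [0.157, 0.689, -0.157, 0.69]
ft_force: [0.9, 0.2, -0.3]
grip_width: 0.687
```

Run:
```python
from h import *
n='wrist'
o,p,d=shot(n,'w37.png');st()
o,p,d=shot('side');cv2.imwrite('pics/s37.png',cv2.resize(p[190:290,360:450],None,fx=7,fy=6,interpolation=cv2.INTER_CUBIC))
```

```text
{'clock': 71.7167, 'position': [0.5542, -0.3774, 0.3492], 'ee_rot': [0.1555, 0.6869, -0.1574, 0.6922], 'ft_force': [-0.5047, 0.0606, 4.3302], 'grip_width': 0.685, 'joint_pos': [0.041, 0.4787, 0.7764, 1.1551, -0.3307, 1.6208, 1.8627]}
```

View pics/s37.png

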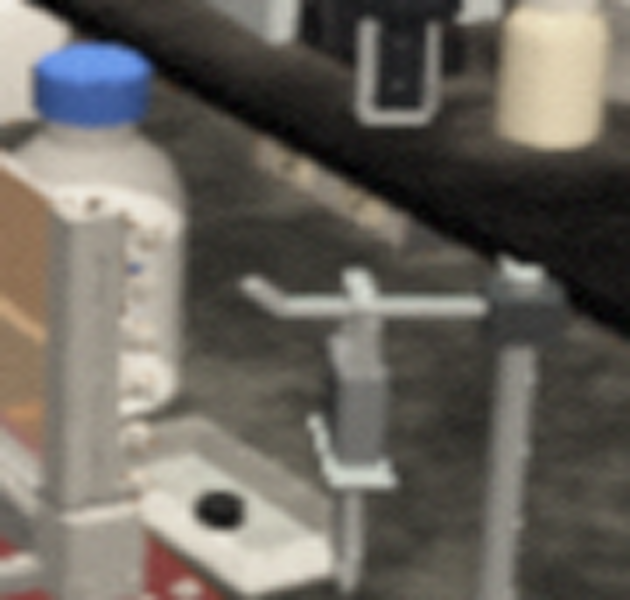

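View pics/w37.png

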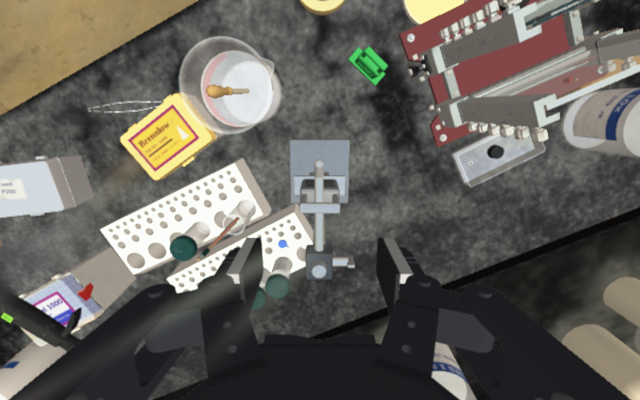

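Run:
```python
from h import *
plan([.56,.245,.40],106.8)
```

```text
off mm [-56.2, 564.1, -263.4] cur tool-y yaw 64.4 toolz [ 0.902 -0.432  0.008] toolx [ 0.006 -0.004 -1.   ]
twist deg (about tool x; x down => -): -42.4
```

Emit:
send_rows([
  [-20,25,-12],
  [-35,58,-27],
  [-50,93,-43],
  [-56,128,-60],
  [-56,163,-76],
], grip=[110,110,110,110,110], twist=[-2,-5,-8,-11,-14])

```text
clock: 72.18
position: [0.5553, -0.1954, 0.3981]
ee_rot: [0.071, 0.703, -0.071, 0.704]
ft_force: [0.4, -0.2, 0.2]
grip_width: 0.572
```

Run:
```python
from h import *
st();plan([.56,.245,.40],106.8)
```

```text
{'clock': 72.1833, 'position': [0.5553, -0.1954, 0.3981], 'ee_rot': [0.0706, 0.7028, -0.0708, 0.7043], 'ft_force': [0.4424, -0.2424, 0.2156], 'grip_width': 0.5716, 'joint_pos': [-0.2941, 0.2488, 0.7125, 1.2888, -0.1626, 1.6594, 1.7585]}
off mm [-2.1, 432.5, -83.0] cur tool-y yaw 78.52 toolz [ 0.98  -0.199  0.002] toolx [ 0.002 -0.001 -1.   ]
twist deg (about tool x; x down => -): -28.28
```

Emit:
send_rows([
  [0,40,-8],
  [0,80,-15],
  [0,120,-23],
  [0,160,-31],
  [0,200,-38],
], grip=[110,110,110,110,110], twist=[-3,-6,-9,-12,-15])

```text
clock: 72.6
position: [0.5577, 0.0089, 0.3968]
ee_rot: [-0.022, 0.707, 0.022, 0.707]
ft_force: [1.5, -0.6, -0.6]
grip_width: 0.563
```

Run:
```python
from h import *
st();plan([.56,.245,.40],106.8)
```

```text
{'clock': 72.6, 'position': [0.5577, 0.0089, 0.3968], 'ee_rot': [-0.0218, 0.7067, 0.0221, 0.7069], 'ft_force': [1.4562, -0.5886, -0.5835], 'grip_width': 0.563, 'joint_pos': [-0.5706, 0.151, 0.5521, 1.3675, -0.0797, 1.6447, 1.6034]}
off mm [-3.1, 235.5, 17.0] cur tool-y yaw 93.56 toolz [0.998 0.062 0.   ] toolx [ 0.  0. -1.]
twist deg (about tool x; x down => -): -13.24
```

Emit:
send_rows([
  [0,40,3],
  [0,80,6],
  [0,120,9],
  [0,160,12],
  [0,200,15],
], grip=[110,110,110,110,110], twist=[-2.6,-5.2,-7.8,-10.5,-13.2])

```text
clock: 73.02
position: [0.5609, 0.2094, 0.3966]
ee_rot: [-0.103, 0.7, 0.103, 0.7]
ft_force: [0.4, -0.7, -0.0]
grip_width: 0.567
```

Emit:
send_rows([
  [0,20,0],
  [0,35,0],
  [0,35,0],
  [0,35,0],
  [0,35,0],
], grip=[110,110,110,110,110], twist=[0,0,0,0,0])

```text
clock: 73.43
position: [0.5518, 0.2396, 0.3967]
ee_rot: [-0.102, 0.7, 0.101, 0.7]
ft_force: [0.8, -1.2, 0.7]
grip_width: 0.572
```

Run:
```python
from h import *
n='wrist'
for i in range(8): shot(n)
o,p,d=shot(n,'w38.png');c=cam(n,o);st();print(inp(o['position']))
for a in (1.7,1.8,1.9):
    g=pp(.064-.134*np.cos(a),0,.115+.134*np.sin(a)); e=pp(.064-.152*np.cos(a),0,.115+.152*np.sin(a)); print(a,'grip',g.round(4),proj(c,g).round(1),'end',proj(c,e).round(1),e.round(4))
print([(np.round(q['position'],1).tolist(),round(q['score'],2)) for q in viewer.spot_point('guard_tab',n)[:3]])
```

```text
{'clock': 73.8833, 'position': [0.5515, 0.2408, 0.3966], 'ee_rot': [-0.102, 0.6997, 0.1021, 0.6997], 'ft_force': [-0.1254, -0.5512, 0.0087], 'grip_width': 0.5664, 'joint_pos': [-0.7907, 0.2569, 0.3962, 1.2399, -0.0987, 1.6634, 1.4449]}
[ 0.00943812 -0.00266383  0.39668844]
1.7 grip [0.6195 0.264  0.2479] [321.9 246.4] end [322.  256.3] [0.6217 0.2647 0.2657]
1.8 grip [0.6321 0.2678 0.2455] [321.9 256.3] end [322.  267.9] [0.636 0.269 0.263]
1.9 grip [0.6444 0.2715 0.2418] [321.9 265.1] end [322. 278.] [0.65   0.2732 0.2588]
[([317.4, 266.7], 0.75)]
```

View pics/w38.png

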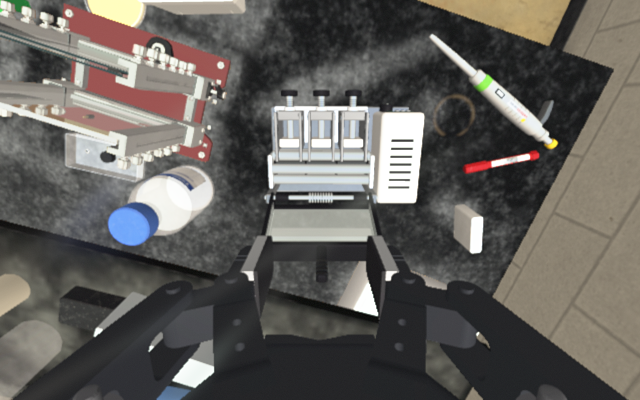

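Run:
```python
from h import *
t=pp(.064-.134*np.cos(1.9),-.0008,0); print(t)
plan([t[0],t[1],.30],106.8)
```

```text
[0.64467152 0.27075327 0.        ]
off mm [96.6, 1.9, 97.9] cur tool-y yaw 106.6 toolz [0.958 0.286 0.   ] toolx [ 0.  0. -1.]
twist deg (about tool x; x down => -): -0.2
```

Emit:
send_rows([
  [10,2,35],
  [30,2,70],
  [60,2,98],
  [90,2,98],
  [96,2,98],
], grip=[120,120,120,120,120], twist=[-0.2,-0.2,-0.2,-0.2,-0.2])

```text
clock: 74.35
position: [0.6439, 0.2705, 0.293]
ee_rot: [-0.105, 0.703, 0.102, 0.696]
ft_force: [-1.1, -0.3, -1.5]
grip_width: 0.528
```

Run:
```python
from h import *
n='wrist'
for i in range(9): shot(n)
o,p,d=shot(n,'w39.png');c=cam(n,o);st();plan([.6447,.2708,.226],106.8)
for a in (1.85,1.9):
    e=pp(.064-.152*np.cos(a),-.0008,.115+.152*np.sin(a)); print(a,'end',proj(c,e).round(1))
```

```text
{'clock': 74.85, 'position': [0.6448, 0.2711, 0.3021], 'ee_rot': [-0.1031, 0.6989, 0.1038, 0.7001], 'ft_force': [-0.2101, -0.3317, 0.1094], 'grip_width': 0.5311, 'joint_pos': [-0.7114, 0.4974, 0.3978, 1.1308, -0.1865, 1.5452, 1.5113]}
off mm [76.1, -0.3, -0.3] cur tool-y yaw 106.82 toolz [0.957 0.289 0.002] toolx [ 0.002  0.001 -1.   ]
twist deg (about tool x; x down => -): 0.02
1.85 end [318.5 218.1]
1.9 end [318.5 226.9]
```

View pics/w39.png

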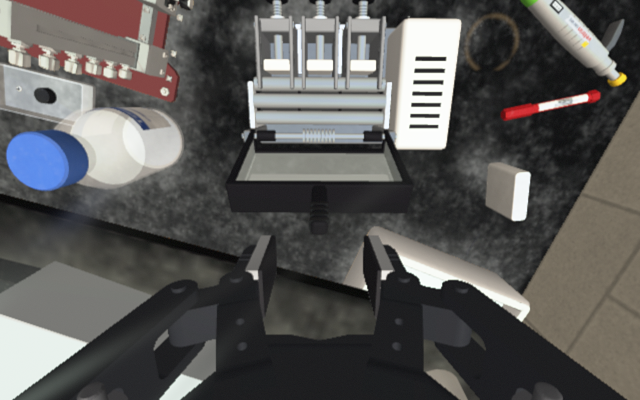

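Emit:
send_rows([
  [20,0,0],
  [40,0,0],
  [60,0,0],
  [71,0,0],
  [74,0,0],
], grip=[120,120,120,120,120], twist=[0,0,0,0,0])

```text
clock: 75.27
position: [0.6439, 0.2708, 0.2246]
ee_rot: [-0.104, 0.7, 0.103, 0.699]
ft_force: [-0.4, -0.0, 0.0]
grip_width: 0.53
```

Run:
```python
from h import *
n='wrist'
for i in range(6): shot(n)
o,p,d=shot(n,'w40.png');st()
```

```text
{'clock': 75.6167, 'position': [0.6452, 0.2711, 0.2278], 'ee_rot': [-0.1032, 0.6989, 0.1036, 0.7001], 'ft_force': [1.1493, -0.2478, 0.0595], 'grip_width': 0.5284, 'joint_pos': [-0.717, 0.5166, 0.3862, 1.2568, -0.1901, 1.4016, 1.5191]}
```

View pics/w40.png

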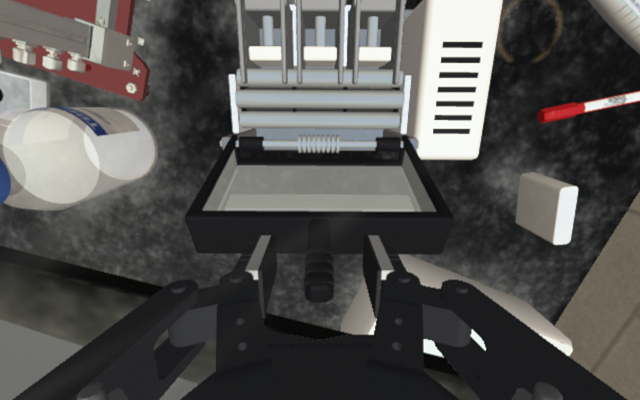

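Emit:
send_rows([
  [0,0,0],
  [0,0,0],
  [0,0,0],
  [0,0,0],
  [0,0,0],
], grip=[235,235,235,235,235], twist=[0,0,0,0,0], newtons=40)

```text
clock: 76.03
position: [0.6449, 0.2708, 0.227]
ee_rot: [-0.103, 0.699, 0.103, 0.7]
ft_force: [-0.3, -0.8, 3.4]
grip_width: 0.132
```

Emit:
send_rows([
  [0,0,0],
  [0,0,0],
  [0,0,0],
  [0,0,0],
  [0,0,0],
], grip=[235,235,235,235,235], twist=[0,0,0,0,0])

```text
clock: 76.45
position: [0.645, 0.2708, 0.2269]
ee_rot: [-0.103, 0.699, 0.103, 0.7]
ft_force: [1.1, -1.8, 4.1]
grip_width: 0.136
```

Run:
```python
from h import *
n='wrist'
o,p,d=shot(n,'w41.png');st();P=inp(o['position']);print(P)
g=P+[0,0,.0187]; v=g-[.064,0,.115]; print('r',np.hypot(v[0],v[2]),'ang',np.arctan2(v[2],-v[0]))
```

```text
{'clock': 76.5, 'position': [0.645, 0.2709, 0.2269], 'ee_rot': [-0.1033, 0.6993, 0.1033, 0.6998], 'ft_force': [0.7074, -1.8438, 4.1713], 'grip_width': 0.1318, 'joint_pos': [-0.717, 0.5172, 0.3862, 1.2579, -0.19, 1.4011, 1.5191]}
[ 0.10762372 -0.00079127  0.22689969]
r 0.13769280139814616 ang 1.8931703411680851
```

View pics/w41.png

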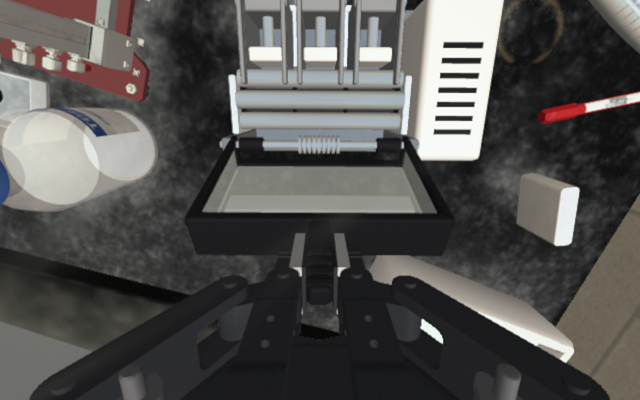

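Run:
```python
import numpy as np
r=137.7;ph=1.893
seq=[.06,.09,.09,.09,.09]+[.09]*15
i=0;ps=[ph]
for s in seq: ps.append(ps[-1]-s)
ps=np.array(ps)
while ps[-1]>0.001: ps=np.append(ps,max(ps[-1]-.05,0))
f=-r*np.cos(ps);u=r*np.sin(ps)
for k in range(0,len(ps)-1,5):
    b=k; print('phi',ps[k+1:k+6].round(3).tolist()); print([[round(-(u[j]-u[b]),1),0,round(f[j]-f[b],1)] for j in range(k+1,min(k+6,len(ps)))])
```

```text
phi [1.833, 1.743, 1.653, 1.563, 1.473]
[[np.float64(-2.4), 0, np.float64(-7.9)], [np.float64(-5.0), 0, np.float64(-20.0)], [np.float64(-6.6), 0, np.float64(-32.3)], [np.float64(-7.1), 0, np.float64(-44.7)], [np.float64(-6.4), 0, np.float64(-57.0)]]
phi [1.383, 1.293, 1.203, 1.113, 1.023]
[[np.float64(1.8), 0, np.float64(-12.3)], [np.float64(4.6), 0, np.float64(-24.3)], [np.float64(8.6), 0, np.float64(-36.1)], [np.float64(13.5), 0, np.float64(-47.4)], [np.float64(19.5), 0, np.float64(-58.3)]]
phi [0.933, 0.843, 0.753, 0.663, 0.573]
[[np.float64(6.9), 0, np.float64(-10.3)], [np.float64(14.7), 0, np.float64(-19.9)], [np.float64(23.4), 0, np.float64(-28.8)], [np.float64(32.8), 0, np.float64(-36.8)], [np.float64(42.9), 0, np.float64(-44.0)]]
phi [0.483, 0.393, 0.303, 0.213, 0.123]
[[np.float64(10.7), 0, np.float64(-6.2)], [np.float64(21.9), 0, np.float64(-11.5)], [np.float64(33.6), 0, np.float64(-15.7)], [np.float64(45.5), 0, np.float64(-18.9)], [np.float64(57.8), 0, np.float64(-21.0)]]
phi [0.073, 0.023, 0.0]
[[np.float64(6.9), 0, np.float64(-0.7)], [np.float64(13.7), 0, np.float64(-1.0)], [np.float64(16.9), 0, np.float64(-1.0)]]
```

Emit:
send_rows([
  [-2.4,0,-7.9],
  [-5,0,-20],
  [-6.6,0,-32.3],
  [-7.1,0,-44.7],
  [-6.4,0,-57],
], grip=[235,235,235,235,235], twist=[0,0,0,0,0])

```text
clock: 76.92
position: [0.5899, 0.2545, 0.2328]
ee_rot: [-0.103, 0.699, 0.103, 0.7]
ft_force: [3.4, -0.6, -1.7]
grip_width: 0.133
```

```bash
cat > ang.py <<'E'
from h import *
o=monitor.get_obs();st();P=inp(o['position'])
g=P+[0,0,.0187]; v=g-[.064,0,.115]; print(P,'r',np.hypot(v[0],v[2]),'ang',np.arctan2(v[2],-v[0]))
E
python3 ang.py
```

```text
{'clock': 76.9167, 'position': [0.5899, 0.2545, 0.2328], 'ee_rot': [-0.1034, 0.6992, 0.1034, 0.6998], 'ft_force': [3.3665, -0.6038, -1.6837], 'grip_width': 0.133, 'joint_pos': [-0.7701, 0.3797, 0.389, 1.4294, -0.1441, 1.3597, 1.4883]}
[ 0.0501628  -0.00053489  0.23277118] r 0.13717088000920769 ang 1.4697488413533029
```

Emit:
send_rows([
  [1.8,0,-12.3],
  [4.6,0,-24.3],
  [8.6,0,-36.1],
  [13.5,0,-47.4],
  [19.5,0,-58.3],
], grip=[235,235,235,235,235], twist=[0,0,0,0,0])

```text
clock: 77.33
position: [0.534, 0.238, 0.2135]
ee_rot: [-0.103, 0.699, 0.104, 0.7]
ft_force: [3.2, 0.4, 0.1]
grip_width: 0.133
```

Emit:
send_rows([
  [6.9,0,-10.3],
  [14.7,0,-19.9],
  [23.4,0,-28.8],
  [32.8,0,-36.8],
  [42.9,0,-44],
], grip=[235,235,235,235,235], twist=[0,0,0,0,0])

```text
clock: 77.75
position: [0.4913, 0.2253, 0.1704]
ee_rot: [-0.103, 0.7, 0.104, 0.699]
ft_force: [1.2, 1.1, 0.8]
grip_width: 0.136
```

```bash
python3 ang.py
```

```text
{'clock': 77.75, 'position': [0.4913, 0.2253, 0.1704], 'ee_rot': [-0.1034, 0.6995, 0.1039, 0.6994], 'ft_force': [1.2224, 1.077, 0.782], 'grip_width': 0.1356, 'joint_pos': [-0.8415, 0.1901, 0.3684, 1.7852, -0.0746, 1.1796, 1.4143]}
[-5.26169371e-02  6.68377509e-06  1.70398848e-01] r 0.1381671062653919 ang 0.5660457596375026
```

Emit:
send_rows([
  [10.7,0,-6.2],
  [21.9,0,-11.5],
  [33.6,0,-15.7],
  [45.5,0,-18.9],
  [56.5,0,-20.8],
], grip=[235,235,235,235,235], twist=[0,0,0,0,0])

```text
clock: 78.17
position: [0.471, 0.2192, 0.1132]
ee_rot: [-0.103, 0.7, 0.104, 0.699]
ft_force: [-2.6, 0.5, 1.1]
grip_width: 0.132
```

```bash
python3 ang.py
```

```text
{'clock': 78.1667, 'position': [0.471, 0.2192, 0.1132], 'ee_rot': [-0.1035, 0.7, 0.1038, 0.699], 'ft_force': [-2.5504, 0.4519, 1.056], 'grip_width': 0.1319, 'joint_pos': [-0.8441, 0.2064, 0.3582, 1.8968, -0.0838, 1.0539, 1.4136]}
[-7.37785240e-02  7.29805817e-05  1.13161916e-01] r 0.13880650513373707 ang 0.12177862353426398
```

Emit:
send_rows([
  [3,0,-0.3],
  [6,0,-0.5],
  [9,0,-0.5],
  [12,0,-0.3],
  [14,0,0],
], grip=[235,235,235,235,235], twist=[0,0,0,0,0])

```text
clock: 78.58
position: [0.4703, 0.219, 0.0993]
ee_rot: [-0.104, 0.701, 0.104, 0.698]
ft_force: [-7.8, 1.0, 1.5]
grip_width: 0.13
```

Emit:
send_rows([
  [0.5,0,0],
  [1,0,0],
  [1.5,0,0],
  [1.5,0,0],
  [1.5,0,0],
], grip=[235,235,235,235,235], twist=[0,0,0,0,0])

```text
clock: 79.0
position: [0.4704, 0.219, 0.0979]
ee_rot: [-0.104, 0.701, 0.104, 0.698]
ft_force: [-9.7, -0.1, 2.0]
grip_width: 0.132
```

```bash
python3 ang.py
```

```text
{'clock': 79.0, 'position': [0.4704, 0.219, 0.0979], 'ee_rot': [-0.1038, 0.701, 0.1035, 0.6979], 'ft_force': [-9.6934, -0.0963, 1.9977], 'grip_width': 0.1321, 'joint_pos': [-0.8405, 0.2266, 0.3558, 1.9098, -0.093, 1.0251, 1.4207]}
[-7.44988466e-02  7.40277555e-05  9.79485554e-02] r 0.13850865765047995 ang 0.01190246441232996
```

Emit:
send_rows([
  [0.5,0,-0.5],
  [1,0,-0.5],
  [1.5,0,-0.5],
  [1.5,0,-0.5],
  [1.5,0,-0.5],
], grip=[235,235,235,235,235], twist=[0,0,0,0,0])

```text
clock: 79.42
position: [0.4704, 0.2191, 0.0967]
ee_rot: [-0.104, 0.701, 0.104, 0.698]
ft_force: [-8.5, 0.9, 0.7]
grip_width: 0.135
```

Emit:
send_rows([
  [0.5,0,0],
  [1,0,0],
  [1,0,0],
  [1,0,0],
  [1,0,0],
], grip=[235,235,235,235,235], twist=[0,0,0,0,0])

```text
clock: 79.83
position: [0.4705, 0.219, 0.0957]
ee_rot: [-0.104, 0.701, 0.104, 0.698]
ft_force: [-7.4, 0.2, 1.1]
grip_width: 0.13
```

Emit:
send_rows([
  [0.5,0,-0.5],
  [1,0,-0.5],
  [1.5,0,-0.5],
  [1.5,0,-0.5],
  [1.5,0,-0.5],
], grip=[235,235,235,235,235], twist=[0,0,0,0,0])

```text
clock: 80.25
position: [0.4704, 0.2191, 0.0945]
ee_rot: [-0.103, 0.7, 0.104, 0.699]
ft_force: [-6.4, 1.6, 1.6]
grip_width: 0.133
```

Run:
```python
from h import *
n='wrist'
o,p,d=shot(n,'w42.png');c=cam(n,o);st()
o,p,d=shot('side');cv2.imwrite('pics/s42.png',cv2.resize(p[170:270,250:350],None,fx=6,fy=6,interpolation=cv2.INTER_CUBIC))
```

```text
{'clock': 80.3, 'position': [0.4704, 0.219, 0.0945], 'ee_rot': [-0.1035, 0.7002, 0.1037, 0.6988], 'ft_force': [-4.9171, 1.1084, 1.1803], 'grip_width': 0.1332, 'joint_pos': [-0.84, 0.2296, 0.3553, 1.9147, -0.0945, 1.015, 1.4215]}
```

View pics/s42.png

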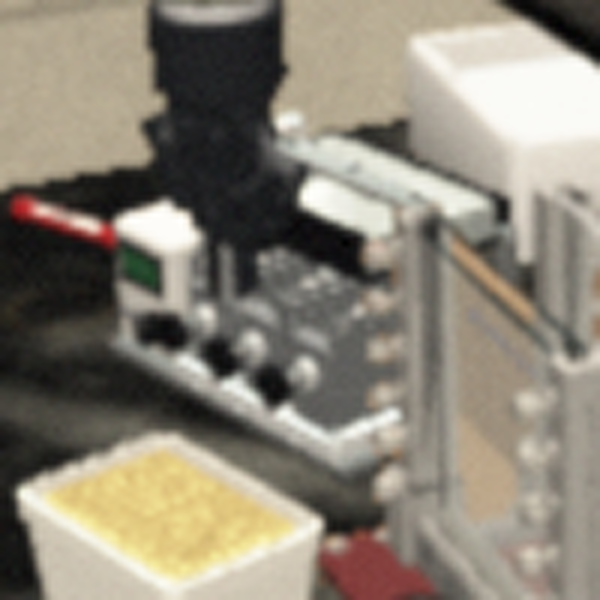

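View pics/w42.png

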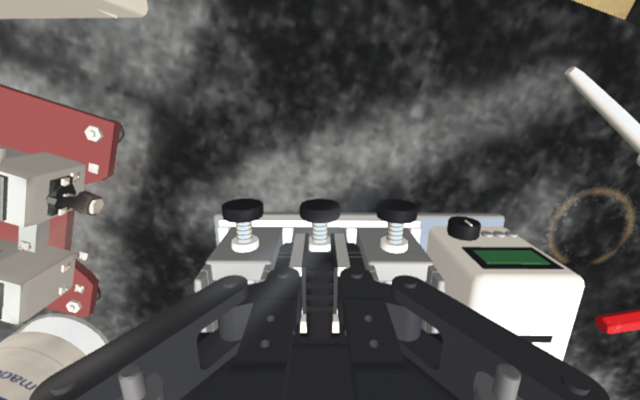

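Run:
```python
from h import *
n='wrist'
o,p,d=shot(n);c=cam(n,o)
for r in (255,265,275,285,295,305,315): print(r,(inp(back(c,(319,r),d[r,319]))*1000).round(1))
ct=cam('top')
o,p,d=shot('top')
for px in [(290,195),(285,185),(278,192),(300,185)]: print(px,(inp(back(ct,px,d[px[1],px[0]]))*1000).round(1))
```

```text
255 [-86.6   0.2 123.8]
265 [-84.8   0.2 128.9]
275 [-80.    0.2 128.7]
285 [-75.4   0.2 128.8]
295 [-70.4   0.2 128.6]
305 [-64.7   0.2 127.6]
315 [-59.6   0.2 127.6]
(290, 195) [-59.8 -16.2 481.2]
(285, 185) [ 29.6   5.4 140.9]
(278, 192) [-39.6  15.8 469.1]
(300, 185) [ 13.3 -48.3 144.9]
```

Emit:
send_rows([
  [0.7,0,-0.2],
  [1.4,0,-0.2],
  [2.1,0,-0.2],
  [2.8,0,-0.2],
  [3.5,0,-0.2],
], grip=[235,235,235,235,235], twist=[0,0,0,0,0])

```text
clock: 80.87
position: [0.4705, 0.2191, 0.0911]
ee_rot: [-0.103, 0.7, 0.104, 0.699]
ft_force: [-5.3, 1.1, 0.9]
grip_width: 0.133
```

Emit:
send_rows([
  [0.7,0,0],
  [1.4,0,0],
  [2,0,0],
  [2,0,0],
  [2,0,0],
], grip=[235,235,235,235,235], twist=[0,0,0,0,0])

```text
clock: 81.28
position: [0.4706, 0.2191, 0.0891]
ee_rot: [-0.103, 0.7, 0.104, 0.699]
ft_force: [-5.0, 1.6, 1.5]
grip_width: 0.135
```

Run:
```python
from h import *
n='wrist'
o,p,d=shot(n);c=cam(n,o);st()
for r in (265,275,285,295,305,315): print(r,(inp(back(c,(319,r),d[r,319]))*1000).round(1))
```

```text
{'clock': 81.3333, 'position': [0.4706, 0.2191, 0.0891], 'ee_rot': [-0.1034, 0.6999, 0.1037, 0.6991], 'ft_force': [-5.04, 2.4649, 1.1414], 'grip_width': 0.1333, 'joint_pos': [-0.8388, 0.2367, 0.3544, 1.9195, -0.0976, 1.0027, 1.424]}
265 [-83.9   0.2 122.3]
275 [-79.9   0.2 123.3]
285 [-75.4   0.2 123.7]
295 [-70.3   0.2 123.2]
305 [-64.9   0.2 122.6]
315 [-59.8   0.2 122.6]
```

Run:
```python
from h import *
n='wrist'
o,p,d=shot(n);c=cam(n,o)
for col in (225,262,378,412):
  print(col,[(r,(inp(back(c,(col,r),d[r,col]))*1000).round(0).tolist()) for r in range(225,300,8)])
```

```text
225 [(225, [-62.0, -70.0, 26.0]), (233, [-56.0, -70.0, 27.0]), (241, [-58.0, -64.0, 45.0]), (249, [-59.0, -60.0, 59.0]), (257, [-59.0, -57.0, 69.0]), (265, [-58.0, -55.0, 77.0]), (273, [-52.0, -55.0, 76.0]), (281, [-88.0, -33.0, 141.0]), (289, [-86.0, -32.0, 143.0]), (297, [-86.0, -31.0, 147.0])]
262 [(225, [-62.0, -42.0, 26.0]), (233, [-59.0, -41.0, 33.0]), (241, [-59.0, -39.0, 46.0]), (249, [-59.0, -37.0, 58.0]), (257, [-59.0, -35.0, 68.0]), (265, [-58.0, -33.0, 77.0]), (273, [-57.0, -32.0, 83.0]), (281, [-81.0, -22.0, 130.0]), (289, [-82.0, -21.0, 136.0]), (297, [-91.0, -17.0, 154.0])]
378 [(225, [-62.0, 44.0, 25.0]), (233, [-58.0, 43.0, 31.0]), (241, [-59.0, 40.0, 46.0]), (249, [-58.0, 38.0, 57.0]), (257, [-59.0, 36.0, 69.0]), (265, [-58.0, 35.0, 77.0]), (273, [-53.0, 35.0, 78.0]), (281, [-82.0, 23.0, 130.0]), (289, [-82.0, 22.0, 136.0]), (297, [-91.0, 18.0, 153.0])]
412 [(225, [-80.0, 55.0, 69.0]), (233, [-57.0, 69.0, 29.0]), (241, [-58.0, 64.0, 44.0]), (249, [-58.0, 61.0, 56.0]), (257, [-58.0, 57.0, 67.0]), (265, [-58.0, 55.0, 76.0]), (273, [-54.0, 54.0, 78.0]), (281, [-88.0, 33.0, 140.0]), (289, [-87.0, 32.0, 143.0]), (297, [-86.0, 31.0, 147.0])]
```

Emit:
send_rows([
  [0.7,0,0],
  [1.4,0,0],
  [2.1,0,0],
  [2.5,0,0],
  [2.5,0,0],
], grip=[235,235,235,235,235], twist=[0,0,0,0,0])

```text
clock: 81.8
position: [0.4708, 0.2192, 0.0866]
ee_rot: [-0.103, 0.7, 0.104, 0.699]
ft_force: [-5.8, 2.2, 2.3]
grip_width: 0.137
```

Emit:
send_rows([
  [0.5,0,0],
  [1,0,0],
  [1,0,0],
  [1,0,0],
  [1,0,0],
], grip=[235,235,235,235,235], twist=[0,0,0,0,0])

```text
clock: 82.22
position: [0.4708, 0.2192, 0.0858]
ee_rot: [-0.103, 0.7, 0.104, 0.699]
ft_force: [-4.7, 2.1, 1.7]
grip_width: 0.133
```

Run:
```python
from h import *
n='wrist'
o,p,d=shot(n);c=cam(n,o);st();print(inp(o['position']))
for r in (275,285,295,305,315): print(r,(inp(back(c,(319,r),d[r,319]))*1000).round(1))
```

```text
{'clock': 82.2667, 'position': [0.4708, 0.2191, 0.0858], 'ee_rot': [-0.1033, 0.6997, 0.1037, 0.6993], 'ft_force': [-4.7561, 3.1527, 2.8018], 'grip_width': 0.133, 'joint_pos': [-0.8378, 0.2413, 0.3538, 1.9221, -0.0998, 0.9953, 1.4257]}
[-7.39848683e-02  8.95267181e-05  8.57938334e-02]
275 [-79.7   0.2 120.1]
285 [-75.7   0.2 121.2]
295 [-69.8   0.2 119.5]
305 [-65.3   0.2 120.2]
315 [-59.9   0.2 119.7]
```

Emit:
send_rows([
  [0.5,0,0],
  [1,0,0],
  [1,0,0],
  [1,0,0],
  [1,0,0],
], grip=[235,235,235,235,235], twist=[0,0,0,0,0])

```text
clock: 82.68
position: [0.4709, 0.2192, 0.0849]
ee_rot: [-0.103, 0.7, 0.104, 0.699]
ft_force: [-5.9, 2.1, 4.4]
grip_width: 0.136
```

Emit:
send_rows([
  [0.5,0,0],
  [1,0,0],
  [1,0,0],
  [1,0,0],
  [1,0,0],
], grip=[235,235,235,235,235], twist=[0,0,0,0,0])

```text
clock: 83.1
position: [0.471, 0.2193, 0.0841]
ee_rot: [-0.103, 0.7, 0.104, 0.699]
ft_force: [-6.7, 1.4, 4.6]
grip_width: 0.134
```

Emit:
send_rows([
  [0,0,0],
  [0,0,0],
  [0,0,0],
  [0,0,0],
  [0,0,0],
], grip=[210,190,170,160,160], twist=[0,0,0,0,0])

```text
clock: 83.52
position: [0.4714, 0.2184, 0.0836]
ee_rot: [-0.103, 0.699, 0.103, 0.7]
ft_force: [-0.3, 0.3, -0.4]
grip_width: 0.372
```

Emit:
send_rows([
  [-10,0,0],
  [-30,0,0],
  [-65,0,0],
  [-105,0,0],
  [-145,0,0],
], grip=[160,160,160,160,160], twist=[0,0,0,0,0])

```text
clock: 83.93
position: [0.4708, 0.218, 0.2308]
ee_rot: [-0.103, 0.7, 0.103, 0.699]
ft_force: [0.7, 0.6, -0.5]
grip_width: 0.37
```

Emit:
send_rows([
  [-35,0,-10],
  [-75,0,-20],
  [-110,0,-20],
  [-125,0,-20],
  [-125,0,-20],
], grip=[160,160,160,160,160], twist=[0,0,0,0,0])

```text
clock: 84.35
position: [0.453, 0.213, 0.3586]
ee_rot: [-0.102, 0.697, 0.104, 0.702]
ft_force: [0.7, 0.1, -0.4]
grip_width: 0.374
```

Run:
```python
from h import *
n='wrist'
for i in range(9): shot(n)
o,p,d=shot(n,'w44.png');c=cam(n,o);st()
cv2.imwrite('pics/w44c.png',cv2.resize(p[110:310,220:460],None,fx=3.3,fy=3,interpolation=cv2.INTER_CUBIC))
e=[proj(c,pp(x,0,.12)).round() for x in (-.08,-.07,-.06)]
for px in e: print(px,(inp(back(c,px,d[int(px[1]),int(px[0])]))*1000).round(1))
for x,y in ((0,0),(.03,.03),(0,-.04)):
    px=proj(c,pp(x,y,.145)); print('hood top',(inp(back(c,px,d[int(px[1]),int(px[0])]))*1000).round(1))
o,p,d=shot('side');cv2.imwrite('pics/s44.png',cv2.resize(p[160:310,240:450],None,fx=3.7,fy=3.7,interpolation=cv2.INTER_CUBIC))
```

```text
{'clock': 84.85, 'position': [0.4519, 0.2127, 0.3531], 'ee_rot': [-0.1035, 0.6998, 0.1032, 0.6992], 'ft_force': [-0.3249, -0.371, -0.6745], 'grip_width': 0.3719, 'joint_pos': [-0.8863, 0.0006, 0.3578, 1.5918, -0.0001, 1.5501, 1.3356]}
[320. 177.] [-79.3   0.3 118.4]
[320. 184.] [-70.3   0.3 119.6]
[320. 192.] [-60.1   0.3 121.9]
hood top [  4.1   0.  136.4]
hood top [ 34.7  30.7 136.7]
hood top [-100.9  -15.9  358. ]
```

View pics/w44c.png

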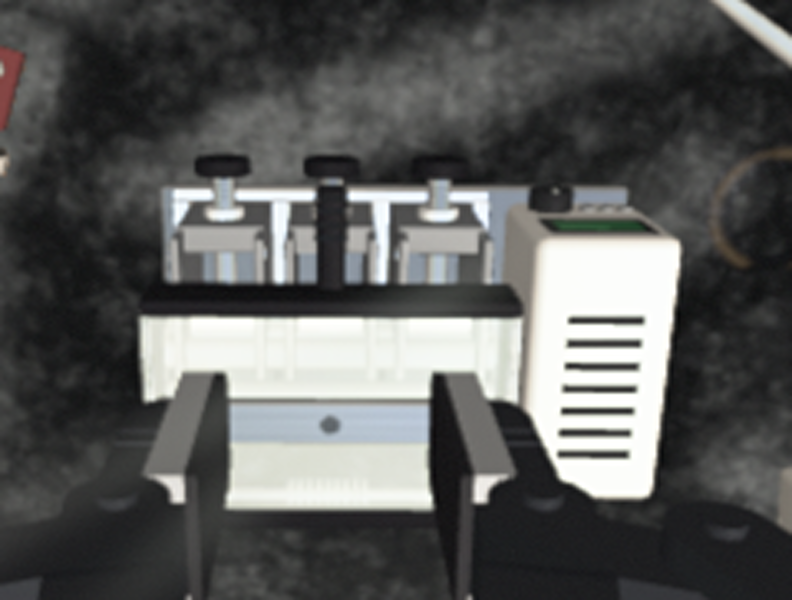

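View pics/s44.png

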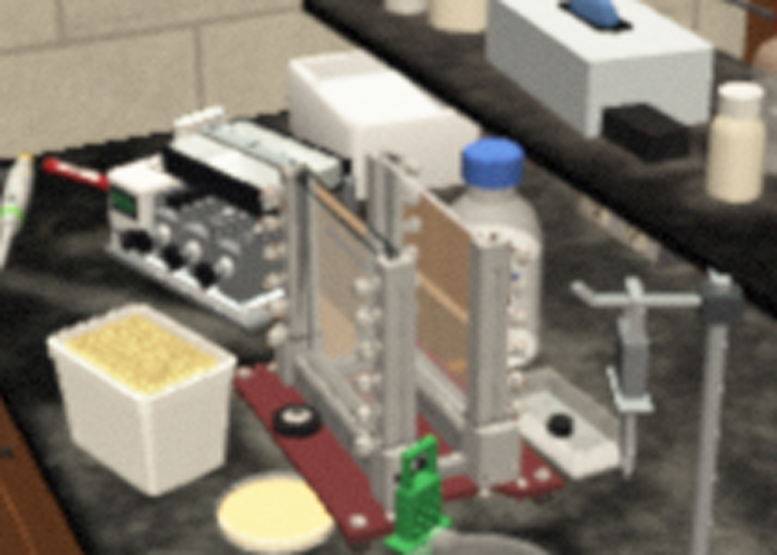

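Run:
```python
from h import *
a=cv2.imread('pics/side0.png'); 
o,b,d=shot('side')
x0,y0,x1,y1=268,180,325,250
A=a[y0:y1,x0:x1];B=b[y0:y1,x0:x1]
print('diff mean',np.abs(A.astype(int)-B).mean())
cv2.imwrite('pics/cmp.png',cv2.resize(np.hstack([A,B]),None,fx=6,fy=6,interpolation=cv2.INTER_CUBIC))
# shift of hood region
g=lambda i:cv2.cvtColor(i,cv2.COLOR_BGR2GRAY).astype(np.float32)
print(cv2.phaseCorrelate(g(a[186:222,280:325]),g(b[186:222,280:325])))
for t in ['guard_tab','gauge_eye','hook','petri']: print(t,[(np.round(q['position'],1).tolist(),round(q['score'],2)) for q in viewer.spot_point(t,'side')[:2]])
st()
```

```text
diff mean 5.612531328320802
((0.5572007192332151, 0.07537204725775126), 1.0102903377862624)
guard_tab [([289.4, 213.5], 0.94)]
gauge_eye [([409.9, 238.2], 0.57), ([354.4, 284.8], 0.53)]
hook [([413.3, 239.9], 0.65)]
petri [([316.0, 299.5], 0.93)]
{'clock': 85.15, 'position': [0.452, 0.2128, 0.3536], 'ee_rot': [-0.1034, 0.6995, 0.1034, 0.6995], 'ft_force': [0.1819, -0.1037, 0.1856], 'grip_width': 0.3683, 'joint_pos': [-0.8864, 0.0002, 0.3578, 1.5912, -0.0001, 1.5502, 1.3357]}
```

View pics/cmp.png

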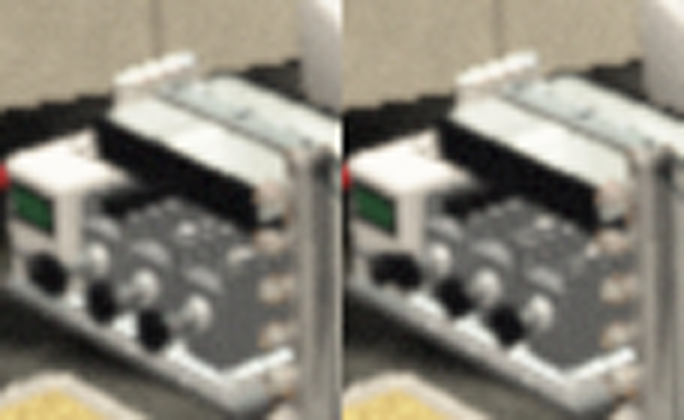

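Run:
```python
from h import *
print(manip.hand_in()); st()
```

```text
the job is handed in; nothing more can be done
None
the job is handed in; nothing more can be done
```

The job is handed in at about 85 s. All three cartridges are set, the gauge is back on the hook and the guard is shut. The interface reported no verdict.

**What I did:**
- Opened the guard past its balance point.
- Set all three gaps with the gauge, stopping each plunger when the push rose to about 10–13 N with no further travel.
- Found the stand had been knocked about 5 cm aside, so I measured it again before hanging the gauge.
- Eased the guard down to its stop and let go.

**Last checks:**
- **Guard:** the side picture matches the shut guard at the start. The tab top is at 118–122 mm, as before.
- **Gauge and stand:** the side picture shows the gauge hanging upright by its eye on the level wire and the stand upright.
- **Gaps:** the three shoes line up in the last overhead view. Each plunger stopped hard on the 6 mm blade. My best single camera reading was 5.5 mm, for the first cartridge.

**Checks that disagreed:**
- **Drag:** as I drew the gauge out I felt only about 1–2 N at the wrist, less than the 3–9 N described. It fell to about zero once the first and third blades were clear; on the second it stayed at about 2 N.
- **Later gap readings:** camera readings from other poses scattered from about 1 to 5 mm. They were biased low, so I relied on the hard stop and the matching shoe positions.

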